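# Rack the foam sandwich panels and draw the rack's rail tight with its cam lock

### The job

Stand every foam sandwich panel that lies loose on the bench on its short end in the leaning slots of the carrying rack, one panel to a slot, any slots. Then slide the rack's rail in against the panels by its tab until the headed stud is inside the open cam (turn the cam back to open first if it is not), and turn the cam clockwise as far as it goes so that it draws the rail tight. Leave the tape, jar, tin, sanding block, putty knife and foam offcut where they are.

Things in the scene. Friction and masses are not known exactly. Their poses are not given: they have to be found in the camera images.
- rack: Wooden carrying rack, fixed to the bench, 300 mm (x) by 290 mm (y). Origin on the bench surface; x points about to the robot's right, y away from the robot, z up. Four slots in a row along x, all leaning 45 degrees to +x, for one panel each. A fixed cheek, 48 mm high, closes their ends at y = 0; the sliding rail closes them on the +y side; the cam lock is on the -y side, nearest the robot.
- slot1 (a point): Slot 1 of 4 (1 has the least rack x): the slot's inner bottom edge, at its end by the fixed cheek, 12 mm above the bench; axes as the rack's. The 58 mm back board rises from it towards +x and up at 45 degrees, the ledge is square to that, a 15 mm front lip stands parallel, 27 mm in front. Boards span y 0 to 52 mm. A seated panel's centre is 27.6 mm further in x, 43 mm higher.
- slot2 (a point): Slot 2 of 4 (1 has the least rack x): the slot's inner bottom edge, at its end by the fixed cheek, 12 mm above the bench; axes as the rack's. The 58 mm back board rises from it towards +x and up at 45 degrees, the ledge is square to that, a 15 mm front lip stands parallel, 27 mm in front. Boards span y 0 to 52 mm. A seated panel's centre is 27.6 mm further in x, 43 mm higher.
- slot3 (a point): Slot 3 of 4 (1 has the least rack x): the slot's inner bottom edge, at its end by the fixed cheek, 12 mm above the bench; axes as the rack's. The 58 mm back board rises from it towards +x and up at 45 degrees, the ledge is square to that, a 15 mm front lip stands parallel, 27 mm in front. Boards span y 0 to 52 mm. A seated panel's centre is 27.6 mm further in x, 43 mm higher.
- slot4 (a point): Slot 4 of 4 (1 has the least rack x): the slot's inner bottom edge, at its end by the fixed cheek, 12 mm above the bench; axes as the rack's. The 58 mm back board rises from it towards +x and up at 45 degrees, the ledge is square to that, a 15 mm front lip stands parallel, 27 mm in front. Boards span y 0 to 52 mm. A seated panel's centre is 27.6 mm further in x, 43 mm higher.
- rail (a joint): How far the rail is pushed in, m: 0 out, growing as it moves along the rack's -y; stop at 0.037. Slides with about 2 N, stays where left. By hand it reaches about 0.025 (stud head in the mouth of the open cam, against its core), or only 0.013 if the cam is not open; the cam draws it on to 0.035 (tight). Its 300 mm long, 48 mm high cheek has its inner face at rack y = 90 mm minus this.
- rail_tab (a point): Point on the rail's upright wooden grip tab, 70 mm above the bench, mid length and mid thickness, 18 mm below the tab's top. Tab: 50 mm along the rack's x, 14 mm thick along y. Axes as the rack's; moves with the rail. Under the rack the rail carries a headed stud that points to the cam on the other (-y) side.
- cam (a joint): Turn of the cam, rad: 0 fully open (slot mouth faces the stud), growing clockwise seen from above to the stop at 2.45. The stud can enter while it reads under about 0.2. The curved slot draws the stud in from 0.5 to 2.1, then holds it. Turns with 0.1 to 0.25 N m, stays where left. It starts partly turned; turned anticlockwise it opens.
- cam_grip (a point): Centre of the black grip bar on the cam, on its upright turning axis, 74 mm above the bench. Bar 70 mm long (this point's x, which turns with the cam; parallel to the rack's x when the cam reads 0), 14 mm thick (y), 28 mm high. The cam is a steel disc, 76 mm across, its spiral slot open to above, top at 54 mm, at rack x = -17, y = -108 mm.
- panel1_mid (a point): Foam sandwich panel 1 (may be absent): a flat rectangular piece 100 mm long (its x), 52 mm wide (y), 22 mm thick (z), 80 g, white foam between two thin wooden skins, both ends and both faces alike. This point is its very centre.
- panel2_mid (a point): Foam sandwich panel 2 (may be absent): a flat rectangular piece 100 mm long (its x), 52 mm wide (y), 22 mm thick (z), 80 g, white foam between two thin wooden skins, both ends and both faces alike. This point is its very centre.
- panel3_mid (a point): Foam sandwich panel 3 (may be absent): a flat rectangular piece 100 mm long (its x), 52 mm wide (y), 22 mm thick (z), 80 g, white foam between two thin wooden skins, both ends and both faces alike. This point is its very centre.
- panel4_mid (a point): Foam sandwich panel 4 (may be absent): a flat rectangular piece 100 mm long (its x), 52 mm wide (y), 22 mm thick (z), 80 g, white foam between two thin wooden skins, both ends and both faces alike. This point is its very centre.
- tape: Bystander: cardboard tape ring, 48 mm across, 22 mm high, origin at the centre of its underside. Not to be moved.
- sanding_block: Bystander: cork sanding block 90 x 55 x 30 mm, origin under its centre. Not to be moved.
- glue_jar: Bystander: jar, 60 mm across, 55 mm high, origin under its centre. Not to be moved.
- tin: Bystander: metal tin, 56 mm across, 50 mm high, origin under its centre. Not to be moved.
- putty_knife: Bystander: putty knife lying on the bench. Not to be moved.
- offcut: Bystander: white foam block 120 x 70 x 50 mm, all foam, without wooden skins, origin under its centre. Not to be moved.
Things that resemble listed ones, but are neither listed nor needed, are in the scene too. What is shaped like the part that bears panel3_mid but black or blue is not meant.

How it is judged:
By the outcome, as a careful person would: the job done as asked, in the order asked, and still so for the second after the job is handed in, with the robot touching nothing.
Of panel1, panel2, panel3, panel4 only 2 to 4 are there at a start; the rules pass over those that are not, and their reading is None.
At some moment in a run one of panel1, panel2, panel3, panel4 may be knocked a few centimetres aside while the robot is not near it.
It also fails if it takes over 210 s, if anything falls off the work surface, if the arm or the gripper's body presses on something with over 40 N, if the wrist force passes 120 N, or if a joint passes its speed limit or range.

### The arm

A 7-joint arm with a two-finger parallel gripper is mounted at the origin on the work surface. World frame = base frame: x ahead of the robot, y to its left, z up, the work surface at z = 0. Lengths are in m, angles in degrees, forces in N, time in s.
With the tool pointing down it reaches from about 0.35 to 0.775 m from the base axis. Payload 3.1 kg.
Tool frame: the origin (TCP) lies at the very end of the fingers, on their centre line; the grasp point (between the pads) lies 19 mm behind it; z points along the fingers, x is the direction in which the jaws open and shut, and the axes are right-handed (so a half turn about z gives the same grasp; the last joint's range is limited). The gripper opens to 85 mm and grips with 20 to 120 N. Pads are 22 mm wide; open, the fingers measure 114 mm over their backs; the gripper's body (76 mm by 85 mm) begins 54 mm behind the grasp point. The pads swing forward as they close: fully open they stand 13 mm farther back than shut.
Start: joints at [-2.389, 17.813, 0.802, 86.603, -0.252, 75.585, -1.558], TCP at [0.55, 0, 0.231] pointing down, gripper open.
Joint ranges: [-154.91, 154.91], [-16.99, 109.72], [-72.82, 74.43], [7.12, 147.25], [-82.49, 262.49], [11.32, 116.49], [-174.64, 174.64]. Speed limits (degrees/s): [159.86, 159.86, 180, 180, 180, 180, 180].

### API

Orientations are given as [roll, pitch, yaw] about the fixed x, y, z axes, in that order (R = Rz(yaw) Ry(pitch) Rx(roll)).
In Python, from station import state, cams, workorder gives the robot as it stands. The module is installed in compiled form; this text tells all that it offers.
- The arm moves only by the tool jog_arm, never from a script. Its arguments are lists of equal length, an entry for each row: "grip": the gripper command: -1 is fully open, 1 is shut, values between are in proportion; "translation": the shift along the tool's x, y, z scaled (see below), a list of three; "twist": the turn about the tool's z scaled (see below). In form: {"grip": [grip, ...], "translation": [[x, y, z], ...], "twist": [twist, ...]}. A call has 1 to 8 rows; each row is the pose to reach, as a shift and turn from the pose commanded when the call began, along the tool's axes at that moment; what a row does not reach only later rows make up. The controller multiplies each number of a shift by 0.1 m and each number of a turn by pi/4 rad. A row lasts 1/10 s, in which the tool goes at most 50 mm and 8.59 degrees, less where a joint would pass 70% of its speed; a pose out of reach is approached as far as the arm can. A call with a number of a shift or a turn outside -1 to 1 is refused whole. A call with a gripper value outside its range is refused whole. The fingers move at their own pace and stop on an object; "force" is the grip in N (left out, the last holds). Time passes only in rows, so rows that repeat a pose let the fingers close. It gives the time, the measured TCP pose, the force and the opening at its end, in the units of the state.
- state(): the state, without advancing time (a new reading comes with each control period).
- cams.snapshot(name): name is "scene" or "side" or "wrist"; returns the picture (384x512x3 uint8, red, green, blue); there is no depth.
- cams.get_calibration(name): a dict with "camera_matrix" (3x3 intrinsics, pixels), "world_to_cam" (4x4, takes a point from world to camera coordinates); the wrist camera has in their place "T_tool_cam" (4x4, takes a point from camera to tool coordinates, whose origin is the TCP and whose axes are the tool frame's). Camera axes: x right, y up, looking along -z (the intrinsics and any distortion apply to the point x, -y, -z); pixel columns grow to the right and rows downward; lengths in m; the calibration is good to about 2 mm. The wrist camera is an equidistant fisheye: a pixel r from the principal point sees the ray r / f radians off the axis. A picture is of the moment at which its call begins: read the wrist's pose just before it. get_calibration takes no time and is no camera call.
- workorder.hand_in(): hands the job in, once; it reports no verdict.
Trained networks look in the newest picture that a camera, given by its name, has taken for a name from the list of things; names that differ only in an ending like _2 or _b are one class to them, and where a whole thing is asked for, a point or a joint stands for the part that bears it (a point fixed in the world has none). Each returns a list of dicts, best first, with "score" (0 to 1); they miss things now and then, are a little off and sometimes report something else, mostly with a low value. They report only what shows in the picture. A call takes as long as a camera call. They do not tell look-alikes from the thing itself.
- cams.trace(camera, target): "region" (384x512 bool, what is visible of it).
- cams.place_of(camera, target): "xyz" ([x, y, z] in m, in world coordinates, good to about 4 mm: a listed point, or the origin of a listed thing).
The state is a dict: "time": time; "q": joint angles; "qd": joint speeds; "tau": joint torques, N m; "ee_pos": TCP position; "tool_rot": TCP orientation; "wrist_force": force on the tool from outside, world axes, zero at the start; "torque": the same for the moment, N m; "opening": finger opening in m.
Only numpy, scipy, OpenCV 4.12 (cv2) and the standard library are available. Lean on these libraries where they do the work, as an engineer would, in place of code of your own. Each camera call takes 0.05 s, during which the arm holds its last target.

## Working session

There is one attempt and no reset: what is moved stays moved. The work goes in short steps, Python scripts to look and compute and a tool call to move; the robot and the scene stay as the last step left them, time stands still between calls to the robot, and variables do not carry over. Pictures are saved under pics/ and viewed, and the job is handed in when it is done.

Besides the shell and the picture viewer there is one more tool, called after ">>>" as name(argument=value, ...) on one line, values as JSON. jog_arm: Moves the arm, as the interface text tells. Shifts and turns lie within -1 to 1; 1 stands for 0.1 m of shift or pi/4 rad of turn. Its arguments: {"type":"object","properties":{"grip":{"type":"array","items":{"type":"number"}},"translation":{"type":"array","items":{"type":"array","items":{"type":"number","minimum":-1,"maximum":1}}},"twist":{"type":"array","items":{"type":"number","minimum":-1,"maximum":1}},"force":{"type":"number"}},"required":["grip","translation","twist"]}

```bash
mkdir -p pics; ls; cat > h.py <<'E'
import numpy as np,cv2
from station import state,cams,workorder
from scipy.spatial.transform import Rotation as R
def snap(n,f):
    im=cams.snapshot(n); cv2.imwrite('pics/'+f,cv2.cvtColor(im,cv2.COLOR_RGB2BGR)); return im
E
python3 - <<'E'
from h import *
s=state();print(s)
for n in ['scene','side','wrist']:
    snap(n,n+'0.png'); print(n,cams.get_calibration(n))
E
```

```text
pics
{'time': 0.0, 'q': array([-2.38964478, 17.86063622,  0.8006585 , 86.69036326, -0.25166558,
       75.58659661, -1.55773085]), 'qd': array([ 0.12622945, -0.00749301, -0.03654118, -0.12493168,  0.017532  ,
       -0.05985242, -0.03360943]), 'tau': array([-8.45983850e-04, -3.79911804e+01,  1.45537080e-01, -2.30588043e+01,
        1.22032766e-02,  1.37352623e-02,  4.05736500e-06]), 'ee_pos': array([5.49268555e-01, 2.24622169e-05, 2.30230393e-01]), 'tool_rot': array([1.79994347e+02, 1.35722941e-01, 6.60745863e-03]), 'wrist_force': array([-0.79499758,  0.34591164,  0.28448528]), 'torque': array([-0.03259859,  0.01325529,  0.01300926]), 'opening': 0.08530377285374995}
scene {'camera_matrix': array([[402.82502854,   0.        , 258.43419077],
       [  0.        , 402.82502854, 192.9773116 ],
       [  0.        ,   0.        ,   1.        ]]), 'world_to_cam': array([[ 0.61825409,  0.78595162,  0.00647607, -0.32761423],
       [-0.43990074,  0.33918805,  0.831528  ,  0.14138536],
       [ 0.65134417, -0.51694441,  0.55544509, -1.59456217],
       [ 0.        ,  0.        ,  0.        , 
[... 290 characters left out ...]
, -0.68696561,  0.68778865, -0.13521199],
       [-0.24822621,  0.64174483,  0.72563581, -1.0434166 ],
       [ 0.        ,  0.        ,  0.        ,  1.        ]])}
wrist {'camera_matrix': array([[297.31863964,   0.        , 259.48552637],
       [  0.        , 297.31863964, 193.41080279],
       [  0.        ,   0.        ,   1.        ]]), 'T_tool_cam': array([[ 9.99999844e-01,  5.13951492e-04, -2.18375718e-04,
        -7.57877543e-04],
       [ 4.22388510e-04, -9.51958873e-01, -3.06225613e-01,
        -7.87439793e-02],
       [-3.65269813e-04,  3.06225473e-01, -9.51958941e-01,
        -1.42324865e-01],
       [ 0.00000000e+00,  0.00000000e+00,  0.00000000e+00,
         1.00000000e+00]])}
```

View pics/scene0.png

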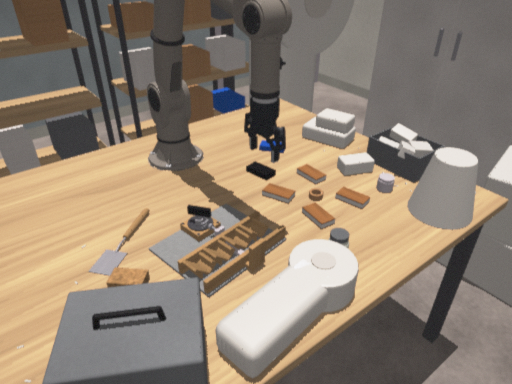

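View pics/side0.png

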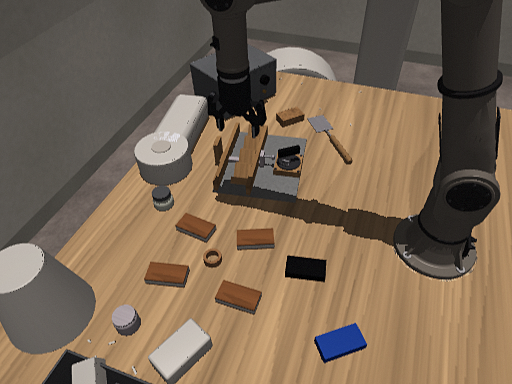

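View pics/wrist0.png

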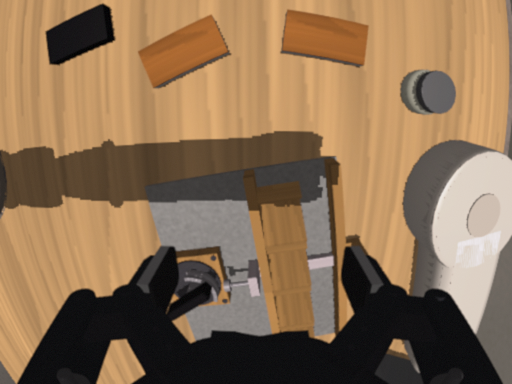

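```bash
python3 - <<'E'
from h import *
for c in ['scene','side','wrist']:
    im=snap(c,c+'1.png')
    for t in ['rack','slot1','slot4','rail_tab','cam_grip','panel1_mid','tape','glue_jar','tin']:
        for r in cams.place_of(c,t): print(c,t,round(r['score'],2),np.round(r['xyz'],4))
    if c!='wrist':
        z=im[130:300,200:420] if c=='scene' else im[130:370,110:400]
        cv2.imwrite('pics/%s_z.png'%c,cv2.cvtColor(cv2.resize(z,None,fx=2.7 if c=='side' else 3.5,fy=2.7 if c=='side' else 3.5,interpolation=cv2.INTER_CUBIC),cv2.COLOR_RGB2BGR))
print(state()['time'])
E
```

```text
scene rack 0.82 [ 0.5658 -0.1603  0.0032]
scene slot1 0.83 [ 0.5781 -0.254   0.0111]
scene slot1 0.72 [ 0.5674 -0.1829  0.0116]
scene slot1 0.71 [ 0.5426 -0.0533  0.0163]
scene slot1 0.62 [ 0.5649 -0.1222  0.0096]
scene slot4 0.83 [ 0.5781 -0.254   0.0111]
scene slot4 0.72 [ 0.5674 -0.1829  0.0116]
scene slot4 0.71 [ 0.5426 -0.0533  0.0163]
scene slot4 0.62 [ 0.5649 -0.1222  0.0096]
scene rail_tab 0.72 [ 0.6864 -0.1298  0.0718]
scene cam_grip 0.94 [ 0.4562 -0.1652  0.0714]
scene panel1_mid 0.68 [0.6259 0.1615 0.0085]
scene tape 0.67 [ 0.5407  0.24   -0.0011]
scene tape 0.4 [ 0.5669 -0.1644  0.0014]
scene glue_jar 0.82 [0.7673 0.1038 0.0025]
scene glue_jar 0.74 [ 0.3663 -0.3585 -0.0006]
scene tin 0.72 [ 0.6512  0.4668 -0.0029]
scene tin 0.68 [ 0.562  -0.1225  0.0114]
side rack 0.7 [ 0.5634 -0.1637 -0.0034]
side slot1 0.89 [ 0.5705 -0.1904  0.013 ]
side slot1 0.87 [ 0.5501 -0.0485  0.013 ]
side slot1 0.84 [ 0.5778 -0.2539  0.0129]
side slot1 0.63 [ 0.3635 -0.3601  0.0007]
side slot1 0.56 [ 0.5594 -0.1187  0.0044]
side slot4 0.89 [ 0.5705 -0.1904  0.013 ]
side slot4 0.87 [ 0.5501 -0.048
[... 354 characters left out ...]
ide glue_jar 0.96 [7.646e-01 1.047e-01 1.000e-04]
side glue_jar 0.57 [ 0.3632 -0.3602  0.001 ]
side glue_jar 0.43 [ 0.4587 -0.161   0.0739]
side tin 0.67 [ 0.6476  0.4631 -0.0011]
side tin 0.55 [ 0.5734 -0.1907  0.0117]
wrist rack 0.57 [ 0.5667 -0.1658  0.0008]
wrist rack 0.55 [ 0.5756 -0.254   0.0113]
wrist slot1 0.98 [ 0.5494 -0.0482  0.0101]
wrist slot1 0.78 [ 0.5823 -0.2539  0.0136]
wrist slot1 0.67 [ 0.5672 -0.1841  0.0135]
wrist slot4 0.98 [ 0.5494 -0.0482  0.0101]
wrist slot4 0.78 [ 0.5823 -0.2539  0.0136]
wrist slot4 0.67 [ 0.5672 -0.1841  0.0135]
wrist cam_grip 0.65 [ 0.458  -0.1656  0.0714]
wrist panel1_mid 0.91 [0.6273 0.166  0.007 ]
wrist glue_jar 0.57 [0.763  0.1044 0.0008]
1.65
```

View pics/scene_z.png

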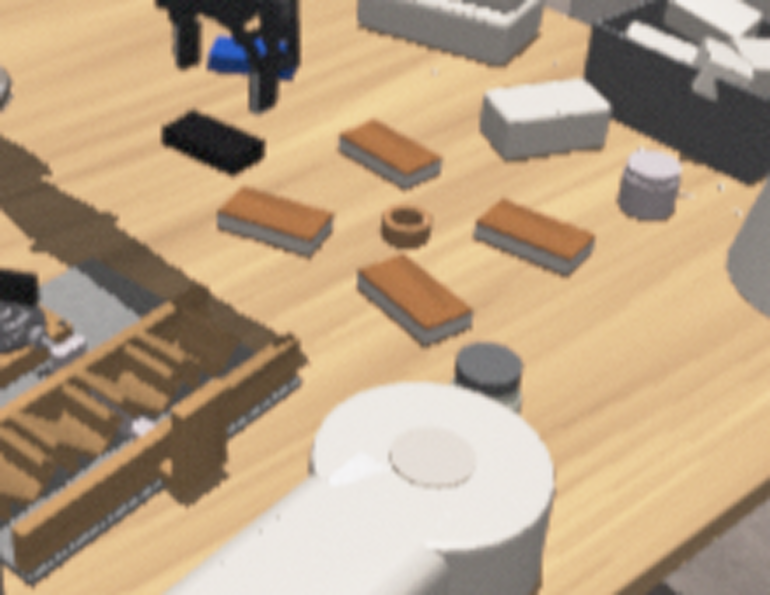

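View pics/side_z.png

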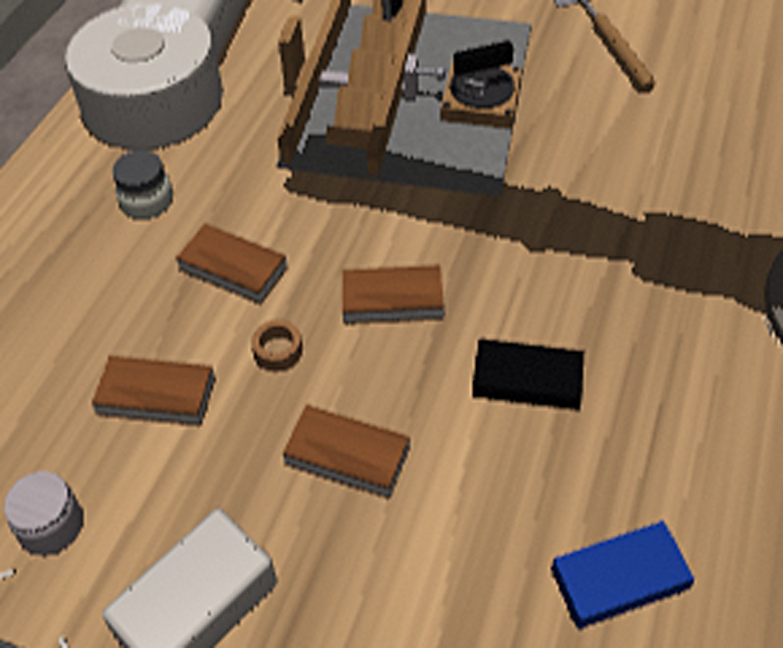

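Panel candidates in the scene picture: the brown-skinned, white-edged pieces at (279,193), (311,174), (318,215) and (352,198). Look-alikes to leave are black (261,170), blue (266,146), the offcut (356,164) and the sanding block (128,278). The close crop shows wood skin over a pale core on all four brown pieces, so those are the panels. The tool can't tilt, so I'll have to pivot each panel in the grip.

```bash
cat >> h.py <<'E'
def rays(c,uv,s=None):
    """returns origin, dirs in world"""
    k=cams.get_calibration(c);K=k['camera_matrix'];uv=np.asarray(uv,float).reshape(-1,2)
    x=(uv[:,0]-K[0,2])/K[0,0];y=(uv[:,1]-K[1,2])/K[1,1]
    if c=='wrist':
        r=np.hypot(x,y)+1e-12; d=np.c_[x/r*np.sin(r),-y/r*np.sin(r),-np.cos(r)]
        s=s or state();T=np.eye(4);T[:3,:3]=R.from_euler('xyz',s['tool_rot'],degrees=True).as_matrix();T[:3,3]=s['ee_pos'];M=T@k['T_tool_cam']
    else:
        d=np.c_[x,-y,-np.ones(len(x))];M=np.linalg.inv(k['world_to_cam'])
    return M[:3,3],d@M[:3,:3].T
def toplane(c,uv,z,s=None):
    o,d=rays(c,uv,s);return o+d*((z-o[2])/d[:,2])[:,None]
def project(c,P,s=None):
    k=cams.get_calibration(c);K=k['camera_matrix'];P=np.asarray(P,float).reshape(-1,3)
    if c=='wrist':
        s=s or state();T=np.eye(4);T[:3,:3]=R.from_euler('xyz',s['tool_rot'],degrees=True).as_matrix();T[:3,3]=s['ee_pos'];M=np.linalg.inv(T@k['T_tool_cam'])
    else: M=k['world_to_cam']
    p=P@M[:3,:3].T+M[:3,3]
    a,b,w=p[:,0],-p[:,1],-p[:,2]
    if c=='wrist':
        r=np.hypot(a,b)+1e-12;t=np.arctan2(r,w);a,b=a/r*t,b/r*t
    else: a,b=a/w,b/w
    return np.c_[a*K[0,0]+K[0,2],b*K[1,1]+K[1,2]]
def panels(c,im,s=None,lo=1500,box=(0.3,0.9,-0.02,0.55)):
    hsv=cv2.cvtColor(im,cv2.COLOR_RGB2HSV)
    m=((hsv[...,0]<15)&(hsv[...,1]>125)&(hsv[...,2]>60)).astype(np.uint8)
    m=cv2.morphologyEx(m,cv2.MORPH_OPEN,np.ones((3,3)))
    n,l,st,ce=cv2.connectedComponentsWithStats(m)
    out=[]
    for i in range(1,n):
        if st[i,4]<60: continue
        v,u=np.nonzero(l==i)
        P=toplane(c,np.c_[u,v],0.022,s)[:,:2]
        rc=cv2.minAreaRect((P*1000).astype(np.float32));(w,h)=rc[1];a=rc[2]
        if w<h: w,h=h,w;a+=90
        a=(a+90)%180-90
        if 80<w<125 and 38<h<75: out.append((np.r_[P.mean(0)],a,w,h,ce[i],st[i,4]))
    return out
E
python3 - <<'E'
from h import *
s=state()
for c in ['scene','side','wrist']:
    im=cams.snapshot(c)
    for o in panels(c,im,s): print(c,np.round(o[0],4),'yaw %.1f  %.0fx%.0f'%o[1:4],np.round(o[4]),o[5])
E
```

```text
scene [0.4318 0.3211] yaw 0.5  98x51 [311. 171.] 180
scene [0.454  0.1445] yaw 22.7  96x50 [278. 190.] 231
scene [0.6264 0.3227] yaw 11.9  99x51 [353. 195.] 240
scene [0.6269 0.161 ] yaw -7.1  99x51 [318. 213.] 298
side [0.6259 0.163 ] yaw -6.9  101x53 [195. 225.] 536
side [0.4551 0.1462] yaw 22.7  98x53 [255. 236.] 577
side [0.6272 0.3239] yaw 12.6  100x52 [166. 272.] 721
side [0.4327 0.3221] yaw -0.2  100x53 [238. 295.] 837
wrist [0.6252 0.1593] yaw -6.8  100x52 [324.  37.] 3399
wrist [0.4571 0.1432] yaw 22.7  101x53 [182.  50.] 3380
```

>>> jog_arm(grip=[-1,-1,-1,-1], translation=[[0,0.5,-0.5],[0,1,-0.8],[0,1,-0.8],[0,1,-0.8]], twist=[0,0,0,0])

```text
time: 2.2
ee_pos: [0.5508, -0.1065, 0.3146]
tool_rot: [179.7, -0.4, -0.5]
wrist_force: [1.0, -0.2, 0.1]
opening: 0.0853
```

>>> jog_arm(grip=[-1,-1,-1,-1,-1], translation=[[0,0.5,0],[0,1,0],[0,1,0],[0,1,0],[0,1,0]], twist=[0,0,0,0,0])

```text
time: 2.7
ee_pos: [0.5505, -0.1975, 0.3107]
tool_rot: [-179.9, 0.0, 0.2]
wrist_force: [1.2, 0.6, 0.0]
opening: 0.0857
```

```bash
python3 - <<'E'
from h import *
s=state();print(s['time'],s['ee_pos'],s['tool_rot'])
snap('wrist','w2.png')
for t in ['rack','slot1','rail_tab','cam_grip']:
        for r in cams.place_of('wrist',t): print(t,round(r['score'],2),np.round(r['xyz'],4))
E
```

```text
2.7 [ 0.55048519 -0.19752094  0.31074979] [-1.79868167e+02  2.42497589e-02  1.73763430e-01]
rack 0.73 [ 0.5643 -0.1637  0.0009]
slot1 0.82 [ 0.5669 -0.1867  0.0121]
slot1 0.69 [ 0.5577 -0.117   0.0099]
slot1 0.59 [ 0.5483 -0.0473  0.0095]
slot1 0.58 [ 0.5791 -0.2513  0.014 ]
rail_tab 0.72 [ 0.6827 -0.127   0.0693]
cam_grip 0.69 [ 0.4578 -0.1679  0.0696]
```

View pics/w2.png

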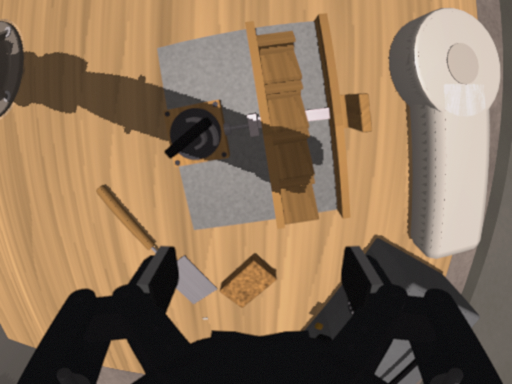

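```bash
cat >> h.py <<'E'
RO=np.array([0.5652,-0.163,0.]);RYAW=-81.9
def rw(P): # rack->world
    a=np.radians(RYAW);P=np.asarray(P,float).reshape(-1,3)
    x=np.array([np.cos(a),np.sin(a),0]);y=np.array([-np.sin(a),np.cos(a),0])
    return RO+P[:,:1]*x+P[:,1:2]*y+P[:,2:]*np.array([0,0,1.])
SX=[-.1160,-.0467,.0227,.0920]
def overlay(c,im,f,scale,x0,y0,x1,y1,s=None):
    z=cv2.resize(im[y0:y1,x0:x1],None,fx=scale,fy=scale,interpolation=cv2.INTER_CUBIC)[...,::-1].copy()
    def L(P,col):
        p=project(c,rw(P),s);p=((p+.5-[x0,y0])*scale).astype(np.int32);cv2.polylines(z,[p.reshape(-1,1,2)],False,col,1)
    L([[-.15,.09,.048],[.15,.09,.048]],(0,0,255));L([[-.15,0,.048],[.15,0,.048]],(0,0,255))
    for x in SX:
        L([[x,0,.012],[x,.052,.012],[x+.041,.052,.053],[x+.041,0,.053],[x,0,.012]],(0,255,0))
        L([[x-.0085,0,.0417],[x-.0085,.052,.0417]],(255,0,0))
    L([[-.0,-.108,.054],[-.034,-.108,.054],[-.017,-.108,.054],[-.017,-.14,.054],[-.017,-.07,.054]],(255,255,0))
    cv2.imwrite('pics/'+f,z)
E
python3 - <<'E'
from h import *
s=state();im=cams.snapshot('wrist');overlay('wrist',im,'o1.png',3,140,10,380,210,s)
im=cams.snapshot('side');overlay('side',im,'o2.png',4,200,90,350,220)
A=toplane('wrist',[[318,15],[346,217]],.048,s);print(A,np.degrees(np.arctan2(*(A[1]-A[0])[[1,0]])))
B=toplane('wrist',[[247,24],[281,224]],.048,s);print(B,np.degrees(np.arctan2(*(B[1]-B[0])[[1,0]])))
E
```

```text
[[ 0.62877307  0.00440905  0.048     ]
 [ 0.68137069 -0.28748152  0.048     ]] -79.78512940553294
[[ 0.53268084 -0.01217005  0.048     ]
 [ 0.58206912 -0.2979399   0.048     ]] -80.19469491552177
```

View pics/o1.png

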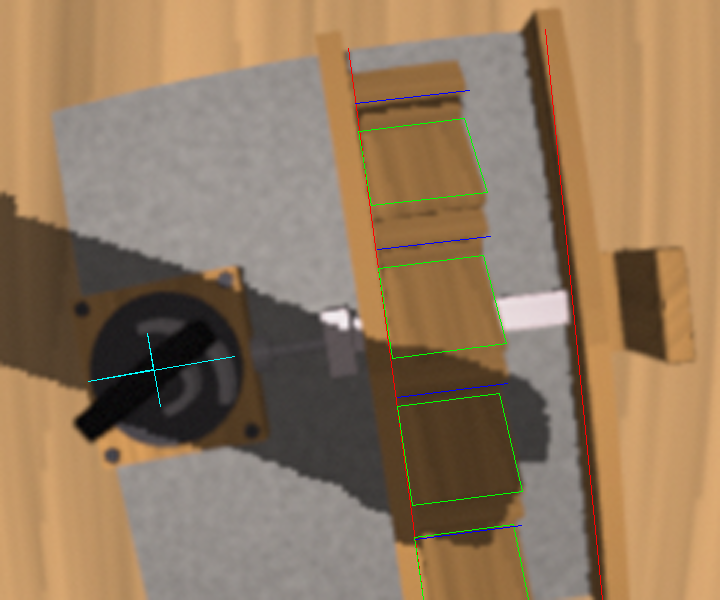

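View pics/o2.png

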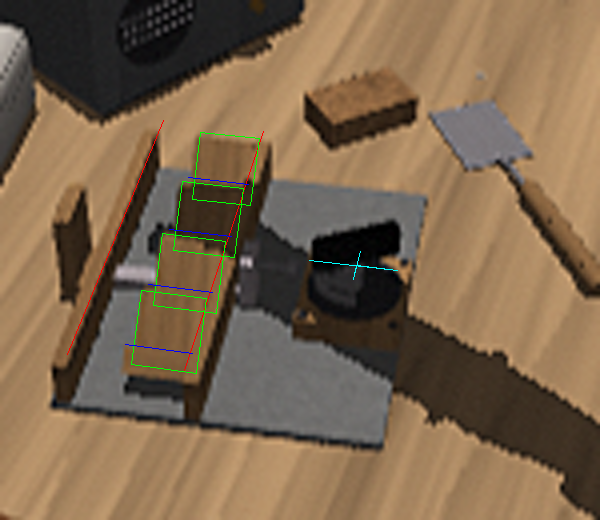

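```bash
python3 - <<'E'
from h import *
def crop(im,x0,y0,w,h,s): return cv2.resize(im[y0:y0+h,x0:x0+w],(w*s,h*s),interpolation=cv2.INTER_CUBIC)[...,::-1]
im=cams.snapshot('wrist')
cv2.imwrite('pics/c1.png',np.hstack([crop(im,235,5,100,60,4),crop(im,265,190,100,60,4)]))
im=cams.snapshot('side')
cv2.imwrite('pics/c2.png',np.hstack([crop(im,205,160,100,60,4),crop(im,225,110,100,60,4)]))
E
```

```text
(no output)
```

View pics/c1.png

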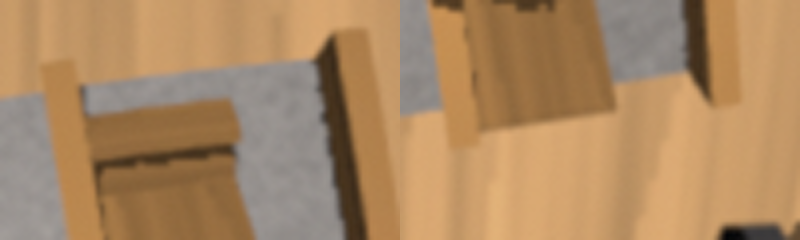

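View pics/c2.png

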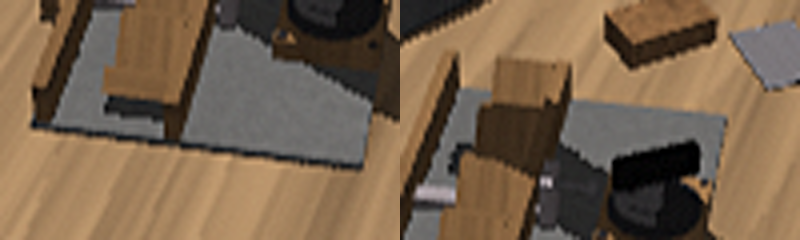

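```bash
python3 - <<'E'
from h import *
import h
from scipy.optimize import least_squares
s=state()
uv=np.array([[253.2,20],[318.2,13.2],[284.5,225.7],[343,216.7]])
P=np.array([[-.15,0,.048],[-.15,.09,.048],[.15,0,.048],[.15,.09,.048]])
W=toplane('wrist',uv,.048,s);print(W, np.linalg.norm(W[0]-W[2]),np.linalg.norm(W[0]-W[1]),np.linalg.norm(W[2]-W[3]))
def f(p):
    h.RO=np.array([p[0],p[1],0]);h.RYAW=p[2]; return (rw(P)-W)[:,:2].ravel()*1000
r=least_squares(f,[.565,-.163,-80]);print(r.x,np.round(r.fun,1))
# side corners: cheek tops
sp=np.array([[225+455/4-100,110+52/4]]) ;print(sp,toplane('side',sp,.048))
print('wrist rack origin proj',project('wrist',rw([[0,0,0]])),[np.round(project(c,rw([[.15,0,.048],[-.15,0,.048],[-.15,.09,.048],[.15,.09,.048]])),1).tolist() for c in('side','scene')])
E
```

```text
[[ 0.5410238  -0.00763718  0.048     ]
 [ 0.62916098  0.00573118  0.048     ]
 [ 0.58692797 -0.30205893  0.048     ]
 [ 0.67605065 -0.28839515  0.048     ]] 0.29797879869569893 0.08914525007671206 0.09016402395814123
[  0.56383703  -0.15507983 -81.06411018] [-0.5  0.7  0.3  1.3  0.2 -1.2 -0.  -0.9]
[[238.75 123.  ]] [[ 0.67357197 -0.27932185  0.048     ]]
wrist rack origin proj [[268.93542594 123.29882712]] [[[264.4, 123.8], [245.7, 184.1], [216.3, 180.5], [239.2, 121.2]], [[179.1, 263.4], [258.9, 212.5], [281.8, 225.3], [202.1, 281.2]]]
```

```bash
sed -i 's/^RO=.*/RO=np.array([0.5638,-0.1551,0.]);RYAW=-81.1/; s/^SX=.*/SX=[-.1077,-.0384,.0310,.1003]/' h.py; python3 - <<'E'
from h import *
s=state();im=cams.snapshot('wrist');overlay('wrist',im,'o3.png',3,220,5,370,235,s)
W=toplane('wrist',[[284.5,222.5],[318.8,217]],.053,s);print(W)
a=np.radians(RYAW);x=np.array([np.cos(a),np.sin(a)]);y=np.array([-x[1],x[0]])
for w in W: print((w[:2]-RO[:2])@x,(w[:2]-RO[:2])@y)
for i,P in enumerate([(.549,-.048),(.559,-.1185),(.568,-.186),(.578,-.253),(.5645,-.1635),(.457,-.164),(.683,-.1275)]): 
    w=np.array(P)-RO[:2];print(np.round([w@x,w@y],4))
im=cams.snapshot('scene');overlay('scene',im,'o4.png',5,150,190,300,300)
E
```

```text
[[ 0.58630086 -0.29466468  0.053     ]
 [ 0.63709005 -0.28631248  0.053     ]]
0.141365423587328 0.0006378382789939054
0.1409713966029672 0.05210769365769419
[-0.1081  0.0019]
[-0.0369  0.0009]
[ 0.0312 -0.0006]
[ 0.0989 -0.0011]
[ 0.0084 -0.0006]
[-0.0077 -0.1069]
[-0.0088  0.122 ]
```

View pics/o3.png

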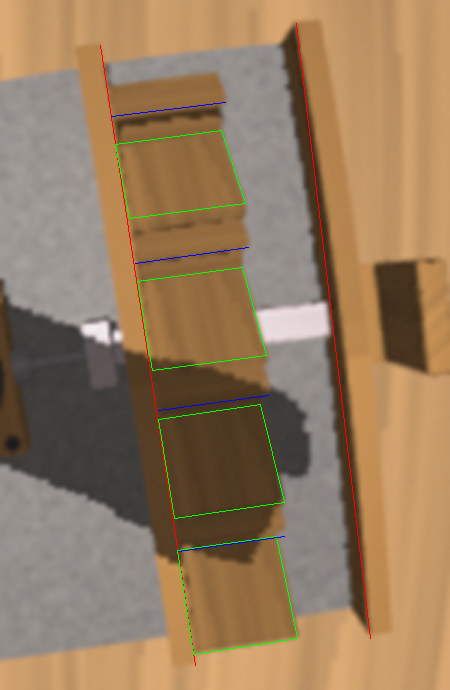

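View pics/o4.png

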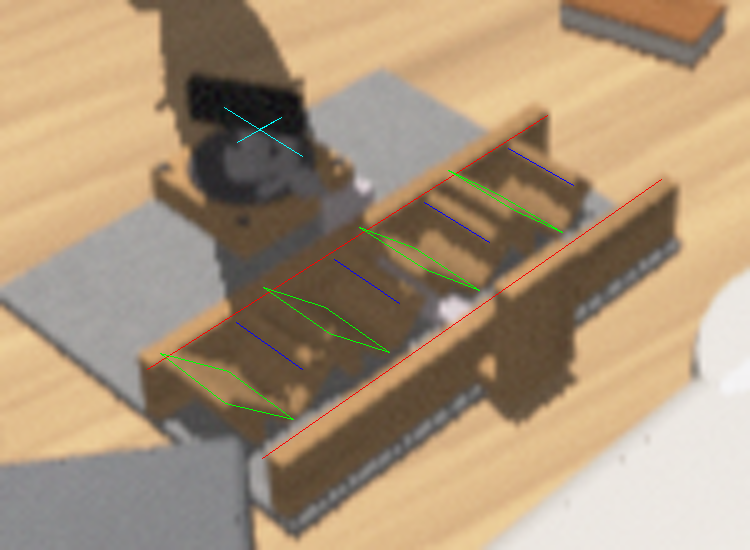

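```bash
cat >> h.py <<'E'
def plan(x,y,z,yaw,n=None,start=None):
    s=state();p=np.array(s['ee_pos']) if start is None else np.array(start[:3]);w=s['tool_rot'][2] if start is None else start[3]
    t=np.array([x,y,z]);d=t-p;dw=(yaw-w+180)%360-180
    n=n or int(max(1,np.ceil(np.abs(d[:2]).max()/.085),np.ceil(abs(d[2])/.1),np.ceil(abs(dw)/44)))
    for i in range(n):
        a=np.radians(w+dw*i/n);e=d/n*10
        print('  shift [%.3f, %.3f, %.3f] twist %.3f'%(np.cos(a)*e[0]+np.sin(a)*e[1],np.sin(a)*e[0]-np.cos(a)*e[1],-e[2],-dw/n/45), '-> ',np.round(p+d*(i+1)/n,3),round(w+dw*(i+1)/n,1))
E
python3 - <<'E'
from h import *
print(state()['time']);plan(.6265,.161,.06,83)
E
```

```text
3.25
  shift [0.153, -0.722, 0.503] twist -0.369 ->  [ 0.565 -0.128  0.261] 16.6
  shift [0.353, -0.648, 0.503] twist -0.369 ->  [ 0.581 -0.056  0.211] 33.2
  shift [0.523, -0.520, 0.503] twist -0.369 ->  [0.596 0.017 0.161] 49.8
  shift [0.650, -0.349, 0.503] twist -0.369 ->  [0.611 0.089 0.11 ] 66.4
  shift [0.723, -0.149, 0.503] twist -0.369 ->  [0.626 0.161 0.06 ] 83.0
```

>>> jog_arm(grip=[-1,-1,-1], translation=[[0.07,-0.36,0.25],[0.15,-0.72,0.5],[0.15,-0.72,0.5]], twist=[-0.18,-0.37,-0.37])

```text
time: 3.55
ee_pos: [0.5643, -0.1188, 0.2572]
tool_rot: [-179.4, 0.2, 17.4]
wrist_force: [-0.2, 0.4, -0.5]
opening: 0.0853
```

>>> jog_arm(grip=[-1,-1,-1], translation=[[0.18,-0.32,0.25],[0.35,-0.65,0.5],[0.35,-0.65,0.5]], twist=[-0.18,-0.37,-0.37])

```text
time: 3.85
ee_pos: [0.5782, -0.0469, 0.2074]
tool_rot: [-179.4, 0.1, 34.0]
wrist_force: [-0.5, 0.6, -0.8]
opening: 0.0854
```

>>> jog_arm(grip=[-1,-1,-1], translation=[[0.26,-0.26,0.25],[0.52,-0.52,0.5],[0.52,-0.52,0.5]], twist=[-0.18,-0.37,-0.37])

```text
time: 4.15
ee_pos: [0.5924, 0.0244, 0.1576]
tool_rot: [-179.4, 0.0, 50.6]
wrist_force: [-0.8, 0.9, -0.5]
opening: 0.0853
```

>>> jog_arm(grip=[-1,-1,-1], translation=[[0.32,-0.18,0.25],[0.65,-0.35,0.5],[0.65,-0.35,0.5]], twist=[-0.18,-0.37,-0.37])

```text
time: 4.45
ee_pos: [0.6069, 0.0961, 0.1077]
tool_rot: [-179.5, -0.1, 67.1]
wrist_force: [-1.3, 0.0, -0.2]
opening: 0.0854
```

```bash
python3 - <<'E'
from h import *
s=state();print(s['time'],s['ee_pos'],s['tool_rot'],s['q'])
im=snap('wrist','w3.png')
for o in panels('wrist',im,s): print(np.round(o[0],4),'yaw %.1f  %.0fx%.0f'%o[1:4],np.round(o[4]),o[5])
im=cams.snapshot('side')
for o in panels('side',im,s): print(np.round(o[0],4),'yaw %.1f  %.0fx%.0f'%o[1:4],np.round(o[4]),o[5])
plan(.6265,.161,.06,83)
E
```

```text
4.45 [0.60692505 0.09610276 0.10767281] [-1.79488661e+02 -1.15366864e-01  6.71336584e+01] [ -2.66603814  31.25983131 -11.45794331  85.13022394   6.12022792
  64.59817913  51.96990876]
[0.4758 0.1461] yaw 22.5  85x52 [253.  25.] 4700
[0.6243 0.3178] yaw 12.7  101x53 [482. 128.] 3875
[0.6231 0.1591] yaw -7.1  101x52 [337. 189.] 6839
[0.6218 0.1663] yaw -6.9  101x55 [196. 226.] 453
[0.455  0.1463] yaw 23.3  99x52 [255. 236.] 574
[0.6272 0.3239] yaw 12.6  100x52 [166. 272.] 719
[0.4328 0.3221] yaw -0.2  100x53 [238. 295.] 838
  shift [0.728, -0.128, 0.506] twist -0.364 ->  [0.626 0.161 0.06 ] 83.0
```

View pics/w3.png

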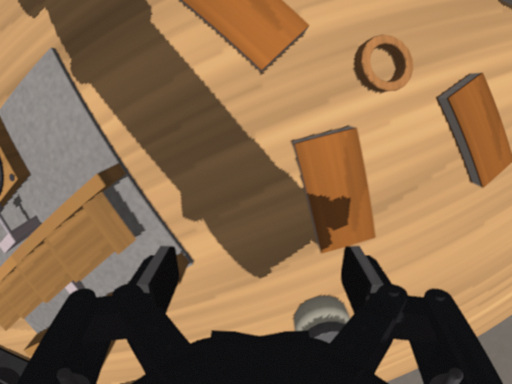

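>>> jog_arm(grip=[-1,-1,-1,-1], translation=[[0.36,-0.1,0.25],[0.75,-0.18,0.5],[0.75,-0.18,0.5],[0.75,-0.18,0.5]], twist=[-0.18,-0.36,-0.36,-0.36])

```text
time: 4.95
ee_pos: [0.6234, 0.1637, 0.0612]
tool_rot: [-180.0, 0.1, 82.7]
wrist_force: [0.9, -0.2, 1.1]
opening: 0.0856
```

```bash
python3 - <<'E'
from h import *
s=state();print(s['time'],s['ee_pos'],s['tool_rot'])
im=snap('wrist','w4.png')
for o in panels('wrist',im,s): print(np.round(o[0],4),'yaw %.1f  %.0fx%.0f'%o[1:4],np.round(o[4]),o[5])
plan(.6335,.160,.0,83)
E
```

```text
4.95 [0.62336469 0.16369653 0.06121872] [-1.79991743e+02  8.02200115e-02  8.27073703e+01]
[0.6232 0.3177] yaw 12.7  101x53 [459. 193.] 6126
[0.6218 0.16  ] yaw -6.7  100x52 [254. 219.] 10264
  shift [-0.008, 0.093, 0.621] twist -0.009 ->  [0.634 0.16  0.   ] 83.0
```

View pics/w4.png

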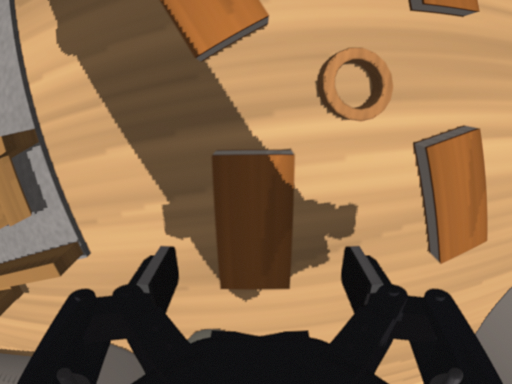

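>>> jog_arm(grip=[-1,-1,-1,-1,-1], translation=[[-0.02,0.08,0.3],[-0.02,0.08,0.5],[-0.02,0.08,0.61],[-0.02,0.08,0.61],[-0.02,0.08,0.61]], twist=[0,0,0,0,0])

```text
time: 5.5
ee_pos: [0.6319, 0.1608, 0.0017]
tool_rot: [179.9, -0.0, 82.7]
wrist_force: [-0.9, -0.9, 0.4]
opening: 0.086
```

>>> jog_arm(grip=[1,1,1,1,1,1,1,1], translation=[[0,0,0],[0,0,0],[0,0,0],[0,0,0],[0,0,0],[0,0,0],[0,0,0],[0,0,0]], twist=[0,0,0,0,0,0,0,0], force=30)

```text
time: 6.3
ee_pos: [0.6318, 0.1618, 0.0017]
tool_rot: [179.9, -0.0, 82.8]
wrist_force: [-1.1, -0.2, 6.2]
opening: 0.0513
```

>>> jog_arm(grip=[1,1,1,1], translation=[[0,0,-0.2],[0,0,-0.6],[0,0,-1],[0,0,-1]], twist=[0,0,0,0])

```text
time: 6.7
ee_pos: [0.6353, 0.1636, 0.1072]
tool_rot: [179.3, -0.3, 82.8]
wrist_force: [1.5, 1.0, 0.8]
opening: 0.0515
```

```bash
python3 - <<'E'
from h import *
s=state();print(s['time'],s['ee_pos'],s['tool_rot'],s['opening'],s['wrist_force'])
im=snap('wrist','w5.png');snap('side','s5.png')
E
```

```text
6.7 [0.6352801  0.16360844 0.10718618] [179.30838201  -0.32880017  82.81068215] 0.05146823022372563 [1.47446645 0.98617396 0.84760161]
```

View pics/w5.png

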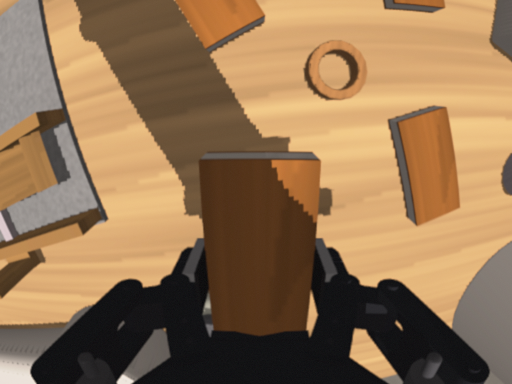

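View pics/s5.png

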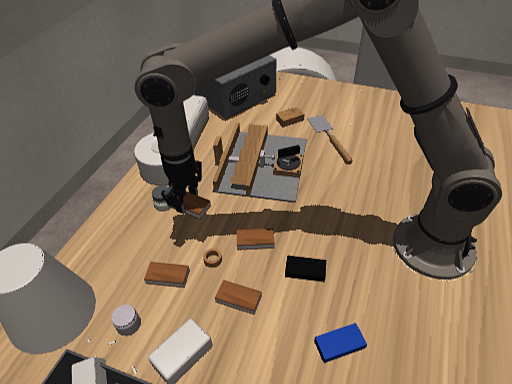

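```bash
python3 - <<'E'
from h import *
p=rw([[-.062,.134,0]])[0];print(p)
plan(p[0],p[1],.135,8.9)
E
```

```text
[ 0.68659458 -0.0731153   0.        ]
  shift [-0.755, 0.281, -0.113] twist 0.548 ->  [0.65  0.084 0.112] 58.2
  shift [-0.569, 0.570, -0.113] twist 0.548 ->  [0.668 0.005 0.124] 33.5
  shift [-0.279, 0.755, -0.113] twist 0.548 ->  [ 0.687 -0.073  0.135] 8.9
```

>>> jog_arm(grip=[1,1,1,1], translation=[[-0.25,0.1,-0.12],[-0.5,0.19,-0.12],[-0.75,0.28,-0.12],[-0.75,0.28,-0.12]], twist=[0.18,0.36,0.55,0.55])

```text
time: 7.2
ee_pos: [0.6488, 0.0756, 0.1095]
tool_rot: [180.0, 0.5, 57.5]
wrist_force: [-0.2, -1.3, -1.1]
opening: 0.0513
```

>>> jog_arm(grip=[1,1,1,1], translation=[[-0.19,0.19,-0.12],[-0.38,0.38,-0.12],[-0.57,0.57,-0.12],[-0.57,0.57,-0.12]], twist=[0.18,0.36,0.55,0.55])

```text
time: 7.6
ee_pos: [0.6666, -0.002, 0.1218]
tool_rot: [179.8, 0.4, 32.9]
wrist_force: [0.2, -2.0, -0.4]
opening: 0.0511
```

>>> jog_arm(grip=[1,1,1,1,1], translation=[[-0.09,0.25,-0.12],[-0.19,0.5,-0.12],[-0.28,0.75,-0.12],[-0.28,0.75,-0.12],[-0.28,0.75,-0.12]], twist=[0.18,0.36,0.55,0.55,0.55])

```text
time: 8.1
ee_pos: [0.684, -0.0721, 0.1342]
tool_rot: [-179.9, 0.2, 8.7]
wrist_force: [0.1, 0.7, -1.8]
opening: 0.0515
```

```bash
python3 - <<'E'
from h import *
s=state();print(s['time'],s['ee_pos'],s['tool_rot'],s['opening'],s['wrist_force'])
a=snap('wrist','w6.png');b=snap('side','s6.png');c=snap('scene','c6.png')
cv2.imwrite('pics/m6.png',np.hstack([cv2.resize(b[90:210,150:320],(425,300)),cv2.resize(c[130:290,170:350],(337,300))])[...,::-1])
p=rw([[-.062,.134,0]])[0];plan(p[0],p[1],.105,8.9)
print(project('wrist',rw([[-.034,.115,.088],[.016,.115,.088],[.016,.129,.088]]),s))
E
```

```text
8.1 [ 0.68403628 -0.07214563  0.13424617] [-179.8943895     0.19542003    8.68277505] 0.051487495701727296 [ 0.08115575  0.74305917 -1.79369694]
  shift [0.013, 0.037, 0.304] twist -0.002 ->  [ 0.687 -0.073  0.105] 8.9
[[237.93768556 255.83083137]
 [240.36023105 308.47388264]
 [257.673249   308.60554367]]
```

View pics/w6.png

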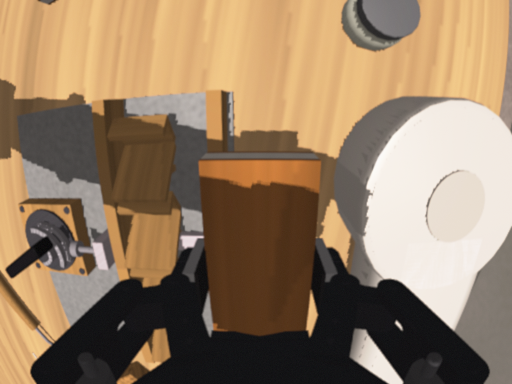

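View pics/m6.png

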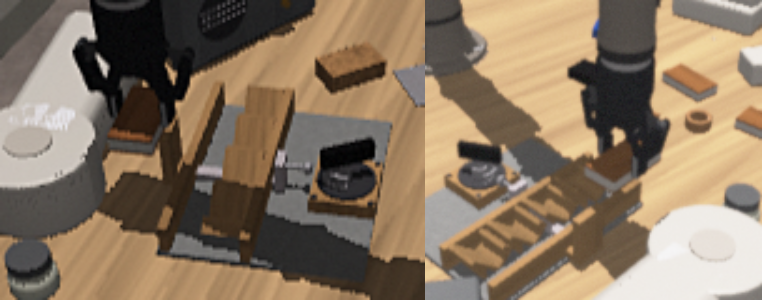

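```bash
python3 - <<'E'
from h import *
print(toplane('side',[[165,184],[192,165],[140,170]],0.))
print(toplane('scene',[[289,290],[325,308],[357,280]],0.))
s=state();print(toplane('wrist',[[337,200],[345,235]],0.,s))
E
```

```text
[[ 8.01022194e-01  3.05208781e-02  1.11022302e-16]
 [ 7.60579159e-01 -7.66341476e-02  0.00000000e+00]
 [ 9.11273036e-01 -1.43448639e-04 -1.11022302e-16]]
[[ 0.79496302 -0.11004196  0.        ]
 [ 0.89131753 -0.07977454  0.        ]
 [ 0.87802567  0.05307894  0.        ]]
[[ 0.7639579  -0.07465717  0.        ]
 [ 0.78252828 -0.11173295  0.        ]]
```

>>> jog_arm(grip=[1,1,1,1], translation=[[0.01,0.02,0.15],[0.02,0.03,0.3],[0.02,0.03,0.4],[0.02,0.03,0.4]], twist=[0,0,0,0])

```text
time: 8.65
ee_pos: [0.6853, -0.0752, 0.0926]
tool_rot: [-179.9, 0.4, 8.6]
wrist_force: [-0.2, 0.5, -0.6]
opening: 0.0511
```

>>> jog_arm(grip=[1,1,1,1], translation=[[0,0,0.05],[0,0,0.1],[0,0,0.1],[0,0,0.1]], twist=[0,0,0,0])

```text
time: 9.05
ee_pos: [0.6889, -0.0749, 0.0885]
tool_rot: [-180.0, -0.2, 8.6]
wrist_force: [-0.6, 0.2, 5.5]
opening: 0.0515
```

```bash
python3 - <<'E'
from h import *
s=state();print(s['time'],s['ee_pos'],s['tool_rot'],s['opening'],s['wrist_force'])
a=snap('wrist','w7.png');b=snap('side','s7.png');c=snap('scene','c7.png')
cv2.imwrite('pics/m7.png',np.hstack([cv2.resize(b[100:200,180:270],(360,400)),cv2.resize(c[150:250,230:320],(360,400))])[...,::-1])
E
```

```text
9.05 [ 0.68885606 -0.07492859  0.08846964] [-179.99885329   -0.20229763    8.58374416] 0.051468095937361624 [-0.60833973  0.20478721  5.47492096]
```

View pics/m7.png

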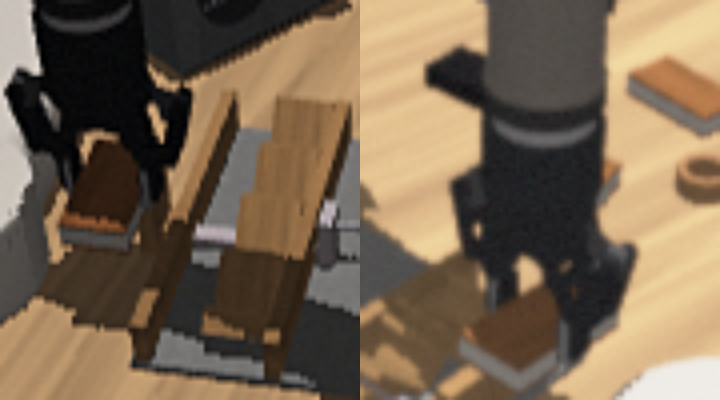

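>>> jog_arm(grip=[1,1,1,1], translation=[[0,0,0.05],[0,0,0.1],[0,0,0.1],[0,0,0.1]], twist=[0,0,0,0])

```text
time: 9.6
ee_pos: [0.689, -0.0723, 0.0799]
tool_rot: [-179.8, -0.2, 8.7]
wrist_force: [-3.1, 4.6, 10.6]
opening: 0.0515
```

```bash
python3 - <<'E'
from h import *
s=state();print(s['time'],s['ee_pos'],s['tool_rot'],s['opening'],s['wrist_force'],s['torque'])
a=snap('wrist','w8.png');b=snap('side','s8.png');c=snap('scene','c8.png')
cv2.imwrite('pics/m8.png',np.hstack([cv2.resize(b[100:200,180:270],(360,400)),cv2.resize(c[150:250,230:320],(360,400))])[...,::-1])
E
```

```text
9.6 [ 0.68898194 -0.07233185  0.07989321] [-179.82094433   -0.24907516    8.66514473] 0.05145619370075594 [-3.06146499  4.59540682 10.63727395] [ 0.49514912  0.82405446 -0.13340505]
```

View pics/m8.png

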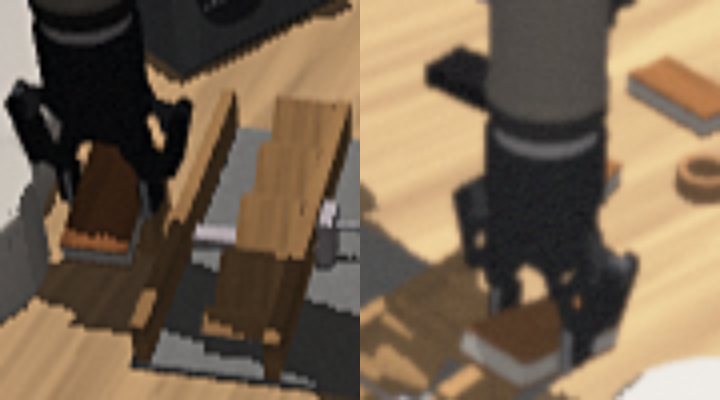

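>>> jog_arm(grip=[1,1,1,1,1], translation=[[0,0,0.05],[0,0,0.1],[0,0,0.15],[0,0,0.15],[0,0,0.15]], twist=[0,0,0,0,0])

```text
time: 10.25
ee_pos: [0.6889, -0.0716, 0.0653]
tool_rot: [-179.8, -0.2, 8.7]
wrist_force: [-5.1, 4.9, 12.9]
opening: 0.0512
```

```bash
python3 - <<'E'
from h import *
s=state();print(s['time'],s['ee_pos'],s['tool_rot'],s['opening'],s['wrist_force'],s['torque'])
a=snap('wrist','w9.png');b=snap('side','s9.png');c=snap('scene','c9.png')
cv2.imwrite('pics/m9.png',np.hstack([cv2.resize(b[100:200,180:270],(360,400)),cv2.resize(c[150:250,230:320],(360,400))])[...,::-1])
E
```

```text
10.25 [ 0.68894026 -0.07160057  0.06526833] [-179.77226386   -0.24347546    8.6840766 ] 0.05116744460084126 [-5.0546782   4.86489214 12.90631951] [ 0.6490241   1.05958834 -0.22001512]
```

View pics/m9.png

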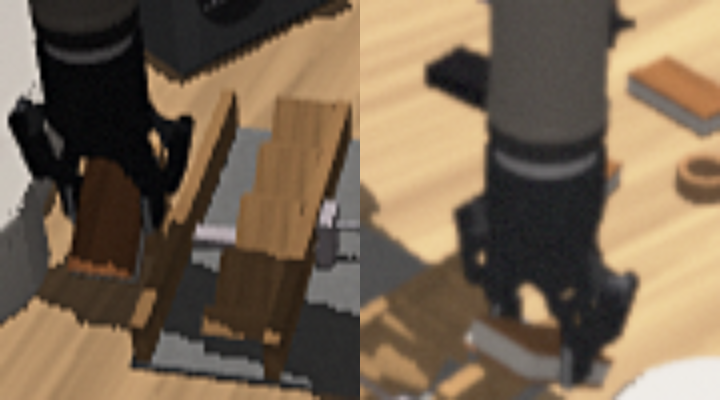

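View pics/w9.png

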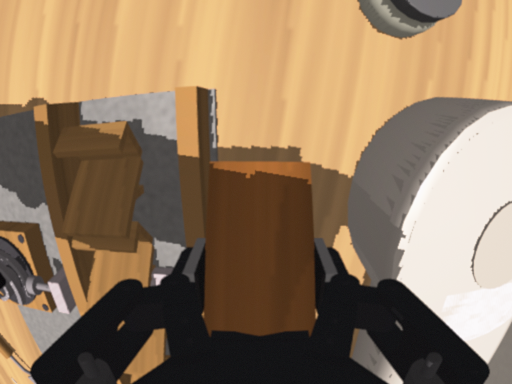

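```bash
cat >> h.py <<'E'
def edge3d(u1,u2,s=None,L=.052):
    s=s or state();o,d=rays('wrist',[u1,u2],s)
    # points at same world z, separation L
    d=d/-d[:,2:];  t=L/np.linalg.norm(d[0]-d[1]);P=o+d*t
    m=P.mean(0);a=np.radians(s['tool_rot'][2]);v=m-s['ee_pos']
    # along -rack x (tool -y) , up
    return m, v@np.array([-np.sin(a),np.cos(a),0]), v[2]
E
python3 - <<'E'
from h import *
s=state()
print(edge3d([209,163],[313,167],s)); print('ref flat',edge3d([200,159],[320,159],s))
E
```

```text
(array([ 0.68195232, -0.02462097,  0.06395821]), np.float64(0.04748127611223163), np.float64(-0.0013359885408411876))
ref flat (array([ 0.68027375, -0.01804684,  0.08284539]), np.float64(0.05423346748658413), np.float64(0.0175511955509626))
```

>>> jog_arm(grip=[1,1,1,1], translation=[[0,-0.1,-0.2],[0,-0.2,-0.7],[0,-0.3,-1],[0,-0.3,-1]], twist=[0,0,0,0])

```text
time: 10.8
ee_pos: [0.6873, -0.0434, 0.1684]
tool_rot: [180.0, -0.8, 8.7]
wrist_force: [0.9, 0.5, 0.2]
opening: 0.0512
```

```bash
python3 - <<'E'
from h import *
s=state();print(s['time'],s['ee_pos'],s['tool_rot'],s['opening'],s['wrist_force'],s['torque'])
a=snap('wrist','w10.png');b=snap('side','s10.png');c=snap('scene','c10.png')
cv2.imwrite('pics/m10.png',np.hstack([cv2.resize(b[80:180,170:260],(360,400),interpolation=2),cv2.resize(c[120:220,220:310],(360,400),interpolation=2)])[...,::-1])
E
```

```text
10.8 [ 0.68732654 -0.04339843  0.16835305] [179.96583077  -0.7753581    8.72952769] 0.051163312832051985 [0.88907734 0.54615769 0.19650606] [ 0.02773003 -0.04296029  0.02083225]
```

View pics/m10.png

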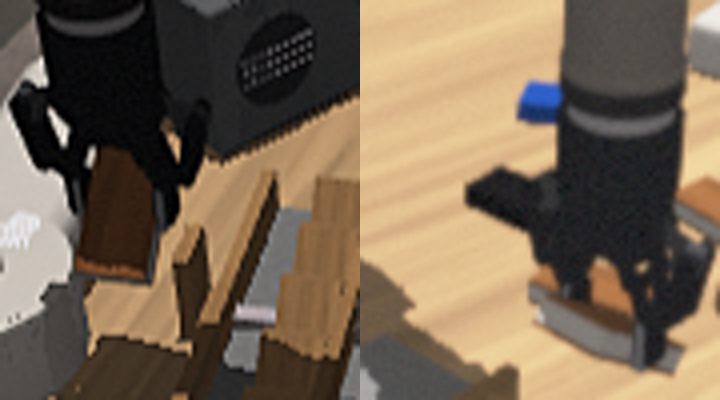

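View pics/w10.png

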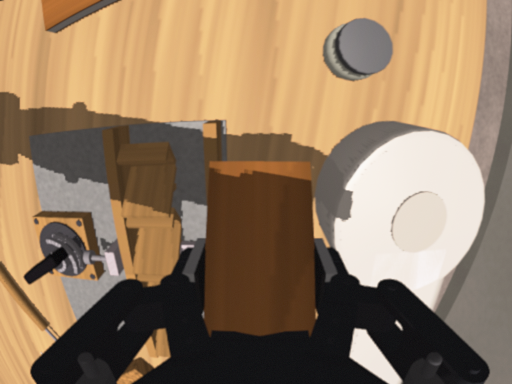

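```bash
cat >> h.py <<'E'
from scipy.optimize import least_squares
def box(s,th,al,dz,lat):
    """corners dict of held panel: th tilt deg (A up), centre at al along rack x(+A) , dz above TCP, lat along tool x"""
    a=np.radians(s['tool_rot'][2]);t=np.radians(th)
    ty=np.array([np.sin(a),-np.cos(a),0]);tx=np.array([np.cos(a),np.sin(a),0]);z=np.array([0,0,1.])
    l=np.cos(t)*ty+np.sin(t)*z;n=-np.sin(t)*ty+np.cos(t)*z
    c=s['ee_pos']+al*ty+dz*z+lat*tx
    return lambda i,j,k: c+i*.05*l+j*.026*tx+k*.011*n
def fitbox(s,obs,x0=(30,-.008,.009,0)):
    def f(p):
        b=box(s,*p);return np.concatenate([(project(c,b(*ijk),s)[0]-uv)*w for c,ijk,uv,w in obs])
    r=least_squares(f,x0,x_scale=[10,.01,.01,.01],loss='soft_l1');return r
E
cat > f.py <<'E'
from h import *
s=state()
obs=[('scene',(1,1,1),(263,192.5),1),('scene',(1,1,-1),(265,201),1),('scene',(-1,1,-1),(298.7,213.5),1),('scene',(-1,1,1),(300.7,207),1),
('side',(-1,1,1),(189,147.5),1),('side',(-1,-1,1),(208,149.2),1),('side',(-1,-1,-1),(207.5,151),.7),('wrist',(-1,-1,1),(207,162),.4),('wrist',(-1,1,1),(312,164),.4)]
r=fitbox(s,obs);print(np.round(r.x,4));print(np.round(r.fun.reshape(-1,2),1))
E
python3 f.py
```

```text
[ 4.65158e+01 -5.90000e-03  2.53000e-02 -9.00000e-04]
[[21.8  1.1]
 [15.3  0.5]
 [-2.3 -0.1]
 [-0.1 -0.9]
 [ 0.8 -0.6]
 [-0.5 -0.2]
 [ 1.5 -1. ]
 [ 0.2  0.3]
 [-0.6 -0.5]]
```

```bash
cat >> h.py <<'E'
def drawbox(ims,s,p,f,crops):
    out=[];b=box(s,*p)
    for c,(x0,y0,w,h) in crops.items():
        sc=400/h;z=cv2.resize(ims[c][y0:y0+h,x0:x0+w],None,fx=sc,fy=sc,interpolation=2)[...,::-1].copy()
        q=lambda *i:tuple(((project(c,b(*i),s)[0]+.5-[x0,y0])*sc).astype(int).tolist())
        for i in(-1,1):
            for j in(-1,1):
                cv2.line(z,q(i,j,-1),q(i,j,1),(0,255,0) if i<0 else (0,0,255),1);cv2.line(z,q(i,-1,j),q(i,1,j),(0,255,0) if i<0 else (0,0,255),1);cv2.line(z,q(-1,i,j),q(1,i,j),(255,255,0),1)
        out.append(z)
    cv2.imwrite('pics/'+f,np.hstack(out))
E
python3 - <<'E'
from h import *
s=state();ims={c:cv2.imread('pics/%s10.png'%k)[...,::-1] for c,k in [('side','s'),('scene','c')]}
drawbox(ims,s,(46.5,-.0059,.0253,-.0009),'d1.png',{'side':(170,80,90,100),'scene':(230,120,90,100)})
drawbox(ims,s,(30,-.006,.015,-.0009),'d2.png',{'side':(170,80,90,100),'scene':(230,120,90,100)})
E
```

```text
(no output)
```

View pics/d1.png

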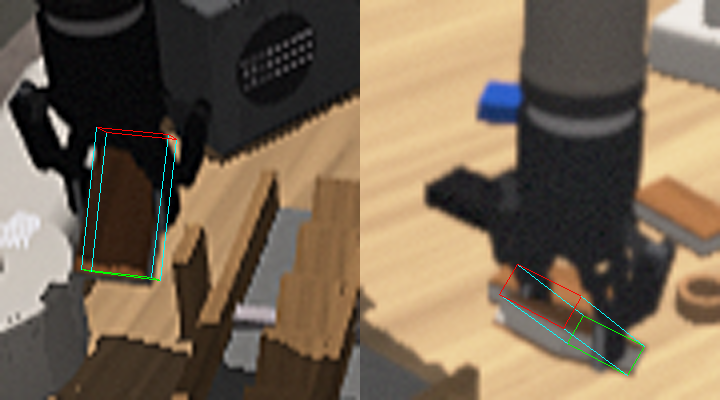

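View pics/d2.png

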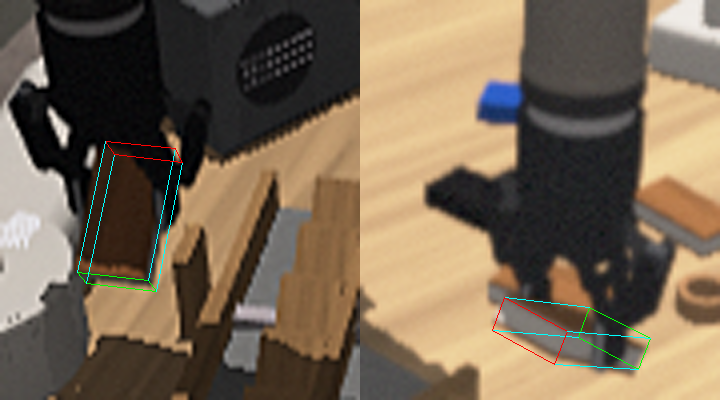

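```bash
python3 - <<'E'
from h import *
im=cv2.imread('pics/c10.png');z=im[175:225,255:315];cv2.imwrite('pics/z10.png',cv2.resize(z,None,fx=12,fy=12,interpolation=cv2.INTER_CUBIC))
E
```

```text
(no output)
```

View pics/z10.png

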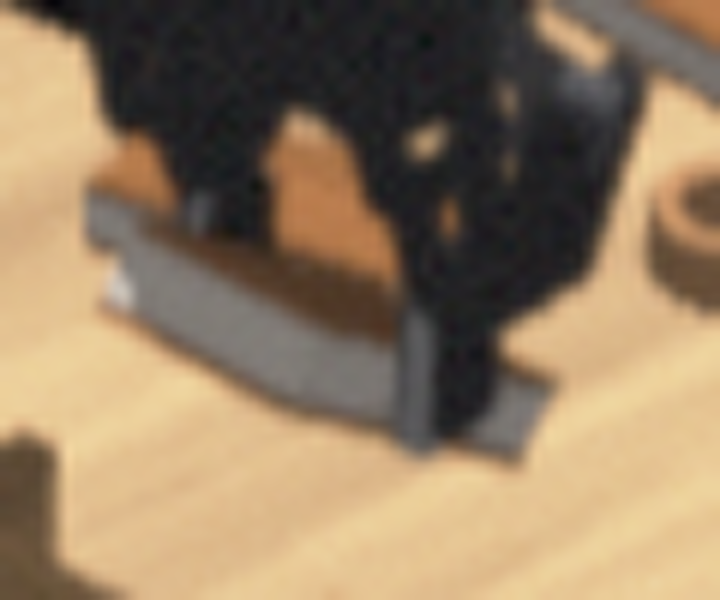

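```bash
python3 - <<'E'
from h import *
s=state()
obs=[('scene',(1,-1,-1),(263.8,200),1),('scene',(1,-1,1),(265.8,194),.5),('scene',(1,1,-1),(280.2,208.7),1),('scene',(1,1,1),(282,203.3),.6),('scene',(-1,1,-1),(298.3,213.3),1),('scene',(-1,1,1),(301.3,207),1),
('side',(-1,1,1),(189,147.5),1),('side',(-1,-1,1),(208,149.2),1),('side',(-1,-1,-1),(207.5,151),.7),('wrist',(-1,-1,1),(207,162),.4),('wrist',(-1,1,1),(312,164),.4)]
r=fitbox(s,obs);print(np.round(r.x,4));print(np.round(r.fun.reshape(-1,2),1))
ims={c:cv2.imread('pics/%s10.png'%k)[...,::-1] for c,k in [('side','s'),('scene','c')]}
drawbox(ims,s,r.x,'d3.png',{'side':(170,80,90,100),'scene':(230,120,90,100)})
E
```

```text
[ 3.62964e+01 -1.90000e-03  1.68000e-02  4.00000e-04]
[[-1.4  0.3]
 [ 0.1 -0.9]
 [-2.1  0.1]
 [-0.  -1.7]
 [-0.7  0.7]
 [-0.2 -0.6]
 [ 0.4 -0.4]
 [-1.  -0. ]
 [ 1.1  0. ]
 [ 1.3 -0.2]
 [ 0.4 -1. ]]
```

View pics/d3.png

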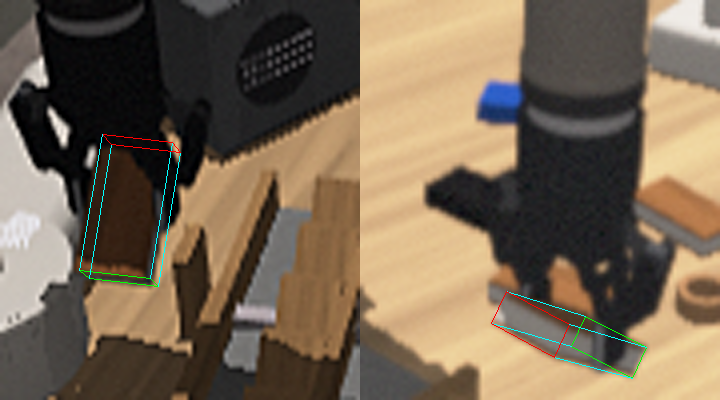

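>>> jog_arm(grip=[1,1,1,1,1], translation=[[0,0.15,0.3],[0,0.29,0.7],[0,0.29,0.9],[0,0.29,1],[0,0.29,1]], twist=[0,0,0,0,0])

```text
time: 11.45
ee_pos: [0.6867, -0.0734, 0.0605]
tool_rot: [-179.8, 0.1, 8.5]
wrist_force: [-0.9, 2.6, 4.6]
opening: 0.0512
```

>>> jog_arm(grip=[1,1,1,1,1], translation=[[0,0,0.03],[0,0,0.08],[0,0,0.13],[0,0,0.13],[0,0,0.13]], twist=[0,0,0,0,0])

```text
time: 11.95
ee_pos: [0.6899, -0.0709, 0.0517]
tool_rot: [-179.8, -0.4, 8.7]
wrist_force: [-0.7, 6.0, 15.4]
opening: 0.0515
```

>>> jog_arm(grip=[1,1,1,1], translation=[[0,-0.1,-0.2],[0,-0.2,-0.7],[0,-0.3,-1],[0,-0.3,-1]], twist=[0,0,0,0])

```text
time: 12.35
ee_pos: [0.6858, -0.0432, 0.1527]
tool_rot: [180.0, -0.5, 8.7]
wrist_force: [1.0, -0.0, -0.8]
opening: 0.0515
```

```bash
python3 - <<'E'
from h import *
s=state();print(s['time'],s['ee_pos'],s['tool_rot'],s['opening'],s['wrist_force'],s['torque'])
a=snap('wrist','w11.png');b=snap('side','s11.png');c=snap('scene','c11.png')
z=lambda im,x,y:cv2.resize(im[y:y+60,x:x+60],(400,400),interpolation=2)
print(project('side',s['ee_pos']),project('scene',s['ee_pos']))
cv2.imwrite('pics/m11.png',np.hstack([z(b,170,105),z(c,250,170)])[...,::-1])
E
```

```text
12.35 [ 0.68578675 -0.04322243  0.15274767] [179.99296351  -0.4958387    8.65948313] 0.051533178748677175 [ 0.96658641 -0.03794481 -0.76473194] [ 0.03964623 -0.06449466  0.00378066]
[[202.07846834 138.9093257 ]] [[282.97263307 211.53336784]]
```

View pics/m11.png

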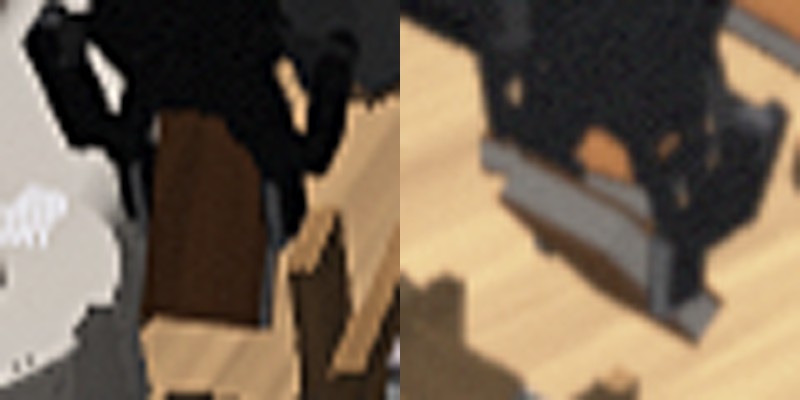

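View pics/w11.png

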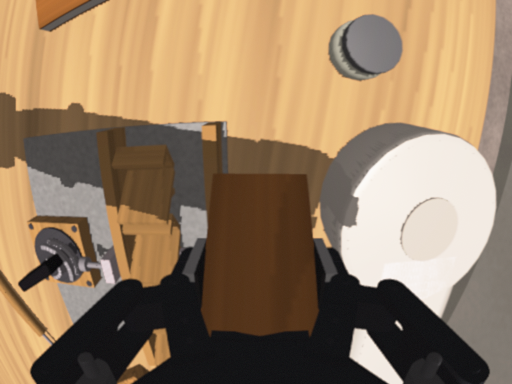

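```bash
python3 - <<'E'
from h import *
s=state()
obs=[('scene',(1,-1,-1),(265,199.2),1),('scene',(1,-1,1),(263,192.5),.5),('scene',(-1,-1,-1),(271.7,207.8),1),('scene',(-1,1,-1),(294.3,221.3),1),('scene',(-1,1,1),(298,215.5),1),
('side',(-1,1,1),(191.7,152.7),1),('side',(-1,-1,1),(209.3,154.2),1),('wrist',(-1,-1,1),(212,175),.4),('wrist',(-1,1,1),(308,175),.4)]
r=fitbox(s,obs);print(np.round(r.x,4));print(np.round(r.fun.reshape(-1,2),1))
ims={c:cv2.imread('pics/%s11.png'%k)[...,::-1] for c,k in [('side','s'),('scene','c')]}
drawbox(ims,s,r.x,'d4.png',{'side':(170,80,90,100),'scene':(230,140,90,100)})
E
```

```text
[ 5.17569e+01 -2.00000e-04  1.95000e-02 -4.00000e-04]
[[-1.5 -0.1]
 [ 2.6 -0.4]
 [ 6.9  5.8]
 [-0.8  0.5]
 [-0.  -0.7]
 [ 0.5 -1. ]
 [ 0.2 -0.4]
 [ 0.1 -0.3]
 [ 0.  -0.3]]
```

View pics/d4.png

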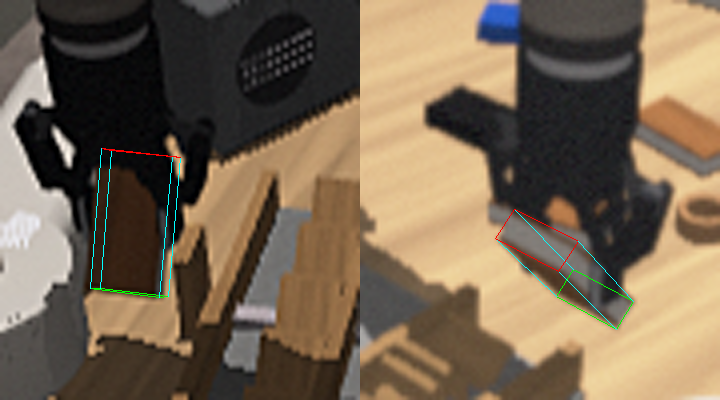

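```bash
cat >> h.py <<'E'
def slotpose(k,a,e,th,al,dz,y):
    """TCP world for B end at a (along slope) and e (off board)"""
    t=np.radians(th);r=np.sqrt(.5)
    bx=SX[k]+a*r-(.011+e)*r; bz=.012+a*r+(.011+e)*r
    gx=bx+.05*np.cos(t);gz=bz+.05*np.sin(t)
    return rw([[gx-al,y,gz-dz]])[0]
E
python3 - <<'E'
from h import *
P=(52,0,.0195,.044)
w=slotpose(3,.045,.0015,*P);v=slotpose(3,.003,.0015,*P);print(w,v)
plan(w[0],w[1],.155,8.9)
E
```

```text
[ 0.63110554 -0.30050184  0.07255918] [ 0.62651088 -0.27116092  0.04286069]
  shift [-0.291, 0.815, -0.031] twist -0.003 ->  [ 0.665 -0.131  0.149] 8.6
  shift [-0.293, 0.814, -0.031] twist -0.003 ->  [ 0.648 -0.216  0.152] 8.8
  shift [-0.295, 0.813, -0.031] twist -0.003 ->  [ 0.631 -0.301  0.155] 8.9
```

>>> jog_arm(grip=[1,1,1,1], translation=[[-0.1,0.27,-0.1],[-0.2,0.54,-0.1],[-0.29,0.81,-0.1],[-0.29,0.81,-0.1]], twist=[0,0,0,0])

```text
time: 12.9
ee_pos: [0.6626, -0.1388, 0.1549]
tool_rot: [179.7, 0.5, 7.9]
wrist_force: [-0.2, -0.7, -1.0]
opening: 0.0519
```

>>> jog_arm(grip=[1,1,1,1], translation=[[-0.1,0.27,0],[-0.2,0.54,0],[-0.29,0.81,0],[-0.29,0.81,0]], twist=[0,0,0,0])

```text
time: 13.3
ee_pos: [0.6457, -0.2218, 0.1552]
tool_rot: [179.8, 0.4, 8.0]
wrist_force: [-0.3, -0.8, -1.2]
opening: 0.0514
```

>>> jog_arm(grip=[1,1,1,1,1], translation=[[-0.1,0.27,0],[-0.2,0.54,0],[-0.3,0.81,0],[-0.3,0.81,0],[-0.3,0.81,0]], twist=[0,0,0,0,0])

```text
time: 13.8
ee_pos: [0.6308, -0.2984, 0.1559]
tool_rot: [-179.9, 0.2, 8.4]
wrist_force: [1.1, 0.9, -0.9]
opening: 0.0512
```

```bash
cat > look.py <<'E'
import sys
from h import *
n=sys.argv[1]
s=state();print(s['time'],np.round(s['ee_pos'],4),np.round(s['tool_rot'],1),round(s['opening'],4),np.round(s['wrist_force'],1))
a=snap('wrist','w%s.png'%n);b=snap('side','s%s.png'%n);c=snap('scene','c%s.png'%n)
def z(im,cc):
    p=project(cc,np.array(s['ee_pos'])+[0,0,.02])[0].astype(int);x=np.clip(p[0]-35,0,512-70);y=np.clip(p[1]-35,0,384-70)
    print(cc,'crop off',x,y,'scale',400/70);return cv2.resize(im[y:y+70,x:x+70],(400,400),interpolation=2)
cv2.imwrite('pics/m%s.png'%n,np.hstack([z(b,'side'),z(c,'scene')])[...,::-1])
E
python3 look.py 12; python3 - <<'E'
from h import *
P=(52,0,.0195,.044)
w=slotpose(3,.045,.0015,*P);plan(*w,8.9)
E
```

```text
13.8 [ 0.6308 -0.2984  0.1559] [-179.9    0.2    8.4] 0.0512 [ 1.1  0.9 -0.9]
side crop off 215 54 scale 5.714285714285714
scene crop off 149 197 scale 5.714285714285714
  shift [-0.023, 0.047, 0.846] twist -0.004 ->  [ 0.631 -0.301  0.073] 8.9
```

View pics/m12.png

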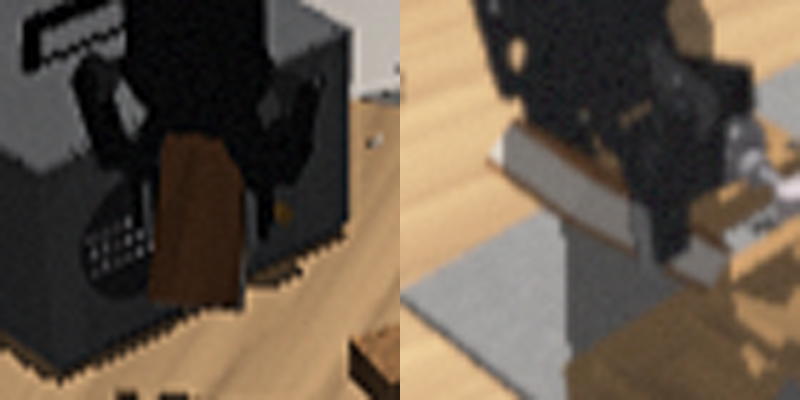

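View pics/w12.png

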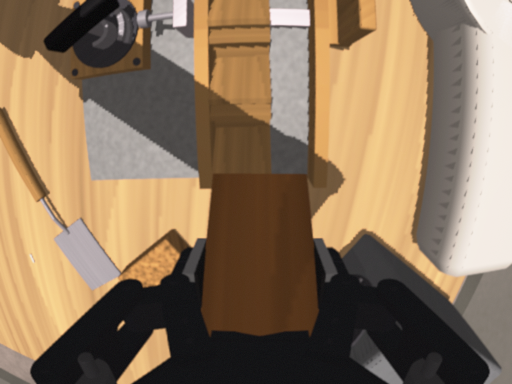

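```bash
python3 - <<'E'
from h import *
print(toplane('side',[[225.5,119],[215,108],[274,100]],0.))
print(toplane('wrist',[[365,232]],0),toplane('wrist',[[365,232]],.15))
E
```

```text
[[ 7.57649667e-01 -3.46779304e-01  0.00000000e+00]
 [ 8.25065187e-01 -4.00028793e-01  0.00000000e+00]
 [ 6.25882157e-01 -5.23627364e-01  1.11022302e-16]]
[[ 0.76285635 -0.34040762  0.        ]] [[ 0.69146816 -0.27915174  0.15      ]]
```

View pics/s12.png

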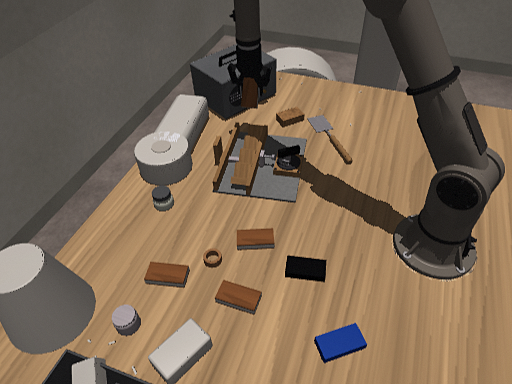

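>>> jog_arm(grip=[1,1,1,1,1], translation=[[-0.02,0.05,0.2],[-0.02,0.05,0.5],[-0.02,0.05,0.75],[-0.02,0.05,0.83],[-0.02,0.05,0.83]], twist=[-0.01,-0.01,-0.01,-0.01,-0.01])

```text
time: 14.45
ee_pos: [0.6309, -0.2998, 0.0745]
tool_rot: [-179.7, 0.1, 9.2]
wrist_force: [-0.8, 1.9, 0.8]
opening: 0.0517
```

```bash
python3 look.py 13; python3 - <<'E'
from h import *
P=(52,0,.0195,.044)
plan(*slotpose(3,.018,.0015,*P),8.9);plan(*slotpose(3,.003,.0015,*P),8.9)
E
```

```text
14.45 [ 0.6309 -0.2998  0.0745] [-1.797e+02  1.000e-01  9.200e+00] 0.0517 [-0.8  1.9  0.8]
side crop off 216 75 scale 5.714285714285714
scene crop off 152 223 scale 5.714285714285714
  shift [-0.006, -0.198, 0.225] twist 0.005 ->  [ 0.628 -0.282  0.053] 8.9
  shift [-0.005, -0.304, 0.331] twist 0.005 ->  [ 0.627 -0.271  0.043] 8.9
```

View pics/m13.png

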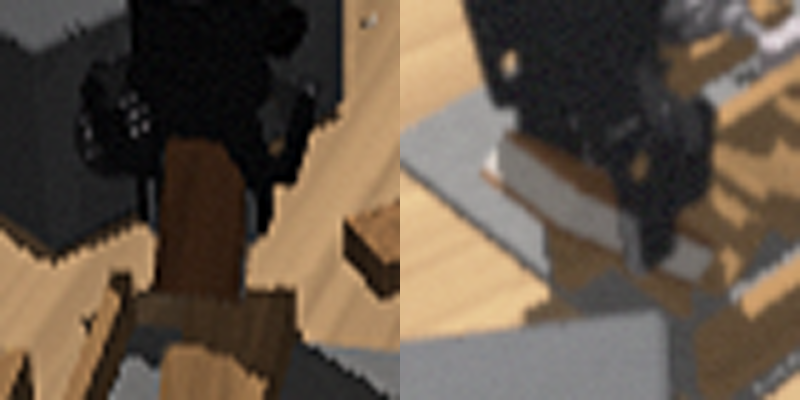

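View pics/w13.png

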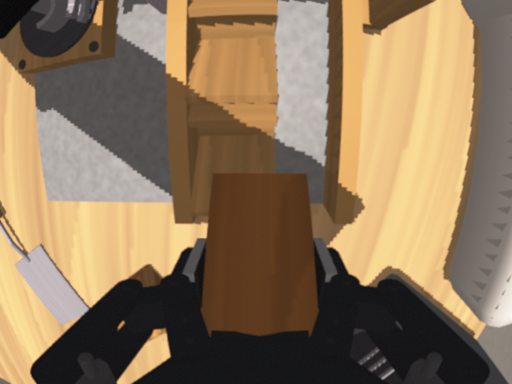

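>>> jog_arm(grip=[1,1,1,1], translation=[[0,-0.1,0.1],[0,-0.2,0.21],[0,-0.2,0.22],[0,-0.2,0.22]], twist=[0,0,0,0])

```text
time: 15.0
ee_pos: [0.6303, -0.2809, 0.0554]
tool_rot: [-179.9, -0.3, 9.1]
wrist_force: [0.1, 5.5, 5.5]
opening: 0.0515
```

```bash
python3 look.py 14
```

```text
15.0 [ 0.6303 -0.2809  0.0554] [-179.9   -0.3    9.1] 0.0515 [0.1 5.5 5.5]
side crop off 215 83 scale 5.714285714285714
scene crop off 159 226 scale 5.714285714285714
```

View pics/m14.png

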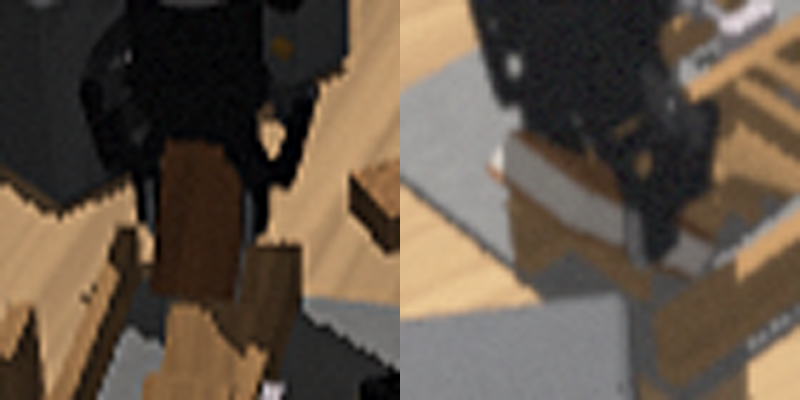

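View pics/w14.png

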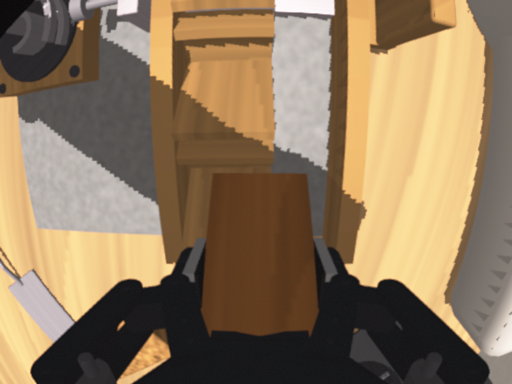

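>>> jog_arm(grip=[1,1,1,1], translation=[[0,-0.06,0],[0,-0.09,0.05],[0,-0.13,0.09],[0,-0.13,0.09]], twist=[0,0,0,0])

```text
time: 15.55
ee_pos: [0.6264, -0.2705, 0.0448]
tool_rot: [180.0, -0.1, 9.0]
wrist_force: [0.6, 1.5, 4.6]
opening: 0.0513
```

```bash
python3 look.py 15
```

```text
15.55 [ 0.6264 -0.2705  0.0448] [ 1.8e+02 -1.0e-01  9.0e+00] 0.0513 [0.6 1.5 4.6]
side crop off 215 88 scale 5.714285714285714
scene crop off 162 226 scale 5.714285714285714
```

View pics/m15.png

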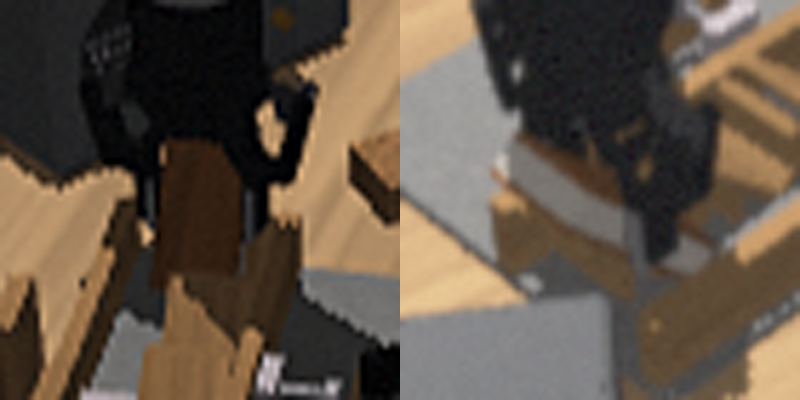

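View pics/w15.png

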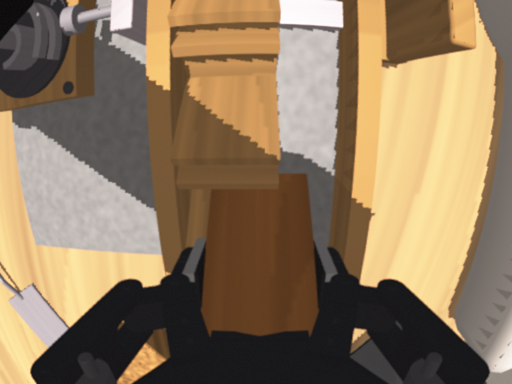

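```bash
python3 - <<'E'
from h import *
s=state()
m,a,z=edge3d([210,175],[308,174],s);print(m,a,z)
a_=np.radians(RYAW);x=np.array([np.cos(a_),np.sin(a_)]);w=m[:2]-RO[:2];print('rack x of B upper edge',w@x, 'lip top expected x',SX[3]-.0085,.0417)
b=box(s,52,0,.0195,0);print([ (np.round((b(-1,0,k)[:2]-RO[:2])@x,4),round(b(-1,0,k)[2],4)) for k in(-1,1)])
# where lip top predicted in wrist image
print(project('wrist',rw([[SX[3]-.0085,0,.0417],[SX[3]-.0085,.052,.0417],[SX[2]+.041,0,.053],[SX[2]+.041,.052,.053],[SX[3]+.041,.052,.053]]),s))
im=cv2.imread('pics/w15.png')[130:250,140:340];cv2.imwrite('pics/z15.png',cv2.resize(im,None,fx=4,fy=4,interpolation=cv2.INTER_CUBIC))
E
```

```text
[ 0.61915396 -0.23056061  0.0354623 ] 0.040600428390827246 -0.009340744232378767
rack x of B upper edge 0.08311588467648999 lip top expected x 0.09179999999999999 0.0417
[(np.float64(0.1016), np.float64(0.0181)), (np.float64(0.0843), np.float64(0.0317))]
[[177.38378288 193.60523359]
 [276.42600848 193.70422477]
 [168.27888365 161.1528062 ]
 [278.54610409 160.2813794 ]
 [275.31380043 286.12381002]]
```

View pics/z15.png

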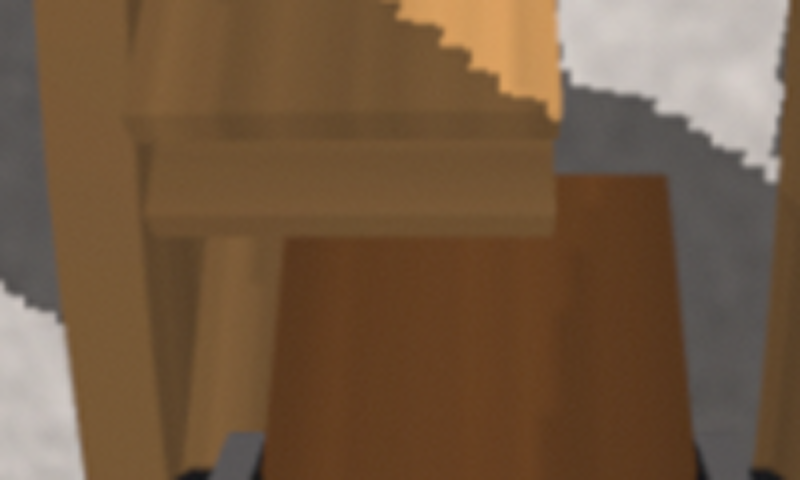

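>>> jog_arm(grip=[1,1,1,-0.36,-0.36,-0.36,-0.36], translation=[[0,-0.03,0.03],[0,-0.03,0.03],[0,-0.03,0.03],[0,-0.03,0.03],[0,-0.03,0.03],[0,-0.03,0.03],[0,-0.03,0.03]], twist=[0,0,0,0,0,0,0])

```text
time: 16.4
ee_pos: [0.6244, -0.2686, 0.0404]
tool_rot: [180.0, 0.1, 9.0]
wrist_force: [-0.6, -0.3, -0.8]
opening: 0.0581
```

```bash
python3 look.py 16
```

```text
16.4 [ 0.6244 -0.2686  0.0404] [1.8e+02 1.0e-01 9.0e+00] 0.0581 [-0.6 -0.3 -0.8]
side crop off 215 89 scale 5.714285714285714
scene crop off 163 227 scale 5.714285714285714
```

View pics/w16.png

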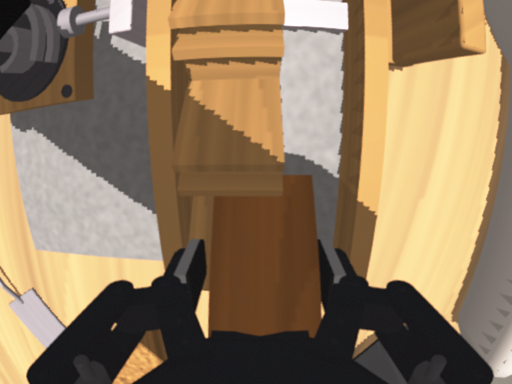

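View pics/m16.png

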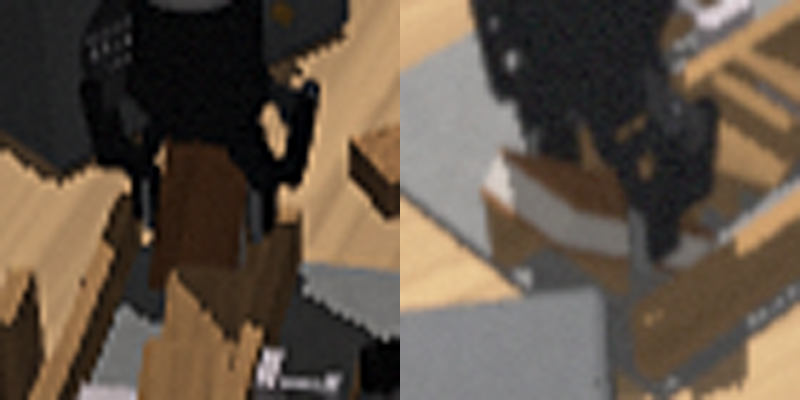

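>>> jog_arm(grip=[-0.36,-0.36,-0.36,-0.36,-0.36], translation=[[0,0,-0.2],[0,0,-0.6],[0,0,-1],[0,0,-1],[0,0,-1]], twist=[0,0,0,0,0])

```text
time: 17.05
ee_pos: [0.6261, -0.2684, 0.143]
tool_rot: [179.9, -0.2, 9.0]
wrist_force: [-0.2, 0.4, 0.0]
opening: 0.058
```

```bash
python3 look.py 17; python3 - <<'E'
from h import *
for c in ['scene','side']:
    im=cams.snapshot(c)
    for o in panels(c,im): print(c,np.round(o[0],4),'yaw %.1f  %.0fx%.0f'%o[1:4],np.round(o[4]),o[5])
print(state()['q'])
plan(.624,.31,.15,102.5)
E
```

```text
17.05 [ 0.6261 -0.2684  0.143 ] [179.9  -0.2   9. ] 0.058 [-0.2  0.4  0. ]
side crop off 213 63 scale 5.714285714285714
scene crop off 160 195 scale 5.714285714285714
scene [0.4317 0.3211] yaw 0.9  97x49 [311. 171.] 178
scene [0.454  0.1444] yaw 22.8  98x49 [278. 190.] 232
scene [0.6266 0.3227] yaw 11.9  99x51 [353. 195.] 241
side [0.4551 0.1462] yaw 22.7  98x53 [255. 236.] 577
side [0.6273 0.324 ] yaw 12.6  100x53 [166. 272.] 721
side [0.4327 0.3221] yaw -0.2  100x53 [238. 295.] 835
[18.69691942 36.49366067  5.26799994 71.18454552 -3.27129446 72.66752138
 32.92770522]
  shift [0.129, -0.815, -0.015] twist -0.297 ->  [ 0.624 -0.185  0.141] 22.4
  shift [0.314, -0.763, -0.015] twist -0.297 ->  [ 0.624 -0.103  0.142] 35.7
  shift [0.481, -0.670, -0.015] twist -0.297 ->  [ 0.624 -0.02   0.144] 49.1
  shift [0.623, -0.541, -0.015] twist -0.297 ->  [0.624 0.062 0.145] 62.4
  shift [0.731, -0.382, -0.015] twist -0.297 ->  [0.624 0.145 0.147] 75.8
  shift [0.800, -0.203, -0.015] twist -0.297 ->  [0.624 0.227 0.148] 89.1
  shift [0.825, -0.013, -0.015] twist -0.297 ->  [0.624 0.31  0.15 ] 102.5
```

View pics/w17.png

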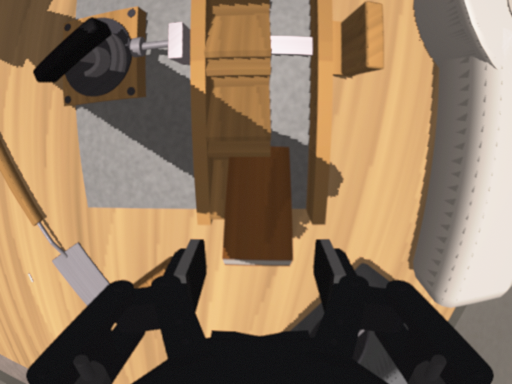

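View pics/m17.png

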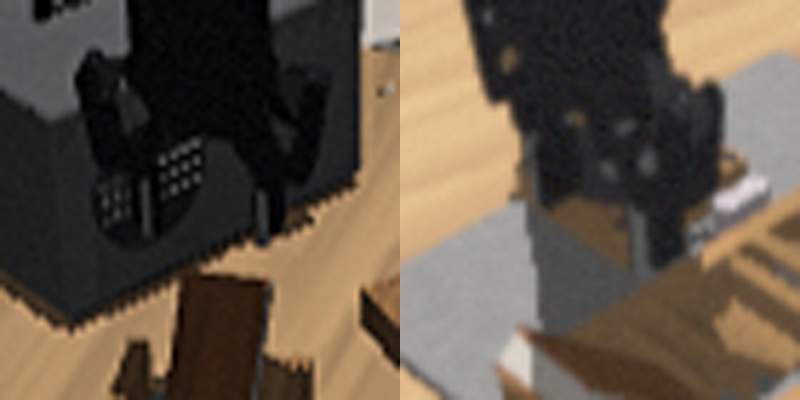

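>>> jog_arm(grip=[-1,-1,-1], translation=[[0.06,-0.41,-0.02],[0.13,-0.82,-0.02],[0.13,-0.82,-0.02]], twist=[-0.15,-0.3,-0.3])

```text
time: 17.6
ee_pos: [0.6265, -0.1736, 0.1423]
tool_rot: [-179.5, -0.2, 23.3]
wrist_force: [0.5, 1.2, -0.6]
opening: 0.0852
```

>>> jog_arm(grip=[-1,-1,-1], translation=[[0.16,-0.38,-0.02],[0.31,-0.76,-0.02],[0.31,-0.76,-0.02]], twist=[-0.15,-0.3,-0.3])

```text
time: 17.9
ee_pos: [0.625, -0.0918, 0.1445]
tool_rot: [-179.5, -0.2, 36.8]
wrist_force: [-0.2, 1.9, -0.2]
opening: 0.0856
```

>>> jog_arm(grip=[-1,-1,-1], translation=[[0.24,-0.33,-0.02],[0.48,-0.67,-0.02],[0.48,-0.67,-0.02]], twist=[-0.15,-0.3,-0.3])

```text
time: 18.2
ee_pos: [0.6236, -0.0093, 0.1466]
tool_rot: [-179.6, -0.3, 50.3]
wrist_force: [0.4, 1.3, 0.5]
opening: 0.0857
```

>>> jog_arm(grip=[-1,-1,-1], translation=[[0.31,-0.27,-0.02],[0.62,-0.54,-0.02],[0.62,-0.54,-0.02]], twist=[-0.15,-0.3,-0.3])

```text
time: 18.5
ee_pos: [0.6219, 0.0726, 0.1487]
tool_rot: [-179.7, -0.4, 63.7]
wrist_force: [0.4, 2.1, -0.1]
opening: 0.0855
```

>>> jog_arm(grip=[-1,-1,-1], translation=[[0.37,-0.19,-0.02],[0.73,-0.38,-0.02],[0.73,-0.38,-0.02]], twist=[-0.15,-0.3,-0.3])

```text
time: 18.8
ee_pos: [0.6203, 0.1546, 0.1506]
tool_rot: [-179.7, -0.4, 77.2]
wrist_force: [-0.2, 0.8, -0.2]
opening: 0.0853
```

>>> jog_arm(grip=[-1,-1,-1], translation=[[0.4,-0.1,-0.02],[0.8,-0.2,-0.02],[0.8,-0.2,-0.02]], twist=[-0.15,-0.3,-0.3])

```text
time: 19.1
ee_pos: [0.6186, 0.2366, 0.1525]
tool_rot: [-179.8, -0.5, 90.7]
wrist_force: [-1.0, 0.9, -0.5]
opening: 0.0857
```

```bash
python3 - <<'E'
from h import *
s=state();print(s['time'],s['ee_pos'],s['q'])
im=cams.snapshot('wrist')
for o in panels('wrist',im,s): print('w',np.round(o[0],4),'yaw %.1f  %.0fx%.0f'%o[1:4],np.round(o[4]),o[5])
im=cams.snapshot('scene')
for o in panels('scene',im,s): print('s',np.round(o[0],4),'yaw %.1f  %.0fx%.0f'%o[1:4],np.round(o[4]),o[5])
plan(.631,.3245,.07,102.3,n=1)
E
```

```text
19.1 [0.6186027  0.23659083 0.15246897] [-11.63689261  35.04561714 -17.55618301  73.09386956   9.86044575
  73.35064198  61.66070394]
w [0.4711 0.1492] yaw 18.6  83x52 [166.  33.] 3077
w [0.6243 0.3193] yaw 12.7  101x52 [341. 191.] 4634
s [0.4322 0.3208] yaw 1.1  97x51 [311. 172.] 182
s [0.4525 0.146 ] yaw 22.4  88x46 [278. 190.] 174
s [0.6264 0.3232] yaw 13.0  98x49 [353. 195.] 235
  shift [0.962, 0.103, 0.822] twist -0.271 ->  [0.631 0.324 0.07 ] 102.3
```

>>> jog_arm(grip=[-1,-1,-1,-1,-1], translation=[[0.4,0.05,0.4],[0.8,0.1,0.82],[0.94,0.1,0.82],[0.94,0.1,0.82],[0.94,0.1,0.82]], twist=[-0.14,-0.27,-0.27,-0.27,-0.27])

```text
time: 19.7
ee_pos: [0.6323, 0.3187, 0.0704]
tool_rot: [-179.9, 0.1, 102.1]
wrist_force: [0.7, -0.3, 0.2]
opening: 0.0857
```

```bash
python3 - <<'E'
from h import *
s=state();print(s['time'],s['ee_pos'],s['tool_rot'])
im=snap('wrist','w18.png')
for o in panels('wrist',im,s): print('w',np.round(o[0],4),'yaw %.1f  %.0fx%.0f'%o[1:4],np.round(o[4]),o[5])
plan(.631,.3235,.0,102.3,n=1)
E
```

```text
19.7 [0.63233479 0.31866731 0.07041264] [-1.79935746e+02  1.31924166e-01  1.02054483e+02]
w [0.6232 0.32  ] yaw 12.7  100x52 [264. 204.] 9987
  shift [0.062, -0.012, 0.715] twist -0.007 ->  [0.631 0.324 0.   ] 102.3
```

View pics/w18.png

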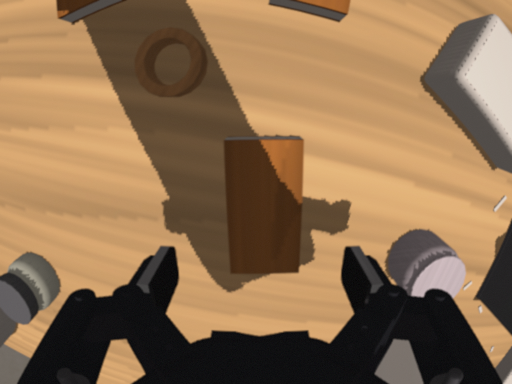

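>>> jog_arm(grip=[-1,-1,-1,-1,-1], translation=[[0.04,-0.01,0.3],[0.04,-0.01,0.55],[0.04,-0.01,0.7],[0.04,-0.01,0.7],[0.04,-0.01,0.7]], twist=[0,0,0,0,0])

```text
time: 20.25
ee_pos: [0.6314, 0.3232, 0.0025]
tool_rot: [179.9, 0.0, 102.0]
wrist_force: [-0.2, -0.1, 0.4]
opening: 0.0855
```

>>> jog_arm(grip=[1,1,1,1,1,1,1], translation=[[0,0,0],[0,0,0],[0,0,0],[0,0,0],[0,0,0],[0,0,0],[0,0,0]], twist=[0,0,0,0,0,0,0], force=30)

```text
time: 20.95
ee_pos: [0.6313, 0.3247, 0.0031]
tool_rot: [179.8, -0.0, 102.1]
wrist_force: [0.0, -1.8, 7.1]
opening: 0.0514
```

>>> jog_arm(grip=[1,1,1,1], translation=[[0,0,-0.2],[0,0,-0.6],[0,0,-1],[0,0,-1]], twist=[0,0,0,0])

```text
time: 21.35
ee_pos: [0.6338, 0.3273, 0.109]
tool_rot: [179.3, -0.3, 102.1]
wrist_force: [1.3, 0.5, 0.3]
opening: 0.0515
```

```bash
python3 - <<'E'
from h import *
s=state();print(s['time'],s['ee_pos'],s['tool_rot'],s['opening'])
im=snap('wrist','w19.png')
p=rw([[-.062,.134,0]])[0];plan(p[0],p[1],.135,8.9)
E
```

```text
21.35 [0.6338407  0.32727091 0.10897819] [179.25937107  -0.28378764 102.14805949] 0.051451611349878655
  shift [-0.803, -0.062, -0.059] twist 0.414 ->  [0.643 0.246 0.111] 83.5
  shift [-0.781, 0.198, -0.059] twist 0.414 ->  [0.654 0.166 0.117] 64.9
  shift [-0.676, 0.438, -0.059] twist 0.414 ->  [0.665 0.087 0.123] 46.2
  shift [-0.501, 0.631, -0.059] twist 0.414 ->  [0.676 0.007 0.129] 27.6
  shift [-0.273, 0.758, -0.059] twist 0.414 ->  [ 0.687 -0.073  0.135] 8.9
```

View pics/w19.png

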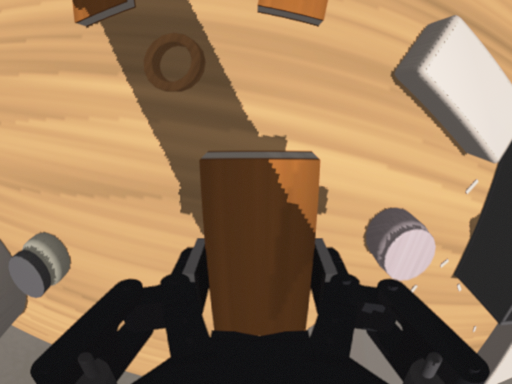

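Gripped at the same offset as the first panel: its edge is again at (200–320, 152). Next I'll take it to the tab.

>>> jog_arm(grip=[1,1,1], translation=[[-0.4,-0.03,-0.1],[-0.8,-0.06,-0.12],[-0.8,-0.06,-0.12]], twist=[0.18,0.36,0.41])

```text
time: 21.7
ee_pos: [0.6436, 0.2331, 0.1115]
tool_rot: [179.9, 0.6, 82.9]
wrist_force: [1.0, -0.4, -1.5]
opening: 0.0513
```

>>> jog_arm(grip=[1,1,1], translation=[[-0.39,0.1,-0.06],[-0.78,0.2,-0.06],[-0.78,0.2,-0.06]], twist=[0.18,0.36,0.41])

```text
time: 22.0
ee_pos: [0.6537, 0.153, 0.1171]
tool_rot: [179.8, 0.6, 64.4]
wrist_force: [1.4, -2.2, -0.9]
opening: 0.0513
```

>>> jog_arm(grip=[1,1,1], translation=[[-0.34,0.22,-0.06],[-0.68,0.44,-0.06],[-0.68,0.44,-0.06]], twist=[0.18,0.36,0.41])

```text
time: 22.3
ee_pos: [0.6642, 0.0728, 0.1231]
tool_rot: [179.7, 0.5, 45.9]
wrist_force: [-0.2, -1.7, -0.6]
opening: 0.0513
```

>>> jog_arm(grip=[1,1,1], translation=[[-0.25,0.31,-0.06],[-0.5,0.63,-0.06],[-0.5,0.63,-0.06]], twist=[0.18,0.36,0.41])

```text
time: 22.6
ee_pos: [0.675, -0.0067, 0.1291]
tool_rot: [179.6, 0.4, 27.5]
wrist_force: [-0.4, -1.5, -0.3]
opening: 0.0513
```

```bash
python3 - <<'E'
from h import *
s=state();print(s['time'],s['ee_pos'],s['tool_rot'],s['opening'])
plan(.687,-.0735,.135,8.9,n=1)
E
```

```text
22.6 [ 0.6749866  -0.0066683   0.12910914] [179.574452     0.41638789  27.47998189] 0.05133003450701538
  shift [-0.202, 0.648, -0.059] twist 0.413 ->  [ 0.687 -0.074  0.135] 8.9
```

>>> jog_arm(grip=[1,1,1,1,1], translation=[[-0.1,0.35,-0.06],[-0.24,0.7,-0.06],[-0.24,0.72,-0.06],[-0.24,0.72,-0.06],[-0.24,0.72,-0.06]], twist=[0.18,0.36,0.41,0.41,0.41])

```text
time: 23.1
ee_pos: [0.6878, -0.0676, 0.1355]
tool_rot: [-179.8, 0.2, 10.0]
wrist_force: [0.0, -0.2, -0.7]
opening: 0.0512
```

```bash
python3 - <<'E'
from h import *
s=state();print(s['time'],s['ee_pos'],s['tool_rot'],s['opening'])
plan(.6875,-.0735,.095,8.7,n=1)
E
```

```text
23.1 [ 0.68776108 -0.06762454  0.13551628] [-1.79849641e+02  1.54104086e-01  1.00388989e+01] 0.051236117456807076
  shift [-0.013, 0.057, 0.405] twist 0.030 ->  [ 0.688 -0.074  0.095] 8.7
```

>>> jog_arm(grip=[1,1,1,1], translation=[[-0.01,0.05,0.2],[-0.01,0.05,0.4],[-0.01,0.05,0.4],[-0.01,0.05,0.4]], twist=[0.03,0.03,0.03,0.03])

```text
time: 23.5
ee_pos: [0.6881, -0.0724, 0.0967]
tool_rot: [-179.9, 0.1, 8.7]
wrist_force: [-0.6, -0.8, -1.0]
opening: 0.0511
```

>>> jog_arm(grip=[1,1,1,1,1,1,1,1], translation=[[0,0,0.05],[0,0,0.1],[0,0,0.15],[0,0,0.2],[0,0,0.25],[0,0,0.3],[0,0,0.36],[0,0,0.36]], twist=[0,0,0,0,0,0,0,0])

```text
time: 24.3
ee_pos: [0.6904, -0.0699, 0.0658]
tool_rot: [-179.7, -0.3, 8.7]
wrist_force: [-3.8, 5.9, 12.0]
opening: 0.0514
```

```bash
python3 look.py 20
```

```text
24.3 [ 0.6904 -0.0699  0.0658] [-179.7   -0.3    8.7] 0.0514 [-3.8  5.9 12. ]
side crop off 172 115 scale 5.714285714285714
scene crop off 240 201 scale 5.714285714285714
```

View pics/w20.png

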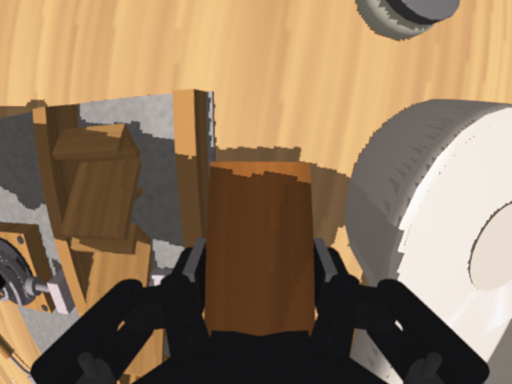

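View pics/m20.png

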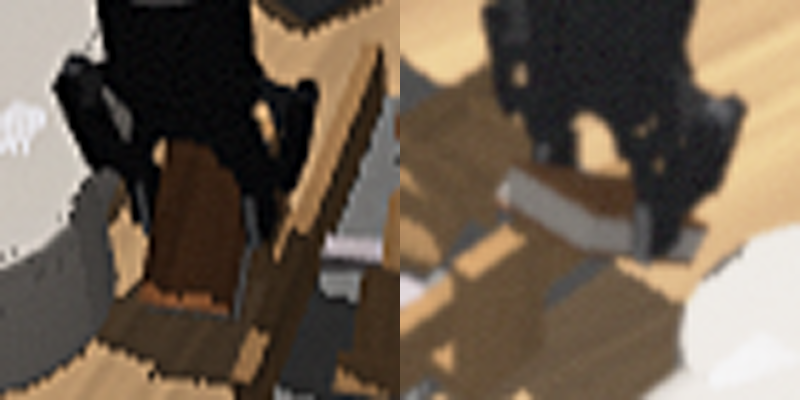

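Same state as the first panel at this depth, edge (208–312, 162), about 36° tilt. I'll press about 9 mm further.

>>> jog_arm(grip=[1,1,1,1], translation=[[0,0,0.05],[0,0,0.1],[0,0,0.11],[0,0,0.11]], twist=[0,0,0,0])

```text
time: 24.85
ee_pos: [0.6913, -0.0707, 0.0568]
tool_rot: [-179.8, -0.4, 8.7]
wrist_force: [-5.1, 4.4, 18.1]
opening: 0.0511
```

```bash
python3 - <<'E'
from h import *
s=state();print(s['ee_pos'],s['wrist_force'])
im=snap('wrist','w21.png')
cv2.imwrite('pics/z21.png',cv2.resize(im[130:250,180:340],None,fx=4,fy=4)[...,::-1])
E
```

```text
[ 0.69134375 -0.07071847  0.05675571] [-5.10875396  4.4076682  18.12004287]
```

View pics/z21.png

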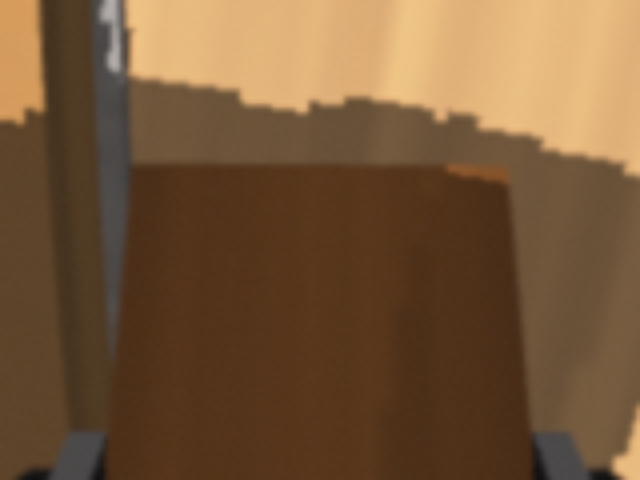

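>>> jog_arm(grip=[1,1,1,1], translation=[[0,-0.1,-0.2],[0,-0.2,-0.7],[0,-0.3,-1],[0,-0.3,-1]], twist=[0,0,0,0])

```text
time: 25.3
ee_pos: [0.6887, -0.042, 0.1582]
tool_rot: [180.0, -0.8, 8.8]
wrist_force: [0.6, 0.1, 0.5]
opening: 0.0515
```

```bash
python3 look.py 22; python3 - <<'E'
from h import *
s=state()
print(edge3d([213,171],[307,171],s)[1:],edge3d([210,175],[308,174],s)[1:])
im=cv2.imread('pics/w22.png')
cv2.imwrite('pics/z22.png',cv2.resize(im[130:250,180:340],None,fx=4,fy=4))
E
```

```text
25.3 [ 0.6887 -0.042   0.1582] [180.   -0.8   8.8] 0.0515 [0.6 0.1 0.5]
side crop off 164 96 scale 5.714285714285714
scene crop off 249 168 scale 5.714285714285714
(np.float64(0.0407912284392545), np.float64(-0.01644931285143994)) (np.float64(0.04059002519204654), np.float64(-0.00936362007762162))
```

View pics/m22.png

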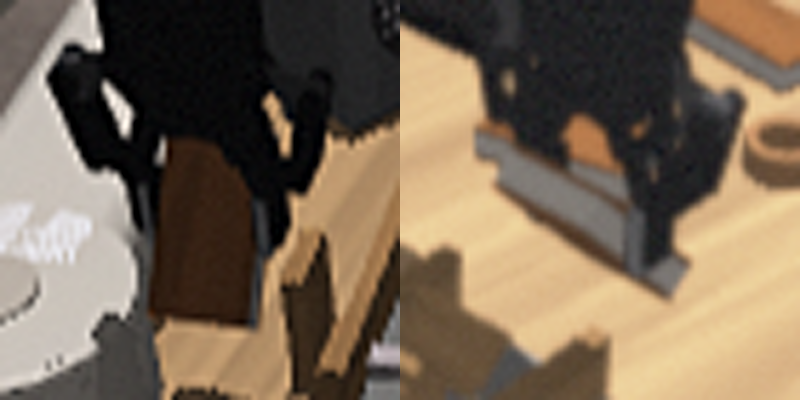

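View pics/z22.png

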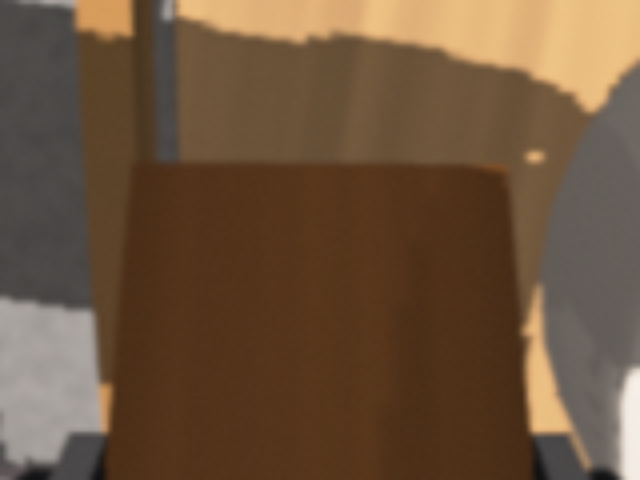

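```bash
cat > fit.py <<'E'
from h import *
import sys,ast
def go(n,sc,si,wr):
    s=state()
    obs=[('scene',(1,-1,-1),sc[0],1),('scene',(-1,1,-1),sc[1],1),('scene',(-1,1,1),sc[2],1),('side',(-1,1,1),si[0],1),('side',(-1,-1,1),si[1],1),('wrist',(-1,-1,1),wr[0],.4),('wrist',(-1,1,1),wr[1],.4)]
    r=fitbox(s,obs,(45,0,.018,0));print(np.round(r.x,4));print(np.round(r.fun,1))
    return r.x
E
python3 - <<'E'
from fit import *
x=go(22,[(266,201.3),(295.9,220.2),(299.8,213.9)],[(190.6,151.7),(208.1,152.9)],[(213,171),(307,171)])
w=slotpose(2,.045,.0025,x[0],x[1],x[2],.044);print(w);plan(w[0],w[1],.158,8.9)
print(slotpose(2,.003,.0025,x[0],x[1],x[2],.044))
E
```

```text
[4.71536e+01 1.00000e-04 1.57000e-02 2.00000e-04]
[-2.3 -0.4 -0.5  0.7 -0.2 -0.2  0.1 -0.5 -0.1  0.3  0.1 -0.3  0.8 -0.3]
[ 0.62075132 -0.23438113  0.0743694 ]
  shift [-0.301, 0.593, -0.027] twist -0.003 ->  [ 0.663 -0.108  0.153] 8.7
  shift [-0.303, 0.592, -0.027] twist -0.003 ->  [ 0.642 -0.171  0.155] 8.8
  shift [-0.304, 0.591, -0.027] twist -0.003 ->  [ 0.621 -0.234  0.158] 8.9
[ 0.61615665 -0.20504022  0.04467092]
```

>>> jog_arm(grip=[1,1,1], translation=[[-0.1,0.25,0],[-0.25,0.5,0],[-0.45,0.89,0]], twist=[0,0,0])

```text
time: 25.75
ee_pos: [0.6519, -0.1371, 0.1476]
tool_rot: [-179.8, 0.2, 8.8]
wrist_force: [0.0, 0.5, -0.8]
opening: 0.0512
```

>>> jog_arm(grip=[1,1,1,1,1], translation=[[-0.15,0.4,0],[-0.3,0.7,0],[-0.46,0.89,0],[-0.46,0.89,0],[-0.46,0.89,0]], twist=[0,0,0,0,0])

```text
time: 26.25
ee_pos: [0.6192, -0.2351, 0.1484]
tool_rot: [-179.9, 0.2, 8.4]
wrist_force: [0.7, 0.1, -0.6]
opening: 0.0513
```

```bash
python3 - <<'E'
from h import *
s=state();print(s['time'],s['ee_pos'],s['tool_rot'])
plan(.6205,-.2344,.0745,8.9,n=1)
E
```

```text
26.25 [ 0.6192024  -0.23511617  0.14841022] [-1.79895274e+02  1.63739212e-01  8.40904629e+00]
  shift [0.014, -0.005, 0.739] twist -0.011 ->  [ 0.62  -0.234  0.074] 8.9
```

>>> jog_arm(grip=[1,1,1,1,1], translation=[[0.01,0,0.2],[0.01,0,0.5],[0.01,0,0.74],[0.01,0,0.74],[0.01,0,0.74]], twist=[-0.01,-0.01,-0.01,-0.01,-0.01])

```text
time: 26.75
ee_pos: [0.622, -0.2323, 0.0758]
tool_rot: [-179.9, 0.0, 9.2]
wrist_force: [0.5, -1.0, -0.0]
opening: 0.0509
```

>>> jog_arm(grip=[1,1,1,1], translation=[[0,-0.1,0.1],[0,-0.2,0.2],[0,-0.2,0.2],[0,-0.2,0.2]], twist=[0,0,0,0])

```text
time: 27.15
ee_pos: [0.6184, -0.2134, 0.0561]
tool_rot: [-180.0, 0.0, 9.1]
wrist_force: [0.3, -0.9, -0.3]
opening: 0.051
```

```bash
python3 look.py 23
```

```text
27.15 [ 0.6184 -0.2134  0.0561] [-180.     0.     9.1] 0.051 [ 0.3 -0.9 -0.3]
side crop off 211 95 scale 5.714285714285714
scene crop off 179 212 scale 5.714285714285714
```

View pics/w23.png

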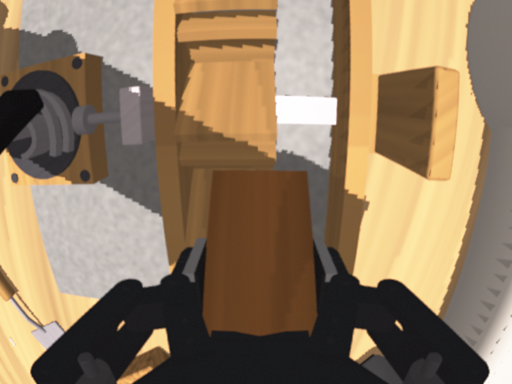

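View pics/m23.png

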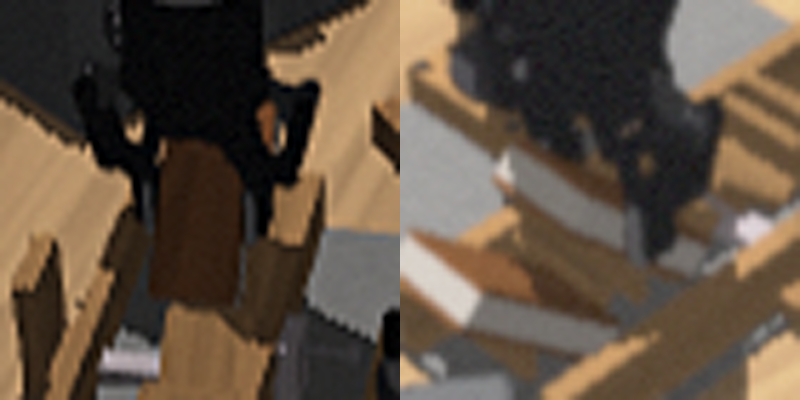

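>>> jog_arm(grip=[1,1,1,1], translation=[[0,-0.04,0.04],[0,-0.08,0.08],[0,-0.12,0.12],[0,-0.12,0.12]], twist=[0,0,0,0])

```text
time: 27.7
ee_pos: [0.6165, -0.2025, 0.044]
tool_rot: [180.0, 0.0, 9.0]
wrist_force: [-0.4, 0.3, -1.6]
opening: 0.0513
```

```bash
python3 look.py 24
```

```text
27.7 [ 0.6165 -0.2025  0.044 ] [180.   0.   9.] 0.0513 [-0.4  0.3 -1.6]
side crop off 210 100 scale 5.714285714285714
scene crop off 183 213 scale 5.714285714285714
```

View pics/w24.png

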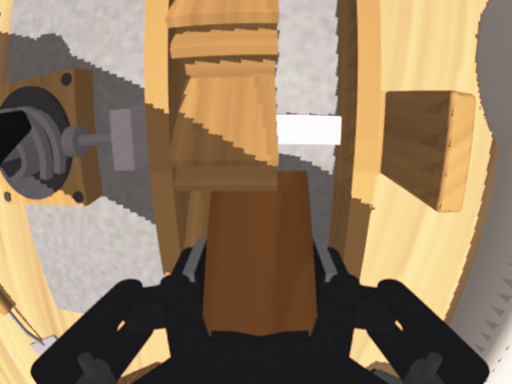

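In the slot, with the lip covering the lower edge at (275,190). I'll release it and lift.

>>> jog_arm(grip=[1,1,-0.36,-0.36,-0.36,-0.36,-0.36], translation=[[0,-0.02,0.02],[0,-0.02,0.02],[0,-0.02,0.02],[0,-0.02,0.02],[0,-0.02,0.02],[0,-0.02,0.02],[0,-0.02,0.02]], twist=[0,0,0,0,0,0,0])

```text
time: 28.55
ee_pos: [0.6162, -0.2004, 0.042]
tool_rot: [-180.0, 0.0, 9.0]
wrist_force: [0.5, -0.2, -0.2]
opening: 0.0584
```

>>> jog_arm(grip=[-0.36,-0.36,-0.36,-0.36], translation=[[0,0,-0.2],[0,0,-0.6],[0,0,-1],[0,0,-1]], twist=[0,0,0,0])

```text
time: 28.95
ee_pos: [0.6209, -0.2022, 0.1498]
tool_rot: [179.6, -0.7, 9.0]
wrist_force: [0.7, 0.1, 0.6]
opening: 0.0582
```

```bash
python3 look.py 25; python3 - <<'E'
from h import *
for c in ['scene','side']:
    im=cams.snapshot(c)
    for o in panels(c,im): print(c,np.round(o[0],4),'yaw %.1f  %.0fx%.0f'%o[1:4],np.round(o[4]),o[5])
plan(.456,.147,.15,112.7)
plan(.451,.143,.15,-67.3)
E
```

```text
28.95 [ 0.6209 -0.2022  0.1498] [179.6  -0.7   9. ] 0.0582 [0.7 0.1 0.6]
side crop off 207 73 scale 5.714285714285714
scene crop off 182 181 scale 5.714285714285714
scene [0.4318 0.321 ] yaw 1.8  97x50 [311. 171.] 178
scene [0.4543 0.1445] yaw 22.7  98x50 [278. 190.] 231
side [ 0.6635 -0.3569] yaw -68.4  83x51 [250. 117.] 149
side [0.4553 0.1463] yaw 22.7  98x53 [255. 236.] 575
side [0.4328 0.322 ] yaw -0.2  100x53 [238. 295.] 839
  shift [-0.206, -0.736, -0.019] twist -0.461 ->  [ 0.583 -0.131  0.142] 29.7
  shift [0.068, -0.761, -0.019] twist -0.461 ->  [ 0.551 -0.061  0.144] 50.5
  shift [0.333, -0.687, -0.019] twist -0.461 ->  [0.52  0.008 0.146] 71.2
  shift [0.555, -0.525, -0.019] twist -0.461 ->  [0.488 0.078 0.148] 92.0
  shift [0.705, -0.294, -0.019] twist -0.461 ->  [0.456 0.147 0.15 ] 112.7
  shift [-0.217, -0.730, -0.019] twist 0.339 ->  [ 0.582 -0.132  0.142] -6.3
  shift [-0.401, -0.647, -0.019] twist 0.339 ->  [ 0.549 -0.063  0.144] -21.5
  shift [-0.557, -0.518, -0.019] twist 0.339 ->  [0.517 0.006 0.146] -36.8
  shift [-0.674, -0.353, -0.019] twist 0.339 ->  [0.484 0.074 0.148] -52.0
  shift [-0.743, -0.164, -0.019] twist 0.339 ->  [0.451 0.143 0.15 ] -67.3
```

View pics/w25.png

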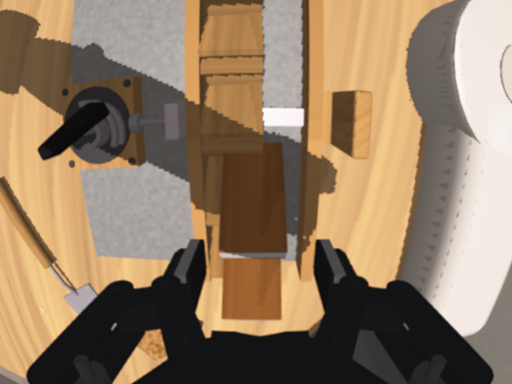

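>>> jog_arm(grip=[-1,-1,-1], translation=[[-0.11,-0.37,0],[-0.22,-0.73,0],[-0.22,-0.73,0]], twist=[0.17,0.34,0.34])

```text
time: 29.5
ee_pos: [0.5803, -0.1238, 0.14]
tool_rot: [-179.6, 0.4, -5.9]
wrist_force: [1.0, 0.7, 0.1]
opening: 0.0854
```

>>> jog_arm(grip=[-1,-1,-1], translation=[[-0.2,-0.32,0],[-0.4,-0.65,0],[-0.4,-0.65,0]], twist=[0.17,0.34,0.34])

```text
time: 29.8
ee_pos: [0.5478, -0.0553, 0.1406]
tool_rot: [-179.8, 0.4, -21.1]
wrist_force: [0.1, 1.2, 0.1]
opening: 0.0853
```

>>> jog_arm(grip=[-1,-1,-1], translation=[[-0.28,-0.26,0],[-0.56,-0.52,0],[-0.56,-0.52,0]], twist=[0.17,0.34,0.34])

```text
time: 30.1
ee_pos: [0.5147, 0.0128, 0.1409]
tool_rot: [-180.0, 0.4, -36.4]
wrist_force: [0.4, 0.5, -0.7]
opening: 0.0854
```

>>> jog_arm(grip=[-1,-1,-1,-1,-1], translation=[[-0.34,-0.17,0.1],[-0.67,-0.35,0.3],[-0.67,-0.35,0.4],[-0.67,-0.35,0.4],[-0.67,-0.35,0.4]], twist=[0.17,0.34,0.34,0.34,0.34])

```text
time: 30.6
ee_pos: [0.4854, 0.0725, 0.102]
tool_rot: [179.9, -0.0, -52.2]
wrist_force: [-0.3, -0.3, 0.5]
opening: 0.0848
```

```bash
python3 - <<'E'
from h import *
s=state();print(s['time'],s['ee_pos'],s['tool_rot'])
im=snap('wrist','w26.png')
for c in ['wrist','scene']:
    im=cams.snapshot(c)
    for o in panels(c,im,s): print(c,np.round(o[0],4),'yaw %.1f  %.0fx%.0f'%o[1:4],np.round(o[4]),o[5])
plan(.451,.144,.07,-67.3,n=1)
E
```

```text
30.6 [0.48539947 0.07250341 0.10197135] [ 1.79927528e+02 -4.75224503e-02 -5.22053636e+01]
wrist [0.4381 0.3155] yaw 0.3  100x54 [23. 85.] 3489
wrist [0.4582 0.144 ] yaw 22.6  100x52 [169. 173.] 7282
scene [0.4312 0.3207] yaw 0.2  98x49 [311. 171.] 182
scene [0.4543 0.1449] yaw 22.5  96x50 [278. 190.] 225
  shift [-0.780, -0.158, 0.329] twist 0.333 ->  [0.451 0.144 0.07 ] -67.3
```

View pics/w26.png

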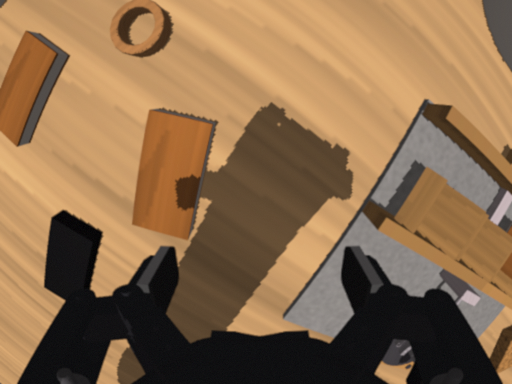

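>>> jog_arm(grip=[-1,-1,-1,-1,-1], translation=[[-0.39,-0.08,0.1],[-0.78,-0.16,0.3],[-0.78,-0.16,0.33],[-0.78,-0.16,0.33],[-0.78,-0.16,0.33]], twist=[0.17,0.33,0.33,0.33,0.33])

```text
time: 31.25
ee_pos: [0.4512, 0.1442, 0.07]
tool_rot: [-179.9, -0.1, -67.1]
wrist_force: [0.6, -1.1, -0.5]
opening: 0.0853
```

```bash
python3 - <<'E'
from h import *
s=state();print(s['time'],s['ee_pos'],s['tool_rot'])
im=snap('wrist','w27.png')
for o in panels('wrist',im,s): print(np.round(o[0],4),'yaw %.1f  %.0fx%.0f'%o[1:4],np.round(o[4]),o[5])
plan(.4510,.144,.0,-67.3,n=1)
E
```

```text
31.25 [0.45121422 0.14417756 0.06998322] [-1.79909940e+02 -6.57877757e-02 -6.71249948e+01]
[0.4366 0.3173] yaw 0.3  100x53 [ 49. 147.] 5899
[0.4593 0.145 ] yaw 22.7  100x52 [264. 204.] 9900
  shift [-0.002, 0.004, 0.701] twist 0.003 ->  [0.451 0.144 0.   ] -67.3
```

View pics/w27.png

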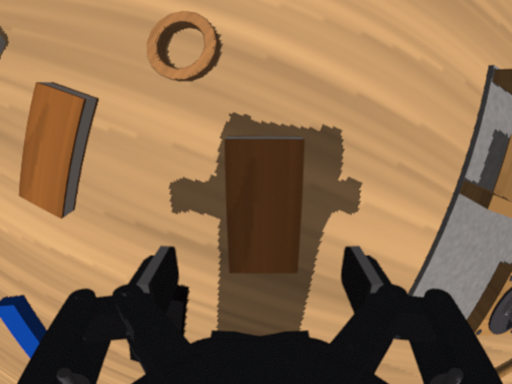

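```bash
python3 - <<'E'
from h import *
print(toplane('side',[[287,256],[326,259],[325,279],[286,276]],.022)[:,:2])
s=state();print(project('side',s['ee_pos']))
# finger footprint
a=np.radians(-67.1);x=np.array([np.cos(a),np.sin(a)]);y=np.array([np.sin(a),-np.cos(a)])
for sx in(-.0425,-.058):
  for sy in(-.011,.011): print(np.round(s['ee_pos'][:2]+sx*x+sy*y,3))
E
```

```text
[[0.35492704 0.17837382]
 [0.25832388 0.15452134]
 [0.24711435 0.21231321]
 [0.33970995 0.23568394]]
[[256.00261176 224.83689   ]]
[0.445 0.187]
[0.425 0.179]
[0.439 0.202]
[0.419 0.193]
```

>>> jog_arm(grip=[-1,-1,-1,-1,-1], translation=[[0.02,0,0.3],[0.02,0,0.55],[0.02,0,0.69],[0.02,0,0.69],[0.02,0,0.69]], twist=[0,0,0,0,0])

```text
time: 31.8
ee_pos: [0.4518, 0.1428, 0.001]
tool_rot: [-179.9, -0.0, -67.2]
wrist_force: [0.5, -0.2, 0.6]
opening: 0.0852
```

>>> jog_arm(grip=[1,1,1,1,1,1,1], translation=[[0,0,0],[0,0,0],[0,0,0],[0,0,0],[0,0,0],[0,0,0],[0,0,0]], twist=[0,0,0,0,0,0,0], force=30)

```text
time: 32.5
ee_pos: [0.4518, 0.1438, 0.0015]
tool_rot: [-179.9, -0.0, -67.1]
wrist_force: [-0.1, -1.0, 6.2]
opening: 0.0514
```

>>> jog_arm(grip=[1,1,1,1,1], translation=[[0,0,-0.2],[0,0,-0.6],[0,0,-1],[0,0,-1],[0,0,-1]], twist=[0,0,0,0,0])

```text
time: 33.0
ee_pos: [0.451, 0.1441, 0.1011]
tool_rot: [-179.9, 0.0, -67.0]
wrist_force: [-0.9, 0.1, -1.7]
opening: 0.0515
```

```bash
python3 - <<'E'
from h import *
s=state();print(s['time'],s['ee_pos'],s['tool_rot'],s['opening'])
im=snap('wrist','w28.png')
plan(.6875,-.0735,.135,8.9)
E
```

```text
33.0 [0.4509965  0.1440828  0.10106479] [-1.79877539e+02  1.28063541e-02 -6.70261705e+01] 0.051510550554136766
  shift [0.976, -0.447, -0.117] twist -0.562 ->  [0.529 0.071 0.112] -41.7
  shift [1.073, 0.013, -0.117] twist -0.562 ->  [ 0.608 -0.001  0.123] -16.4
  shift [0.965, 0.470, -0.117] twist -0.562 ->  [ 0.688 -0.074  0.135] 8.9
```

View pics/w28.png

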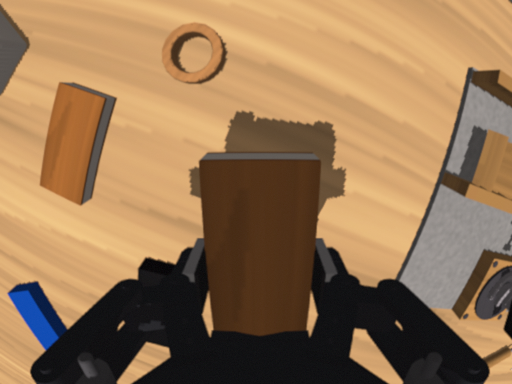

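```bash
python3 - <<'E'
from h import *
plan(.6875,-.0735,.14,8.9,n=4)
E
```

```text
shift [0.732, -0.335, -0.101] twist -0.422 ->  [0.509 0.089 0.11 ] -48.0
  shift [0.801, -0.079, -0.101] twist -0.422 ->  [0.569 0.035 0.12 ] -29.1
  shift [0.783, 0.186, -0.101] twist -0.422 ->  [ 0.628 -0.019  0.13 ] -10.1
  shift [0.680, 0.430, -0.101] twist -0.422 ->  [ 0.688 -0.073  0.14 ] 8.9
```

>>> jog_arm(grip=[1,1,1,1], translation=[[0.25,-0.11,-0.15],[0.5,-0.22,-0.2],[0.73,-0.33,-0.2],[0.73,-0.33,-0.2]], twist=[-0.14,-0.28,-0.42,-0.42])

```text
time: 33.45
ee_pos: [0.5108, 0.0849, 0.1186]
tool_rot: [179.8, -0.1, -48.4]
wrist_force: [-0.5, -0.7, -0.3]
opening: 0.0512
```

>>> jog_arm(grip=[1,1,1,1], translation=[[0.27,-0.03,-0.06],[0.54,-0.05,-0.1],[0.8,-0.08,-0.1],[0.8,-0.08,-0.1]], twist=[-0.14,-0.28,-0.42,-0.42])

```text
time: 33.85
ee_pos: [0.5695, 0.0311, 0.1283]
tool_rot: [179.8, -0.0, -29.5]
wrist_force: [-0.3, 0.1, -0.6]
opening: 0.0515
```

>>> jog_arm(grip=[1,1,1,1], translation=[[0.26,0.06,-0.06],[0.52,0.12,-0.1],[0.78,0.19,-0.1],[0.78,0.19,-0.1]], twist=[-0.14,-0.28,-0.42,-0.42])

```text
time: 34.25
ee_pos: [0.6278, -0.0232, 0.1382]
tool_rot: [179.8, 0.1, -10.6]
wrist_force: [-0.2, 0.9, -0.4]
opening: 0.0509
```

>>> jog_arm(grip=[1,1,1,1,1], translation=[[0.22,0.14,0],[0.45,0.28,0],[0.68,0.43,0],[0.68,0.43,0],[0.68,0.43,0]], twist=[-0.14,-0.28,-0.42,-0.42,-0.42])

```text
time: 34.75
ee_pos: [0.6851, -0.0726, 0.1382]
tool_rot: [-179.9, 0.2, 8.4]
wrist_force: [-0.7, 0.7, -0.5]
opening: 0.0513
```

```bash
python3 - <<'E'
from h import *
s=state();print(s['time'],s['ee_pos'],s['tool_rot'],s['opening'])
plan(.6885,-.0725,.095,8.7,n=1)
E
```

```text
34.75 [ 0.68511529 -0.07262466  0.13816716] [-179.85492156    0.24277072    8.44965449] 0.051322463287455045
  shift [0.034, 0.004, 0.432] twist -0.006 ->  [ 0.688 -0.072  0.095] 8.7
```

>>> jog_arm(grip=[1,1,1,1], translation=[[0.03,0,0.2],[0.03,0,0.42],[0.03,0,0.42],[0.03,0,0.42]], twist=[0,0,0,0])

```text
time: 35.15
ee_pos: [0.6884, -0.0716, 0.0978]
tool_rot: [-179.9, 0.1, 8.6]
wrist_force: [0.2, 0.3, -0.4]
opening: 0.0514
```

>>> jog_arm(grip=[1,1,1,1,1,1,1,1], translation=[[0,0,0.06],[0,0,0.12],[0,0,0.18],[0,0,0.25],[0,0,0.32],[0,0,0.38],[0,0,0.44],[0,0,0.44]], twist=[0,0,0,0,0,0,0,0])

```text
time: 35.95
ee_pos: [0.6913, -0.0705, 0.0588]
tool_rot: [-179.8, -0.3, 8.6]
wrist_force: [-4.3, 4.1, 11.9]
opening: 0.0513
```

```bash
python3 - <<'E'
from h import *
s=state();print(s['time'],s['ee_pos'],s['wrist_force'])
im=snap('wrist','w29.png')
cv2.imwrite('pics/z29.png',cv2.resize(im[130:250,180:340],None,fx=4,fy=4)[...,::-1])
E
```

```text
35.95 [ 0.69125809 -0.07047814  0.05879473] [-4.28152527  4.10837613 11.86951443]
```

View pics/z29.png

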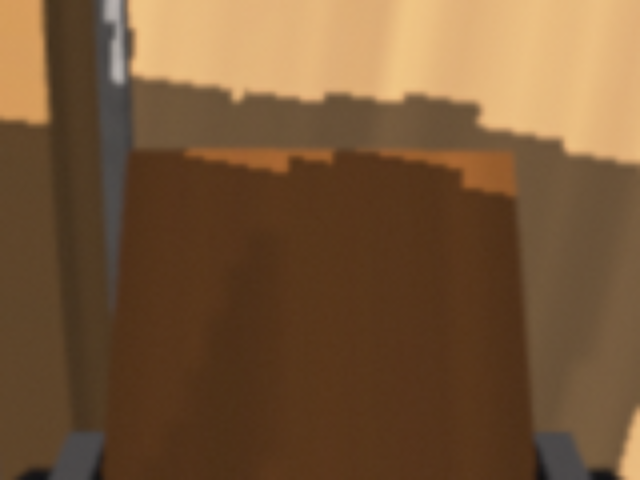

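>>> jog_arm(grip=[1,1,1], translation=[[0,0,0.03],[0,0,0.04],[0,0,0.04]], twist=[0,0,0])

```text
time: 36.3
ee_pos: [0.6921, -0.0703, 0.0566]
tool_rot: [-179.9, -0.4, 8.6]
wrist_force: [-5.8, 4.1, 18.2]
opening: 0.0515
```

>>> jog_arm(grip=[1,1,1,1], translation=[[0,-0.1,-0.2],[0,-0.2,-0.7],[0,-0.3,-1],[0,-0.3,-1]], twist=[0,0,0,0])

```text
time: 36.7
ee_pos: [0.6896, -0.0412, 0.1581]
tool_rot: [180.0, -0.8, 8.7]
wrist_force: [0.2, 0.2, -0.7]
opening: 0.0517
```

```bash
python3 look.py 30; python3 - <<'E'
import cv2
im=cv2.imread('pics/w30.png')
cv2.imwrite('pics/z30.png',cv2.resize(im[130:250,180:340],None,fx=4,fy=4))
E
```

```text
36.7 [ 0.6896 -0.0412  0.1581] [180.   -0.8   8.7] 0.0517 [ 0.2  0.2 -0.7]
side crop off 164 97 scale 5.714285714285714
scene crop off 249 168 scale 5.714285714285714
```

View pics/m30.png

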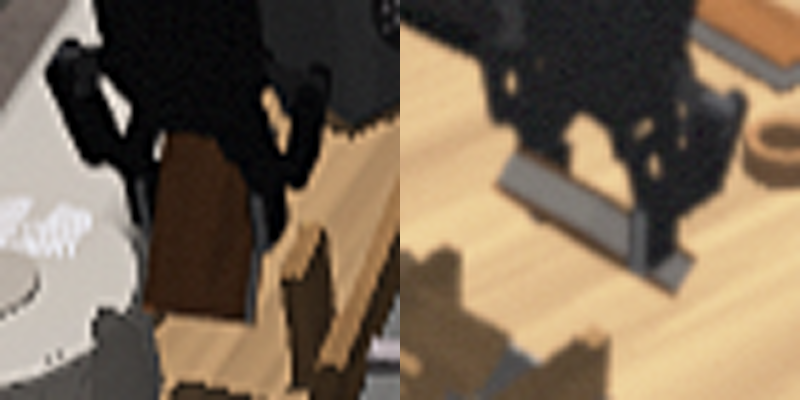

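View pics/z30.png

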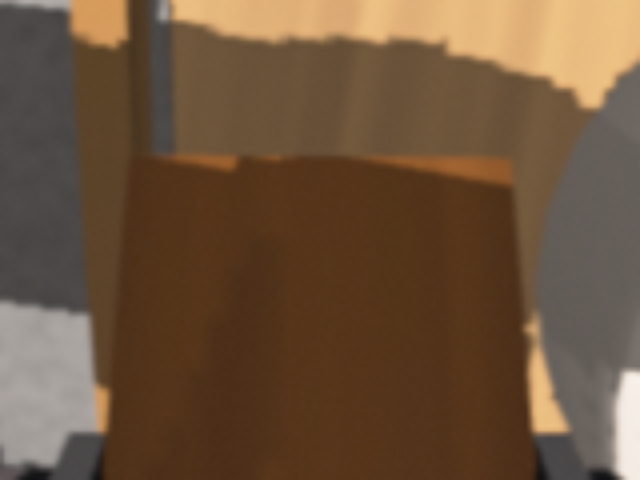

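```bash
python3 - <<'E'
from fit import *
x=go(30,[(266.2,200.4),(297.1,219.6),(300.1,213.9)],[(190.2,151.6),(207.8,153.4)],[(213,169),(308,169)])
w=slotpose(1,.045,.0025,x[0],x[1],x[2],.044);print(w);plan(w[0],w[1],.158,8.9)
print(slotpose(1,.003,.0025,x[0],x[1],x[2],.044))
E
```

```text
[ 4.81514e+01 -1.50000e-03  1.68000e-02  2.00000e-04]
[-1.4 -0.4 -1.   1.1  0.2 -0.4 -0.1 -0.1 -0.3  0.1 -0.  -0.2  0.4 -0.2]
[ 0.61016227 -0.16676091  0.07381258]
  shift [-0.459, 0.550, -0.041] twist -0.004 ->  [ 0.647 -0.106  0.154] 8.7
  shift [-0.461, 0.549, -0.041] twist -0.004 ->  [ 0.61  -0.167  0.158] 8.9
[ 0.60556761 -0.13742     0.0441141 ]
```

>>> jog_arm(grip=[1,1,1], translation=[[-0.15,0.2,0],[-0.3,0.4,0],[-0.46,0.55,0]], twist=[0,0,0])

```text
time: 37.15
ee_pos: [0.6458, -0.1078, 0.1475]
tool_rot: [180.0, 0.3, 8.4]
wrist_force: [-0.7, -1.1, -1.5]
opening: 0.0512
```

>>> jog_arm(grip=[1,1,1,1,1], translation=[[-0.15,0.2,0],[-0.3,0.4,0],[-0.46,0.55,0],[-0.46,0.55,0],[-0.46,0.55,0]], twist=[0,0,0,0,0])

```text
time: 37.65
ee_pos: [0.6094, -0.1671, 0.1486]
tool_rot: [-179.9, 0.2, 8.4]
wrist_force: [0.9, 0.7, -0.4]
opening: 0.0513
```

```bash
python3 - <<'E'
from h import *
s=state();print(s['time'],s['ee_pos'],s['tool_rot'])
plan(.610,-.167,.074,8.9,n=1)
E
```

```text
37.65 [ 0.6094172  -0.16708279  0.14859577] [-1.79922676e+02  1.56240126e-01  8.42246339e+00]
  shift [0.006, 0.000, 0.746] twist -0.011 ->  [ 0.61  -0.167  0.074] 8.9
```

>>> jog_arm(grip=[1,1,1,1,1], translation=[[0,0,0.2],[0,0,0.5],[0,0,0.74],[0,0,0.74],[0,0,0.74]], twist=[-0.01,-0.01,-0.01,-0.01,-0.01])

```text
time: 38.15
ee_pos: [0.6108, -0.165, 0.0757]
tool_rot: [-179.9, 0.1, 9.1]
wrist_force: [0.9, 0.2, -0.6]
opening: 0.0513
```

>>> jog_arm(grip=[1,1,1,1], translation=[[0,-0.1,0.1],[0,-0.2,0.2],[0,-0.2,0.2],[0,-0.2,0.2]], twist=[0,0,0,0])

```text
time: 38.55
ee_pos: [0.6073, -0.1455, 0.0563]
tool_rot: [-180.0, 0.0, 9.1]
wrist_force: [-0.2, -0.1, -0.0]
opening: 0.0515
```

>>> jog_arm(grip=[1,1,1,1], translation=[[0,-0.04,0.04],[0,-0.08,0.08],[0,-0.11,0.11],[0,-0.11,0.11]], twist=[0,0,0,0])

```text
time: 38.95
ee_pos: [0.6053, -0.1349, 0.0446]
tool_rot: [-179.9, 0.1, 9.1]
wrist_force: [0.6, 0.4, -1.1]
opening: 0.0513
```

```bash
python3 look.py 31
```

```text
38.95 [ 0.6053 -0.1349  0.0446] [-1.799e+02  1.000e-01  9.100e+00] 0.0513 [ 0.6  0.4 -1.1]
side crop off 206 113 scale 5.714285714285714
scene crop off 201 201 scale 5.714285714285714
```

View pics/w31.png

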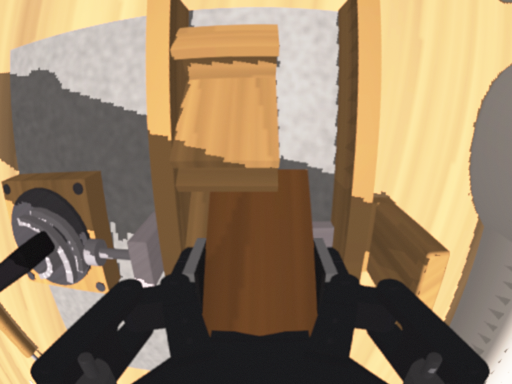

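>>> jog_arm(grip=[1,1,-0.36,-0.36,-0.36,-0.36,-0.36], translation=[[0,-0.02,0.02],[0,-0.02,0.02],[0,-0.02,0.02],[0,-0.02,0.02],[0,-0.02,0.02],[0,-0.02,0.02],[0,-0.02,0.02]], twist=[0,0,0,0,0,0,0])

```text
time: 39.8
ee_pos: [0.6055, -0.1337, 0.0433]
tool_rot: [-180.0, -0.0, 9.0]
wrist_force: [0.8, 0.3, -0.1]
opening: 0.0581
```

>>> jog_arm(grip=[-0.36,-0.36,-0.36,-0.36], translation=[[0,0,-0.2],[0,0,-0.6],[0,0,-1],[0,0,-1]], twist=[0,0,0,0])

```text
time: 40.2
ee_pos: [0.6103, -0.1348, 0.1506]
tool_rot: [179.7, -0.8, 9.0]
wrist_force: [0.8, -0.8, 0.9]
opening: 0.0581
```

```bash
python3 look.py 32; python3 - <<'E'
from h import *
for c in ['scene','side']:
    im=cams.snapshot(c)
    for o in panels(c,im): print(c,np.round(o[0],4),'yaw %.1f  %.0fx%.0f'%o[1:4],np.round(o[4]),o[5])
print(state()['q'])
plan(.428,.3215,.15,-90)
E
```

```text
40.2 [ 0.6103 -0.1348  0.1506] [179.7  -0.8   9. ] 0.0581 [ 0.8 -0.8  0.9]
side crop off 202 85 scale 5.714285714285714
scene crop off 201 170 scale 5.714285714285714
scene [0.4322 0.3212] yaw -0.7  98x50 [311. 171.] 179
side [ 0.6567 -0.2886] yaw -69.3  107x53 [245. 128.] 174
side [0.4328 0.322 ] yaw -0.2  100x53 [238. 295.] 839
[ 9.43993687 29.30715405  2.16425338 82.60547053 -1.13748757 68.30174599
 20.75946686]
  shift [-0.171, -0.795, -0.014] twist 0.367 ->  [ 0.575 -0.058  0.143] -7.5
  shift [-0.390, -0.714, -0.014] twist 0.367 ->  [0.545 0.018 0.144] -24.0
  shift [-0.577, -0.573, -0.014] twist 0.367 ->  [0.516 0.094 0.146] -40.5
  shift [-0.716, -0.386, -0.014] twist 0.367 ->  [0.487 0.17  0.147] -57.0
  shift [-0.796, -0.167, -0.014] twist 0.367 ->  [0.457 0.246 0.149] -73.5
  shift [-0.811, 0.066, -0.014] twist 0.367 ->  [0.428 0.322 0.15 ] -90.0
```

View pics/w32.png

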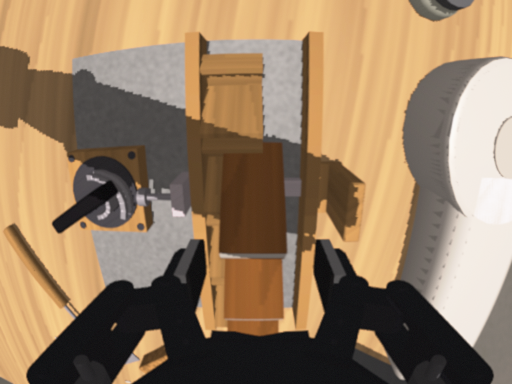

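View pics/s32.png

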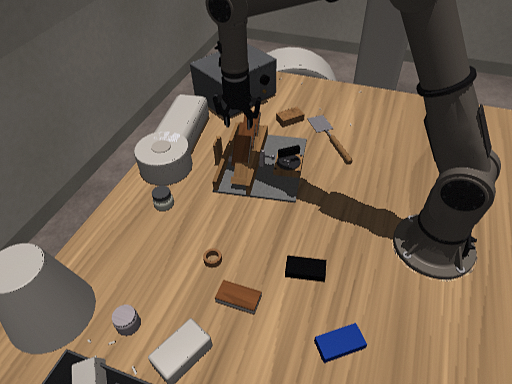

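>>> jog_arm(grip=[-1,-1,-1], translation=[[-0.08,-0.4,0],[-0.17,-0.8,0],[-0.17,-0.8,0]], twist=[0.18,0.37,0.37])

```text
time: 40.75
ee_pos: [0.5734, -0.0482, 0.1413]
tool_rot: [-179.7, 0.4, -7.2]
wrist_force: [0.8, 0.6, 0.3]
opening: 0.0856
```

>>> jog_arm(grip=[-1,-1,-1], translation=[[-0.2,-0.36,0],[-0.39,-0.71,0],[-0.39,-0.71,0]], twist=[0.18,0.37,0.37])

```text
time: 41.05
ee_pos: [0.544, 0.0265, 0.1417]
tool_rot: [-179.8, 0.4, -23.7]
wrist_force: [-0.3, 0.3, 0.4]
opening: 0.0856
```

>>> jog_arm(grip=[-1,-1,-1], translation=[[-0.29,-0.29,0],[-0.58,-0.57,0],[-0.58,-0.57,0]], twist=[0.18,0.37,0.37])

```text
time: 41.35
ee_pos: [0.5143, 0.1015, 0.1419]
tool_rot: [-180.0, 0.4, -40.4]
wrist_force: [0.4, 0.4, -0.1]
opening: 0.0852
```

>>> jog_arm(grip=[-1,-1,-1], translation=[[-0.36,-0.2,0],[-0.72,-0.39,0],[-0.72,-0.39,0]], twist=[0.18,0.37,0.37])

```text
time: 41.65
ee_pos: [0.4854, 0.1773, 0.1422]
tool_rot: [179.9, 0.3, -57.0]
wrist_force: [-0.6, -0.1, -0.0]
opening: 0.0852
```

>>> jog_arm(grip=[-1,-1,-1,-1], translation=[[-0.4,-0.08,0.1],[-0.8,-0.17,0.3],[-0.8,-0.17,0.4],[-0.8,-0.17,0.4]], twist=[0.18,0.37,0.37,0.37])

```text
time: 42.05
ee_pos: [0.4581, 0.2465, 0.1007]
tool_rot: [179.7, -0.1, -73.9]
wrist_force: [-0.2, 0.3, -0.2]
opening: 0.0854
```

```bash
python3 - <<'E'
from h import *
s=state();print(s['time'],s['ee_pos'],s['tool_rot'],s['q'])
im=snap('wrist','w33.png')
for c in ['wrist','scene','side']:
    im=cams.snapshot(c)
    for o in panels(c,im,s): print(c,np.round(o[0],4),'yaw %.1f  %.0fx%.0f'%o[1:4],np.round(o[4]),o[5])
plan(.4285,.321,.07,-90.2,n=1)
E
```

```text
42.05 [0.45812981 0.24654065 0.10068948] [ 1.79672020e+02 -1.26623544e-01 -7.39126249e+01] [ -36.65767044   21.09790244    8.25072098  101.83919756   -3.44557706
   57.65759125 -101.00339469]
wrist [0.4376 0.3199] yaw 0.5  101x52 [167. 199.] 6423
scene [0.4309 0.3218] yaw 0.5  98x48 [311. 171.] 170
side [0.4304 0.3238] yaw -0.2  100x53 [239. 296.] 753
  shift [-0.819, 0.116, 0.338] twist 0.352 ->  [0.428 0.321 0.07 ] -90.2
```

View pics/w33.png

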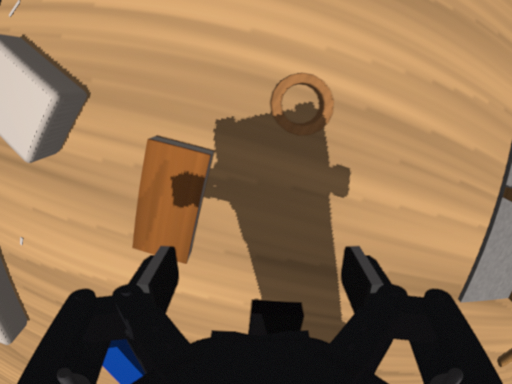

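>>> jog_arm(grip=[-1,-1,-1,-1,-1], translation=[[-0.4,0.06,0.1],[-0.8,0.11,0.3],[-0.82,0.12,0.33],[-0.82,0.12,0.33],[-0.82,0.12,0.33]], twist=[0.18,0.35,0.36,0.36,0.36])

```text
time: 42.75
ee_pos: [0.4282, 0.321, 0.071]
tool_rot: [-179.9, -0.0, -90.5]
wrist_force: [0.8, -0.6, 0.1]
opening: 0.0853
```

```bash
python3 - <<'E'
from h import *
s=state();print(s['time'],s['ee_pos'],s['tool_rot'])
im=snap('wrist','w34.png')
for o in panels('wrist',im,s): print(np.round(o[0],4),'yaw %.1f  %.0fx%.0f'%o[1:4],np.round(o[4]),o[5])
plan(.4285,.321,.0,-90.0,n=1)
E
```

```text
42.75 [0.42819814 0.32104982 0.07100541] [-1.79892332e+02 -3.19805528e-02 -9.05470697e+01]
[0.4372 0.3195] yaw -0.1  99x52 [262. 202.] 9907
  shift [-0.001, -0.001, 0.712] twist -0.013 ->  [0.428 0.321 0.   ] -90.0
```

View pics/w34.png

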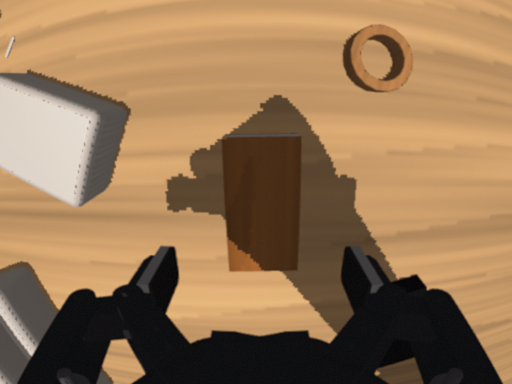

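>>> jog_arm(grip=[-1,-1,-1,-1,-1], translation=[[0.01,0,0.3],[0.01,0,0.55],[0.01,0,0.7],[0.01,0,0.7],[0.01,0,0.7]], twist=[-0.01,-0.01,-0.01,-0.01,-0.01])

```text
time: 43.3
ee_pos: [0.4278, 0.3209, 0.0011]
tool_rot: [-179.9, 0.0, -90.1]
wrist_force: [-0.3, 0.9, -0.4]
opening: 0.0857
```

>>> jog_arm(grip=[1,1,1,1,1,1,1], translation=[[0,0,0],[0,0,0],[0,0,0],[0,0,0],[0,0,0],[0,0,0],[0,0,0]], twist=[0,0,0,0,0,0,0], force=30)

```text
time: 44.0
ee_pos: [0.4274, 0.3221, 0.0016]
tool_rot: [-179.9, 0.1, -90.0]
wrist_force: [-0.1, -1.5, 5.6]
opening: 0.0513
```

>>> jog_arm(grip=[1,1,1,1,1], translation=[[0,0,-0.2],[0,0,-0.6],[0,0,-1],[0,0,-1],[0,0,-1]], twist=[0,0,0,0,0])

```text
time: 44.5
ee_pos: [0.4267, 0.3223, 0.1011]
tool_rot: [-179.9, 0.1, -90.0]
wrist_force: [-0.4, 0.2, -0.6]
opening: 0.0515
```

```bash
python3 - <<'E'
from h import *
s=state();print(s['time'],s['ee_pos'],s['tool_rot'],s['opening'])
im=snap('wrist','w35.png')
plan(.6875,-.0725,.14,8.8,n=6)
E
```

```text
44.5 [0.42666311 0.3223354  0.1011369 ] [-1.79914558e+02  9.02201756e-02 -8.99793020e+01] 0.05151305572117
  shift [0.657, -0.436, -0.067] twist -0.366 ->  [0.469 0.256 0.106] -73.5
  shift [0.754, -0.232, -0.067] twist -0.366 ->  [0.513 0.19  0.113] -57.1
  shift [0.788, -0.009, -0.067] twist -0.366 ->  [0.557 0.125 0.12 ] -40.6
  shift [0.759, 0.215, -0.067] twist -0.366 ->  [0.6   0.059 0.127] -24.1
  shift [0.667, 0.421, -0.067] twist -0.366 ->  [ 0.644 -0.007  0.133] -7.7
  shift [0.520, 0.593, -0.067] twist -0.366 ->  [ 0.688 -0.073  0.14 ] 8.8
```

View pics/w35.png

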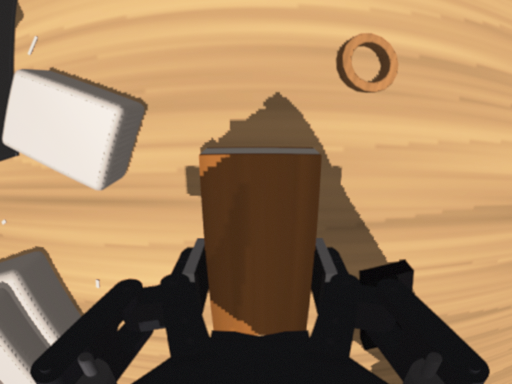

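>>> jog_arm(grip=[1,1,1], translation=[[0.33,-0.22,-0.08],[0.66,-0.44,-0.1],[0.66,-0.44,-0.1]], twist=[-0.18,-0.36,-0.37])

```text
time: 44.85
ee_pos: [0.4738, 0.2472, 0.1087]
tool_rot: [179.9, -0.4, -73.9]
wrist_force: [0.7, -0.9, -1.1]
opening: 0.0511
```

>>> jog_arm(grip=[1,1,1], translation=[[0.38,-0.12,-0.05],[0.75,-0.23,-0.1],[0.75,-0.23,-0.1]], twist=[-0.18,-0.36,-0.37])

```text
time: 45.15
ee_pos: [0.517, 0.1818, 0.119]
tool_rot: [179.8, -0.3, -57.3]
wrist_force: [0.2, -0.7, -1.3]
opening: 0.0512
```

>>> jog_arm(grip=[1,1,1], translation=[[0.39,0,-0.05],[0.79,-0.01,-0.1],[0.79,-0.01,-0.1]], twist=[-0.18,-0.36,-0.37])

```text
time: 45.45
ee_pos: [0.561, 0.1159, 0.129]
tool_rot: [179.7, -0.3, -40.7]
wrist_force: [-0.6, -0.4, -0.9]
opening: 0.0516
```

>>> jog_arm(grip=[1,1,1], translation=[[0.38,0.11,-0.05],[0.76,0.21,-0.1],[0.76,0.21,-0.1]], twist=[-0.18,-0.36,-0.37])

```text
time: 45.75
ee_pos: [0.605, 0.0509, 0.1388]
tool_rot: [179.6, -0.2, -24.0]
wrist_force: [0.6, -1.3, -0.0]
opening: 0.0515
```

>>> jog_arm(grip=[1,1,1,1], translation=[[0.33,0.21,0],[0.67,0.42,0],[0.67,0.42,0],[0.67,0.42,0]], twist=[-0.18,-0.36,-0.37,-0.37])

```text
time: 46.15
ee_pos: [0.6465, -0.0069, 0.1378]
tool_rot: [179.9, 0.2, -7.1]
wrist_force: [-0.2, 0.8, -0.4]
opening: 0.0517
```

```bash
python3 - <<'E'
from h import *
s=state();print(s['time'],s['ee_pos'],s['tool_rot'],s['opening'])
plan(.6885,-.0725,.138,8.7,n=1)
E
```

```text
46.15 [ 0.64647799 -0.00685585  0.13776623] [179.93848075   0.24100139  -7.09793277] 0.051675912651632176
  shift [0.498, 0.599, -0.002] twist -0.351 ->  [ 0.688 -0.073  0.138] 8.7
```

>>> jog_arm(grip=[1,1,1,1,1], translation=[[0.25,0.3,0],[0.5,0.6,0],[0.5,0.6,0],[0.5,0.6,0],[0.5,0.6,0]], twist=[-0.18,-0.35,-0.36,-0.36,-0.36])

```text
time: 46.65
ee_pos: [0.6893, -0.0673, 0.1394]
tool_rot: [-179.8, 0.1, 9.5]
wrist_force: [0.4, -0.2, -0.7]
opening: 0.0514
```

```bash
python3 - <<'E'
from h import *
s=state();print(s['time'],s['ee_pos'],s['tool_rot'],s['opening'])
plan(.6885,-.0725,.097,8.7,n=1)
E
```

```text
46.65 [ 0.68932936 -0.06732559  0.13936994] [-1.79835093e+02  9.44198911e-02  9.52294722e+00] 0.05142439860067793
  shift [-0.017, 0.050, 0.424] twist 0.018 ->  [ 0.688 -0.072  0.097] 8.7
```

>>> jog_arm(grip=[1,1,1,1], translation=[[-0.01,0.05,0.2],[-0.01,0.05,0.43],[-0.01,0.05,0.43],[-0.01,0.05,0.43]], twist=[0.02,0.02,0.02,0.02])

```text
time: 47.05
ee_pos: [0.6894, -0.0733, 0.0971]
tool_rot: [-179.9, 0.1, 8.7]
wrist_force: [-0.4, -0.2, -0.3]
opening: 0.0514
```

>>> jog_arm(grip=[1,1,1,1,1,1,1,1], translation=[[0,0,0.06],[0,0,0.12],[0,0,0.18],[0,0,0.25],[0,0,0.32],[0,0,0.38],[0,0,0.46],[0,0,0.46]], twist=[0,0,0,0,0,0,0,0])

```text
time: 47.85
ee_pos: [0.6924, -0.0716, 0.0564]
tool_rot: [-179.8, -0.4, 8.7]
wrist_force: [-3.3, 4.6, 13.1]
opening: 0.0511
```

```bash
python3 - <<'E'
from h import *
s=state();print(s['time'],s['ee_pos'],s['wrist_force'])
im=snap('wrist','w36.png')
cv2.imwrite('pics/z36.png',cv2.resize(im[130:250,180:340],None,fx=4,fy=4)[...,::-1])
E
```

```text
47.85 [ 0.69237105 -0.07164555  0.05643854] [-3.29279108  4.62254508 13.14464959]
```

View pics/z36.png

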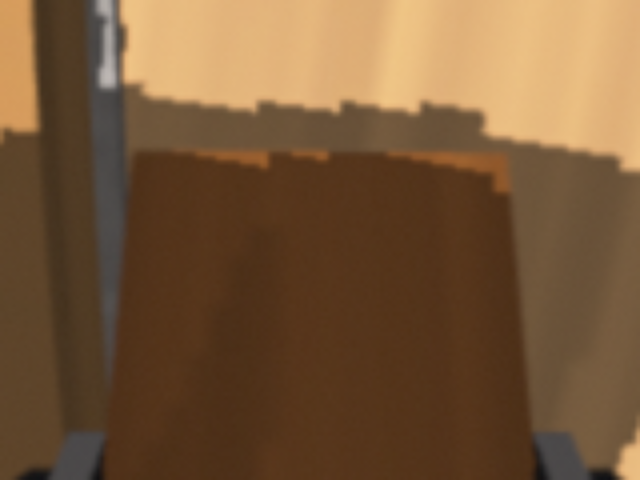

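>>> jog_arm(grip=[1,1,1,1], translation=[[0,-0.1,-0.2],[0,-0.2,-0.7],[0,-0.3,-1],[0,-0.3,-1]], twist=[0,0,0,0])

```text
time: 48.3
ee_pos: [0.6901, -0.0428, 0.1593]
tool_rot: [180.0, -0.8, 8.7]
wrist_force: [0.9, 0.4, -0.8]
opening: 0.0515
```

```bash
python3 look.py 37; python3 - <<'E'
import cv2
im=cv2.imread('pics/w37.png')
cv2.imwrite('pics/z37.png',cv2.resize(im[130:250,180:340],None,fx=4,fy=4))
E
```

```text
48.3 [ 0.6901 -0.0428  0.1593] [180.   -0.8   8.7] 0.0515 [ 0.9  0.4 -0.8]
side crop off 164 96 scale 5.714285714285714
scene crop off 249 168 scale 5.714285714285714
```

View pics/m37.png

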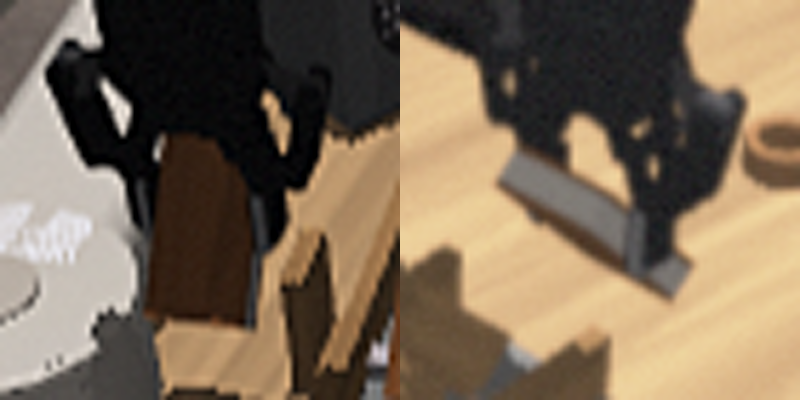

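View pics/z37.png

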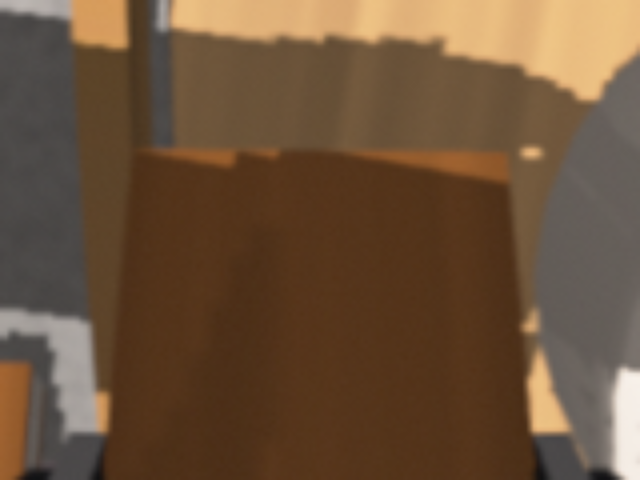

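```bash
python3 - <<'E'
from fit import *
x=go(37,[(266.5,200.4),(296.6,220),(299.8,214)],[(189.9,151.7),(207.8,152.7)],[(213.5,167.5),(307,168)])
w=slotpose(0,.045,.0025,x[0],x[1],x[2],.044);print(w);plan(w[0],w[1],.158,8.9)
print(slotpose(0,.003,.0025,x[0],x[1],x[2],.044))
E
```

```text
[ 4.86368e+01 -2.20000e-03  1.60000e-02  2.00000e-04]
[-1.9 -0.4 -0.8  0.9  0.2 -0.2  0.3 -0.6 -0.3  0.5 -0.1 -0.2  0.8 -0.4]
[ 0.59950745 -0.09872064  0.07485064]
  shift [-0.463, 0.196, -0.035] twist -0.004 ->  [ 0.642 -0.072  0.154] 8.7
  shift [-0.463, 0.195, -0.035] twist -0.004 ->  [ 0.6   -0.099  0.158] 8.9
[ 0.59491279 -0.06937973  0.04515216]
```

>>> jog_arm(grip=[1,1,1,1,1,1], translation=[[-0.2,0.1,0],[-0.4,0.2,0],[-0.7,0.3,0],[-0.93,0.39,0],[-0.93,0.39,0],[-0.93,0.39,0]], twist=[0,0,0,0,0,0])

```text
time: 49.05
ee_pos: [0.5982, -0.0993, 0.1498]
tool_rot: [-180.0, 0.2, 8.4]
wrist_force: [0.7, 0.0, -0.2]
opening: 0.0512
```

```bash
python3 - <<'E'
from h import *
s=state();print(s['time'],s['ee_pos'],s['tool_rot'])
plan(.5995,-.0987,.075,8.9,n=1)
E
```

```text
49.05 [ 0.59818637 -0.09930122  0.14976874] [-1.79964612e+02  1.51354575e-01  8.42624482e+00]
  shift [0.014, -0.004, 0.748] twist -0.011 ->  [ 0.6   -0.099  0.075] 8.9
```

>>> jog_arm(grip=[1,1,1,1,1], translation=[[0.01,0,0.2],[0.01,0,0.5],[0.01,0,0.75],[0.01,0,0.75],[0.01,0,0.75]], twist=[-0.01,-0.01,-0.01,-0.01,-0.01])

```text
time: 49.55
ee_pos: [0.6007, -0.0974, 0.0758]
tool_rot: [-180.0, 0.1, 9.1]
wrist_force: [0.0, 0.1, -0.6]
opening: 0.0514
```

>>> jog_arm(grip=[1,1,1,1], translation=[[0,-0.1,0.1],[0,-0.2,0.2],[0,-0.2,0.2],[0,-0.2,0.2]], twist=[0,0,0,0])

```text
time: 49.95
ee_pos: [0.597, -0.0774, 0.0561]
tool_rot: [-180.0, 0.0, 9.1]
wrist_force: [-1.1, -0.7, 0.1]
opening: 0.0514
```

>>> jog_arm(grip=[1,1,1,1], translation=[[0,-0.04,0.04],[0,-0.08,0.08],[0,-0.1,0.1],[0,-0.1,0.1]], twist=[0,0,0,0])

```text
time: 50.35
ee_pos: [0.5958, -0.0685, 0.0464]
tool_rot: [180.0, -0.0, 9.0]
wrist_force: [-0.9, 0.2, -1.4]
opening: 0.0513
```

```bash
python3 look.py 38
```

```text
50.35 [ 0.5958 -0.0685  0.0464] [180.  -0.   9.] 0.0513 [-0.9  0.2 -1.4]
side crop off 200 127 scale 5.714285714285714
scene crop off 218 189 scale 5.714285714285714
```

View pics/w38.png

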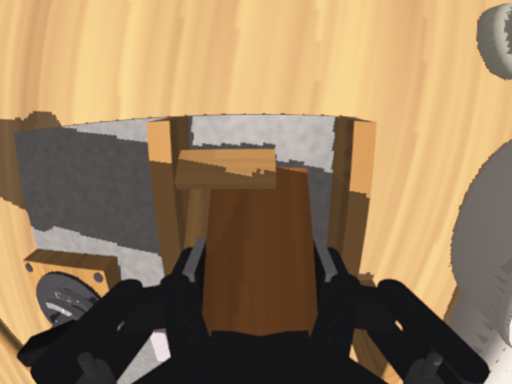

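>>> jog_arm(grip=[1,1,-0.36,-0.36,-0.36,-0.36,-0.36], translation=[[0,-0.03,0.03],[0,-0.03,0.03],[0,-0.03,0.03],[0,-0.03,0.03],[0,-0.03,0.03],[0,-0.03,0.03],[0,-0.03,0.03]], twist=[0,0,0,0,0,0,0])

```text
time: 51.2
ee_pos: [0.5951, -0.0653, 0.043]
tool_rot: [-180.0, 0.0, 9.0]
wrist_force: [0.3, 0.4, -0.1]
opening: 0.0585
```

>>> jog_arm(grip=[-0.36,-0.36,-0.36,-0.36], translation=[[0,0,-0.2],[0,0,-0.6],[0,0,-1],[0,0,-1]], twist=[0,0,0,0])

```text
time: 51.6
ee_pos: [0.6001, -0.0658, 0.1502]
tool_rot: [179.8, -0.8, 9.0]
wrist_force: [0.8, 0.4, -0.3]
opening: 0.0578
```

>>> jog_arm(grip=[-0.36,-0.36,-0.36,-0.36], translation=[[0,0.3,-0.4],[0,0.6,-0.9],[0,0.7,-1],[0,0.7,-1]], twist=[0,0,0,0])

```text
time: 52.0
ee_pos: [0.6078, -0.139, 0.2465]
tool_rot: [179.7, -0.3, 8.7]
wrist_force: [-0.1, 0.1, 0.0]
opening: 0.0583
```

```bash
python3 look.py 39; python3 - <<'E'
from h import *
s=state()
for c in ['wrist','side','scene']:
  cams.snapshot(c)
  for t in ['cam_grip','rail_tab']:
    for r in cams.place_of(c,t): print(c,t,round(r['score'],2),np.round(r['xyz'],4))
E
```

```text
52.0 [ 0.6078 -0.139   0.2465] [179.7  -0.3   8.7] 0.0583 [-0.1  0.1  0. ]
side crop off 201 56 scale 5.714285714285714
scene crop off 198 138 scale 5.714285714285714
wrist cam_grip 0.83 [ 0.4575 -0.1642  0.0686]
wrist cam_grip 0.43 [0.7602 0.1028 0.0016]
wrist rail_tab 0.88 [ 0.6848 -0.1256  0.0731]
wrist rail_tab 0.26 [ 0.5484 -0.0454  0.009 ]
side cam_grip 0.64 [ 0.4566 -0.1627  0.0731]
side rail_tab 0.72 [ 0.6831 -0.1247  0.0666]
scene cam_grip 0.57 [ 0.4591 -0.1651  0.0748]
scene rail_tab 0.67 [ 0.5464 -0.0501  0.0133]
scene rail_tab 0.64 [ 0.6114 -0.1371  0.0566]
scene rail_tab 0.58 [ 0.6881 -0.1278  0.069 ]
```

View pics/w39.png

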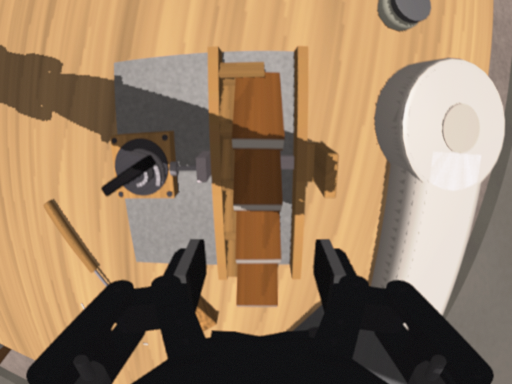

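View pics/s39.png

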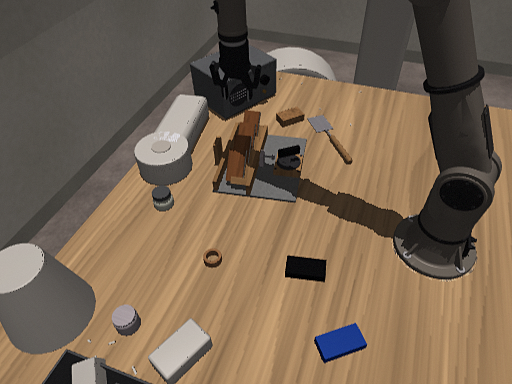

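```bash
python3 - <<'E'
from h import *
s=state();print(s['ee_pos'])
im=cv2.imread('pics/w39.png')
cv2.imwrite('pics/z39.png',cv2.resize(im[110:220,85:215],None,fx=5,fy=5,interpolation=cv2.INTER_CUBIC))
W=toplane('wrist',[[105,190],[157,160]],.088,s);print(W);d=W[1]-W[0];print(np.degrees(np.arctan2(d[1],d[0])),np.linalg.norm(d),W.mean(0))
print(rw([[-.0077,-.107,.074]]), 'bar yaw at 0:',RYAW)
plan(.4573,-.1645,.125,-51)
E
```

```text
[ 0.60611167 -0.13441948  0.24305929]
[[ 0.43161369 -0.17489948  0.088     ]
 [ 0.49501543 -0.13139065  0.088     ]]
34.45948345777261 0.07689472352969873 [ 0.46331456 -0.15314506  0.088     ]
[[ 0.45689702 -0.16404672  0.074     ]] bar yaw at 0: -81.1
  shift [-0.758, 0.032, 0.590] twist 0.667 ->  [ 0.532 -0.149  0.184] -21.0
  shift [-0.641, 0.407, 0.590] twist 0.667 ->  [ 0.457 -0.164  0.125] -51.0
```

View pics/z39.png

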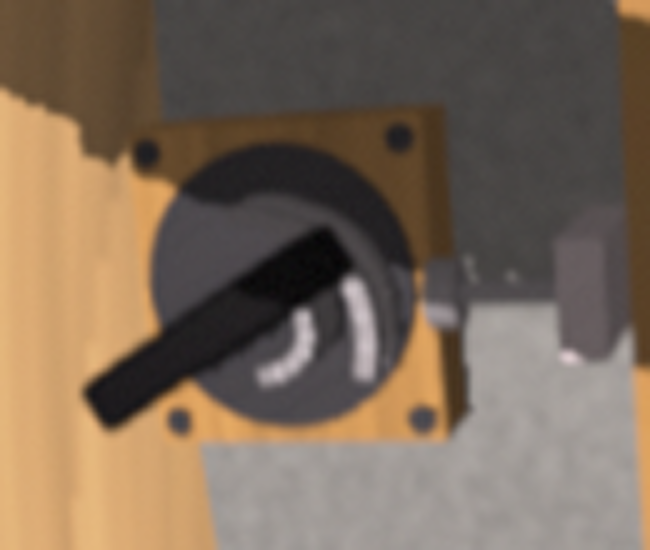

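>>> jog_arm(grip=[-0.36,-0.36,-0.36,-0.36,-0.36], translation=[[-0.2,0.01,0.1],[-0.4,0.02,0.3],[-0.6,0.03,0.5],[-0.75,0.03,0.55],[-0.75,0.03,0.55]], twist=[0.18,0.36,0.54,0.7,0.7])

```text
time: 53.1
ee_pos: [0.5299, -0.1503, 0.1873]
tool_rot: [179.9, 0.2, -22.6]
wrist_force: [1.4, -0.3, 1.2]
opening: 0.0583
```

```bash
python3 - <<'E'
from h import *
plan(.4573,-.1642,.13,-54.5,n=1)
E
```

```text
shift [-0.617, 0.408, 0.573] twist 0.709 ->  [ 0.457 -0.164  0.13 ] -54.5
```

>>> jog_arm(grip=[-0.36,-0.36,-0.36,-0.36,-0.36,-0.36], translation=[[-0.2,0.15,0.1],[-0.4,0.3,0.3],[-0.62,0.41,0.57],[-0.62,0.41,0.57],[-0.62,0.41,0.57],[-0.62,0.41,0.57]], twist=[0.18,0.36,0.54,0.71,0.71,0.71])

```text
time: 53.7
ee_pos: [0.4622, -0.1636, 0.1327]
tool_rot: [-179.8, -0.2, -54.1]
wrist_force: [-0.0, 0.5, 0.8]
opening: 0.0581
```

```bash
python3 look.py 40; python3 - <<'E'
from h import *
plan(.4573,-.1642,.063,-54.5,n=1)
E
```

```text
53.7 [ 0.4622 -0.1636  0.1327] [-179.8   -0.2  -54.1] 0.0581 [-0.   0.5  0.8]
side crop off 252 94 scale 5.714285714285714
scene crop off 162 154 scale 5.714285714285714
  shift [-0.021, 0.038, 0.695] twist 0.005 ->  [ 0.457 -0.164  0.063] -54.5
```

View pics/w40.png

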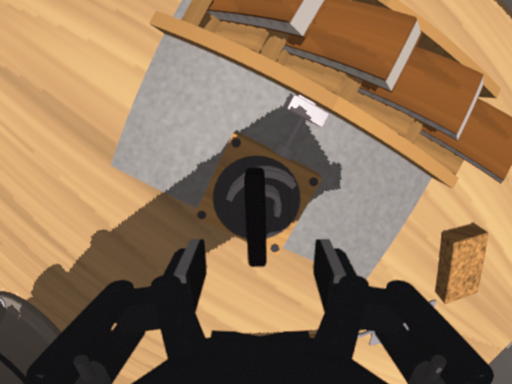

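View pics/m40.png

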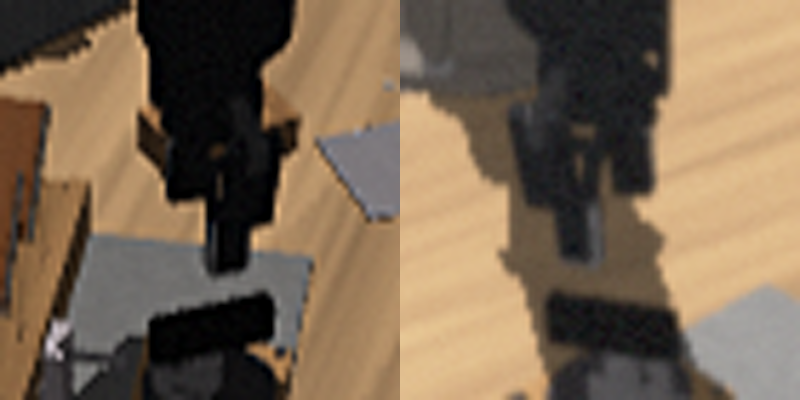

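>>> jog_arm(grip=[-0.36,-0.36,-0.36,-0.36,-0.36], translation=[[-0.02,0.04,0.1],[-0.02,0.04,0.3],[-0.02,0.04,0.55],[-0.02,0.04,0.68],[-0.02,0.04,0.68]], twist=[0,0,0,0,0])

```text
time: 54.35
ee_pos: [0.4529, -0.1636, 0.0609]
tool_rot: [179.8, 0.2, -54.4]
wrist_force: [-0.6, -0.3, -0.0]
opening: 0.0579
```

```bash
python3 look.py 41; python3 - <<'E'
from h import *
plan(.4573,-.1642,.063,-54.5,n=1)
E
```

```text
54.35 [ 0.4529 -0.1636  0.0609] [179.8   0.2 -54.4] 0.0579 [-0.6 -0.3 -0. ]
side crop off 255 114 scale 5.714285714285714
scene crop off 162 173 scale 5.714285714285714
  shift [0.006, -0.014, 0.008] twist 0.002 ->  [ 0.457 -0.164  0.063] -54.5
```

View pics/w41.png

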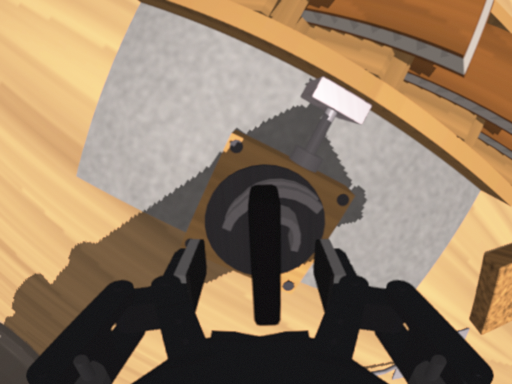

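View pics/m41.png

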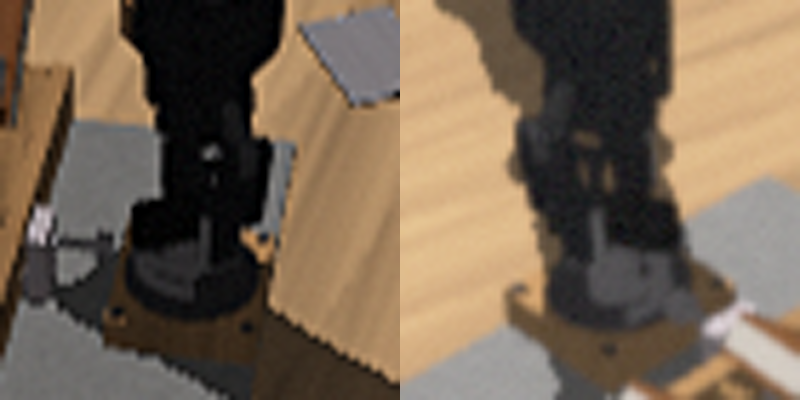

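>>> jog_arm(grip=[1,1,1,1,1,1], translation=[[0,0,0],[0,0,0],[0,0,0],[0,0,0],[0,0,0],[0,0,0]], twist=[0,0,0,0,0,0], force=40)

```text
time: 55.1
ee_pos: [0.456, -0.1649, 0.064]
tool_rot: [-179.9, -0.1, -54.5]
wrist_force: [0.4, -0.7, 4.3]
opening: 0.0133
```

>>> jog_arm(grip=[1,1,1,1,1,1], translation=[[0,0,0],[0,0,0],[0,0,0],[0,0,0],[0,0,0],[0,0,0]], twist=[-0.12,-0.24,-0.36,-0.48,-0.6,-0.6])

```text
time: 55.7
ee_pos: [0.4565, -0.1653, 0.0641]
tool_rot: [-180.0, -0.2, -27.5]
wrist_force: [2.1, -2.0, 3.3]
opening: 0.0134
```

```bash
python3 look.py 42; python3 -c "
from h import *
print(state()['torque'])"
```

```text
55.7 [ 0.4565 -0.1653  0.0641] [-180.    -0.2  -27.5] 0.0134 [ 2.1 -2.   3.3]
side crop off 254 112 scale 5.714285714285714
scene crop off 163 173 scale 5.714285714285714
[-0.57482437 -0.45231872  0.07931851]
```

View pics/w42.png

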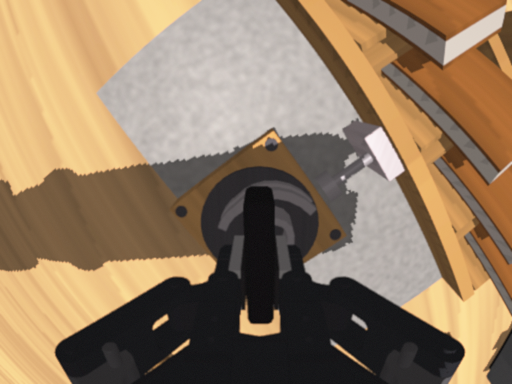

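>>> jog_arm(grip=[1,1,1,1,1,1], translation=[[0,0,0],[0,0,0],[0,0,0],[0,0,0],[0,0,0],[0,0,0]], twist=[-0.15,-0.3,-0.45,-0.6,-0.75,-0.75])

```text
time: 56.45
ee_pos: [0.4573, -0.1654, 0.0641]
tool_rot: [179.9, -0.2, 6.3]
wrist_force: [4.1, -3.4, 3.1]
opening: 0.0132
```

```bash
python3 look.py 43; python3 -c "
from h import *
print(state()['torque'])"
```

```text
56.45 [ 0.4573 -0.1654  0.0641] [179.9  -0.2   6.3] 0.0132 [ 4.1 -3.4  3.1]
side crop off 253 112 scale 5.714285714285714
scene crop off 163 173 scale 5.714285714285714
[-0.66471473 -0.66702553  0.08491752]
```

View pics/w43.png

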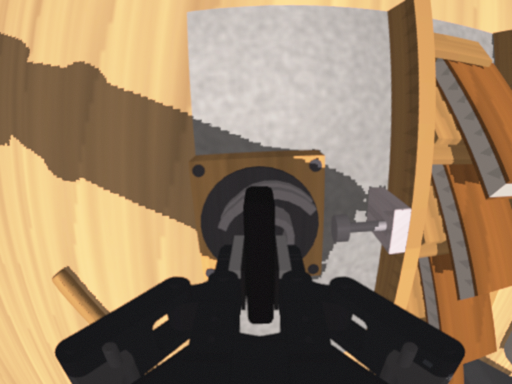

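>>> jog_arm(grip=[1,1,1,1], translation=[[0,0,0],[0,0,0],[0,0,0],[0,0,0]], twist=[-0.04,-0.08,-0.12,-0.12])

```text
time: 57.0
ee_pos: [0.4573, -0.1653, 0.0641]
tool_rot: [179.9, -0.3, 11.3]
wrist_force: [4.4, -2.3, 2.8]
opening: 0.0132
```

```bash
python3 -c "
from h import *
s=state();print(s['torque'],s['tool_rot'],s['wrist_force'])"
```

```text
[-0.58559599 -0.77622396 -1.11878112] [179.90795147  -0.2725865   11.34869158] [ 4.43715018 -2.33372838  2.79423616]
```

>>> jog_arm(grip=[1,-0.36,-0.36,-0.36,-0.36], translation=[[0,0,0],[0,0,0],[0,0,0],[0,0,0],[0,0,0]], twist=[0.05,0.05,0.05,0.05,0.05])

```text
time: 57.5
ee_pos: [0.4542, -0.1635, 0.0626]
tool_rot: [-179.9, 0.1, 9.5]
wrist_force: [0.2, 0.1, -0.2]
opening: 0.0582
```

>>> jog_arm(grip=[-0.36,-0.36,-0.36,-0.36], translation=[[0,0,-0.3],[0,0,-0.7],[0,0,-1],[0,0,-1]], twist=[0,0,0,0])

```text
time: 57.9
ee_pos: [0.4584, -0.1651, 0.1677]
tool_rot: [179.8, -0.5, 9.5]
wrist_force: [0.8, -0.0, 0.9]
opening: 0.058
```

```bash
python3 look.py 44; python3 - <<'E'
from h import *
p=rw([[-.0088,.122,0]])[0];print(p);plan(.683,-.127,.18,8.9)
E
```

```text
57.9 [ 0.4584 -0.1651  0.1677] [179.8  -0.5   9.5] 0.058 [ 0.8 -0.   0.9]
side crop off 254 84 scale 5.714285714285714
scene crop off 160 143 scale 5.714285714285714
[ 0.68296965 -0.12753129  0.        ]
  shift [0.772, 0.004, -0.059] twist 0.004 ->  [ 0.531 -0.152  0.168] 9.3
  shift [0.772, 0.001, -0.059] twist 0.004 ->  [ 0.607 -0.139  0.174] 9.1
  shift [0.772, -0.001, -0.059] twist 0.004 ->  [ 0.683 -0.127  0.18 ] 8.9
```

View pics/w44.png

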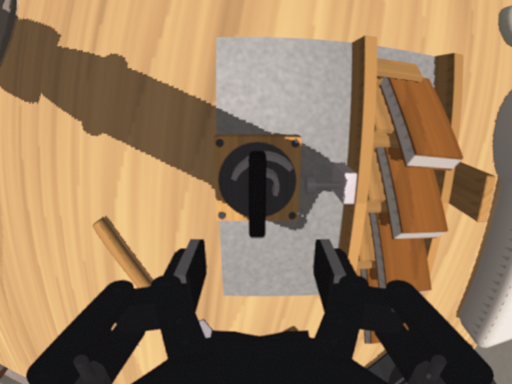

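>>> jog_arm(grip=[-0.36,-0.36,-0.36], translation=[[0.38,0,-0.06],[0.77,0,-0.06],[0.77,0,-0.06]], twist=[0,0,0])

```text
time: 58.35
ee_pos: [0.5343, -0.1485, 0.1667]
tool_rot: [-179.8, -0.0, 9.7]
wrist_force: [-1.4, 1.2, 0.2]
opening: 0.058
```

>>> jog_arm(grip=[-0.36,-0.36,-0.36], translation=[[0.38,0,0],[0.77,0,0],[0.77,0,0]], twist=[0,0,0])

```text
time: 58.65
ee_pos: [0.6094, -0.1357, 0.1655]
tool_rot: [-179.8, 0.1, 9.7]
wrist_force: [-0.8, -0.4, 0.1]
opening: 0.0581
```

>>> jog_arm(grip=[-0.36,-0.36,-0.36,-0.36,-0.36], translation=[[0.38,0,0],[0.77,0,0],[0.77,0,0.2],[0.77,0,0.3],[0.77,0,0.3]], twist=[0.01,0.01,0.01,0.01,0.01])

```text
time: 59.15
ee_pos: [0.6795, -0.1268, 0.1354]
tool_rot: [-179.9, 0.5, 9.0]
wrist_force: [0.5, -0.0, -0.2]
opening: 0.0584
```

```bash
python3 look.py 45; python3 - <<'E'
from h import *
cams.snapshot('wrist')
for r in cams.place_of('wrist','rail_tab'): print(r['score'],r['xyz'])
s=state()
print(project('wrist',rw([[-.034,.115,.088],[-.034,.129,.088],[.016,.115,.088],[.016,.129,.088]]),s))
plan(.683,-.127,.058,8.9,n=1)
E
```

```text
59.15 [ 0.6795 -0.1268  0.1354] [-179.9    0.5    9. ] 0.0584 [ 0.5 -0.  -0.2]
side crop off 180 87 scale 5.714285714285714
scene crop off 220 186 scale 5.714285714285714
0.91 [0.6844, -0.1241, 0.0711]
0.36 [0.5965, -0.077, 0.0528]
[[249.75185637 181.39936752]
 [270.30486591 181.40252295]
 [250.48343297 246.63939367]
 [269.39358226 246.62889353]]
  shift [-0.001, 0.000, 0.828] twist 0.001 ->  [ 0.683 -0.127  0.058] 8.9
```

View pics/w45.png

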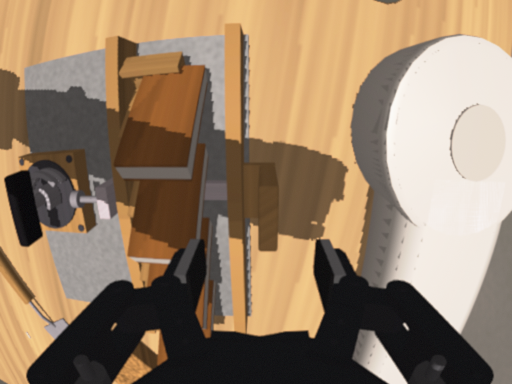

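View pics/m45.png

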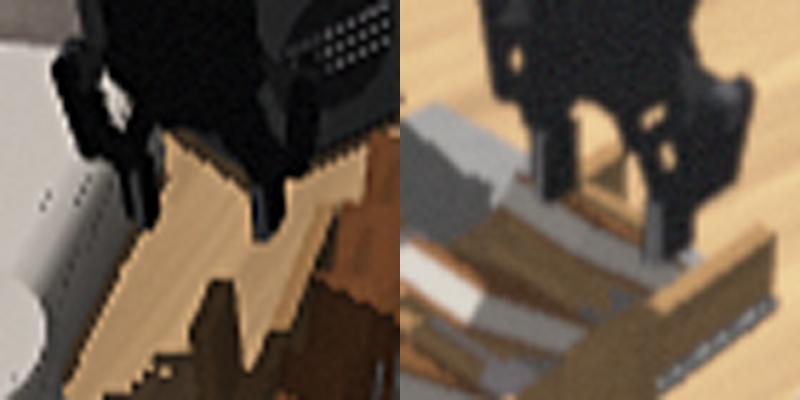

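>>> jog_arm(grip=[-0.06,-0.06,-0.06,-0.06,-0.06,-0.06], translation=[[0.04,-0.04,0],[0.04,-0.04,0.1],[0.04,-0.04,0.3],[0.04,-0.04,0.6],[0.04,-0.04,0.81],[0.04,-0.04,0.81]], twist=[0,0,0,0,0,0])

```text
time: 60.0
ee_pos: [0.6827, -0.1209, 0.0533]
tool_rot: [-179.8, 0.5, 9.0]
wrist_force: [-0.5, -0.1, 0.1]
opening: 0.0452
```

>>> jog_arm(grip=[1,1,1,1,1], translation=[[0,0,0],[0,0,0],[0,0,0],[0,0,0],[0,0,0]], twist=[0,0,0,0,0], force=40)

```text
time: 60.5
ee_pos: [0.6845, -0.1223, 0.06]
tool_rot: [-180.0, 0.2, 9.0]
wrist_force: [-6.4, 0.2, 2.3]
opening: 0.0133
```

```bash
python3 look.py 46
```

```text
60.5 [ 0.6845 -0.1223  0.06  ] [-180.     0.2    9. ] 0.0133 [-6.4  0.2  2.3]
side crop off 181 107 scale 5.714285714285714
scene crop off 223 210 scale 5.714285714285714
```

View pics/w46.png

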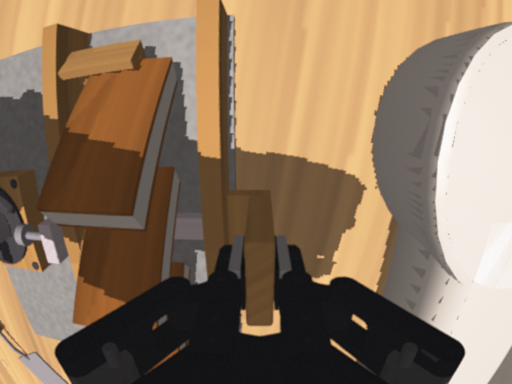

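>>> jog_arm(grip=[1,1,1,1,1], translation=[[-0.05,0,0],[-0.1,0,0],[-0.15,0,0],[-0.2,0,0],[-0.2,0,0]], twist=[0,0,0,0,0])

```text
time: 61.15
ee_pos: [0.6667, -0.1251, 0.0599]
tool_rot: [180.0, -0.1, 9.0]
wrist_force: [-1.9, -0.0, 6.6]
opening: 0.0133
```

```bash
python3 look.py 47
```

```text
61.15 [ 0.6667 -0.1251  0.0599] [ 1.8e+02 -1.0e-01  9.0e+00] 0.0133 [-1.9 -0.   6.6]
side crop off 186 107 scale 5.714285714285714
scene crop off 218 206 scale 5.714285714285714
```

View pics/w47.png

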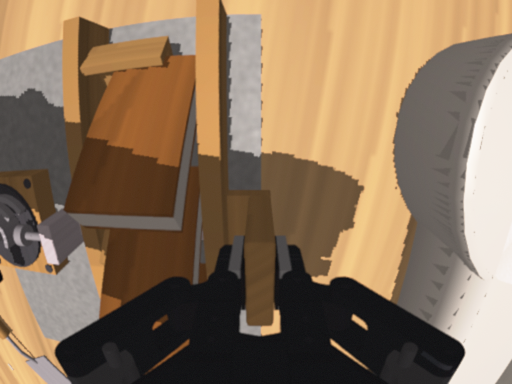

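>>> jog_arm(grip=[1,1,1,1,1], translation=[[-0.03,0,0],[-0.06,0,0],[-0.08,0,0],[-0.1,0,0],[-0.1,0,0]], twist=[0,0,0,0,0])

```text
time: 61.8
ee_pos: [0.6592, -0.1263, 0.06]
tool_rot: [179.9, -0.3, 9.0]
wrist_force: [6.0, -0.3, 5.5]
opening: 0.0135
```

```bash
python3 look.py 48
```

```text
61.8 [ 0.6592 -0.1263  0.06  ] [179.9  -0.3   9. ] 0.0135 [ 6.  -0.3  5.5]
side crop off 189 108 scale 5.714285714285714
scene crop off 216 205 scale 5.714285714285714
```

View pics/w48.png

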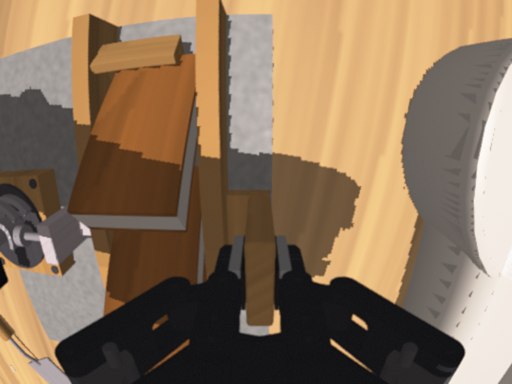

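View pics/s48.png

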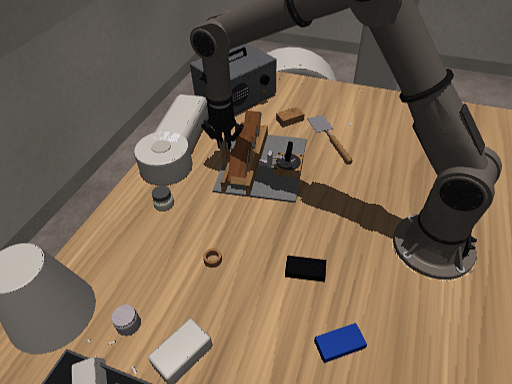

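>>> jog_arm(grip=[1,1,1,1], translation=[[-0.03,0,0],[-0.06,0,0],[-0.06,0,0],[-0.06,0,0]], twist=[0,0,0,0])

```text
time: 62.35
ee_pos: [0.6588, -0.1263, 0.0601]
tool_rot: [179.8, -1.0, 9.1]
wrist_force: [17.0, 0.4, -3.9]
opening: 0.0133
```

```bash
python3 look.py 49;python3 - <<'E'
import cv2
im=cv2.imread('pics/s49.png');a=im[110:200,205:315]
cv2.imwrite('pics/z49.png',cv2.resize(a,None,fx=6,fy=6,interpolation=2))
E
```

```text
62.35 [ 0.6588 -0.1263  0.0601] [179.8  -1.    9.1] 0.0133 [17.   0.4 -3.9]
side crop off 189 108 scale 5.714285714285714
scene crop off 216 205 scale 5.714285714285714
```

View pics/z49.png

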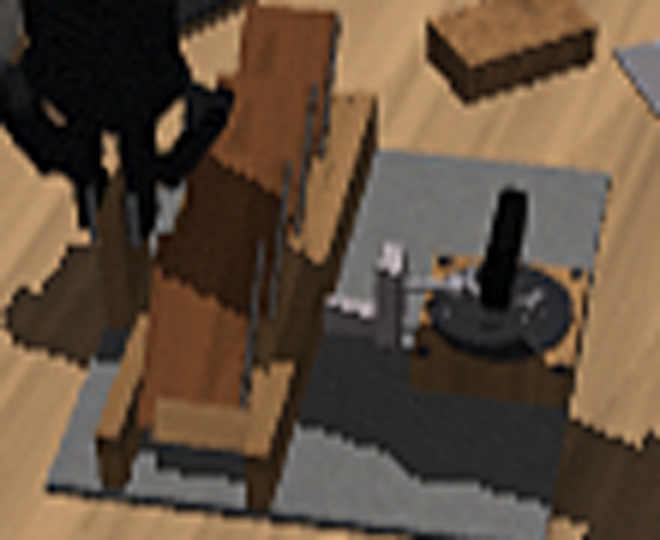

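>>> jog_arm(grip=[1,0.48,0.48,0.48,0.48], translation=[[0.06,0,0],[0.06,0,0],[0.06,0,0],[0.06,0,0],[0.06,0,0]], twist=[0,0,0,0,0])

```text
time: 63.0
ee_pos: [0.6554, -0.1267, 0.0574]
tool_rot: [-180.0, 0.2, 9.0]
wrist_force: [-0.6, 0.3, -0.7]
opening: 0.0222
```

```bash
python3 look.py 50
```

```text
63.0 [ 0.6554 -0.1267  0.0574] [-180.     0.2    9. ] 0.0222 [-0.6  0.3 -0.7]
side crop off 190 108 scale 5.714285714285714
scene crop off 215 205 scale 5.714285714285714
```

View pics/w50.png

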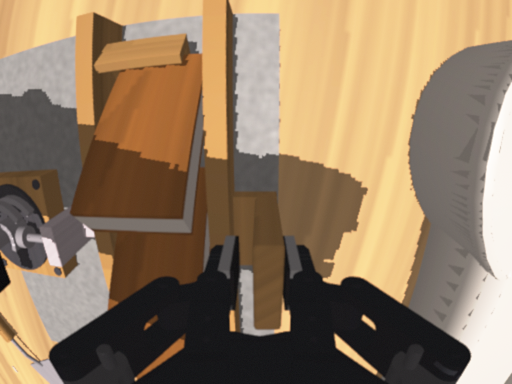

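>>> jog_arm(grip=[0.48,0.48,0.48,0.48,0.48], translation=[[0.02,0,-0.1],[0.02,0,-0.4],[0.02,0,-0.8],[0.02,0,-1],[0.02,0,-1]], twist=[0,0,0,0,0])

```text
time: 63.65
ee_pos: [0.662, -0.1266, 0.1642]
tool_rot: [179.8, -0.6, 9.0]
wrist_force: [0.3, -0.0, 0.8]
opening: 0.0221
```

```bash
python3 look.py 51; python3 - <<'E'
from h import *
plan(.4573,-.1650,.16,8.9)
E
```

```text
63.65 [ 0.662  -0.1266  0.1642] [179.8  -0.6   9. ] 0.0221 [ 0.3 -0.   0.8]
side crop off 185 80 scale 5.714285714285714
scene crop off 216 173 scale 5.714285714285714
  shift [-0.681, 0.023, -0.008] twist 0.001 ->  [ 0.591 -0.139  0.158] 9.0
  shift [-0.681, 0.024, -0.008] twist 0.001 ->  [ 0.524 -0.152  0.159] 8.9
  shift [-0.681, 0.024, -0.008] twist 0.001 ->  [ 0.457 -0.165  0.16 ] 8.9
```

View pics/w51.png

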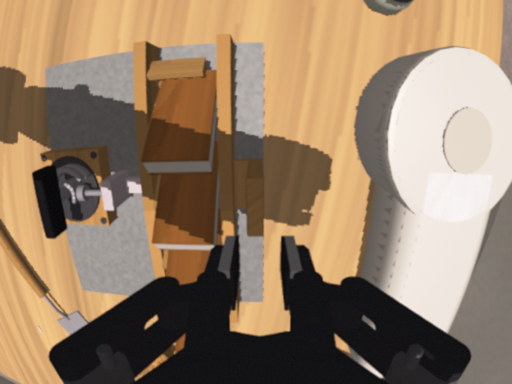

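>>> jog_arm(grip=[0.48,0.48,0.48], translation=[[-0.34,0.01,0],[-0.68,0.02,0],[-0.68,0.02,0]], twist=[0,0,0])

```text
time: 64.1
ee_pos: [0.5845, -0.1407, 0.1549]
tool_rot: [-179.9, 0.7, 8.8]
wrist_force: [0.8, 0.4, 0.3]
opening: 0.0222
```

>>> jog_arm(grip=[-0.2,-0.36,-0.36], translation=[[-0.34,0.01,0],[-0.68,0.02,0],[-0.68,0.02,0]], twist=[0,0,0])

```text
time: 64.4
ee_pos: [0.5191, -0.153, 0.1561]
tool_rot: [-179.9, 0.5, 8.8]
wrist_force: [0.7, -1.4, -0.4]
opening: 0.0579
```

>>> jog_arm(grip=[-0.36,-0.36,-0.36,-0.36,-0.36], translation=[[-0.34,0.01,0],[-0.66,0.02,0],[-0.66,0.02,0.2],[-0.66,0.02,0.3],[-0.66,0.02,0.3]], twist=[0,0,0,0,0])

```text
time: 64.9
ee_pos: [0.4595, -0.1627, 0.1263]
tool_rot: [-179.9, 0.2, 9.1]
wrist_force: [0.4, 0.1, 0.2]
opening: 0.0584
```

```bash
python3 look.py 52; python3 - <<'E'
from h import *
plan(.4573,-.1645,.063,8.9,n=1)
E
```

```text
64.9 [ 0.4595 -0.1627  0.1263] [-179.9    0.2    9.1] 0.0584 [0.4 0.1 0.2]
side crop off 253 96 scale 5.714285714285714
scene crop off 162 155 scale 5.714285714285714
  shift [-0.042, 0.005, 0.655] twist 0.004 ->  [ 0.457 -0.164  0.063] 8.9
```

View pics/w52.png

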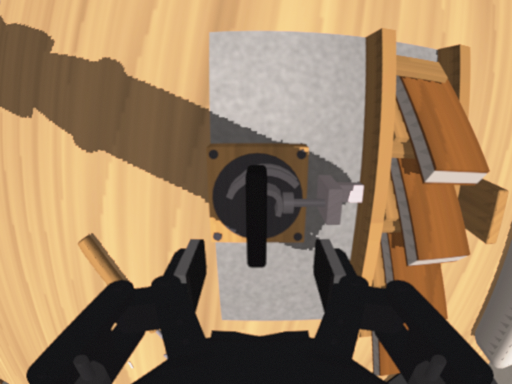

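The stud now reaches into the cam slot at (290,200). I'll descend, grip the bar and turn it clockwise.

>>> jog_arm(grip=[-0.36,-0.36,-0.36,-0.36,-0.36,-0.36], translation=[[-0.04,0,0.1],[-0.04,0,0.3],[-0.04,0,0.5],[-0.04,0,0.64],[-0.04,0,0.64],[-0.04,0,0.64]], twist=[0,0,0,0,0,0])

```text
time: 65.65
ee_pos: [0.4563, -0.1643, 0.0643]
tool_rot: [-180.0, 0.0, 9.0]
wrist_force: [-0.5, 0.0, 0.3]
opening: 0.0581
```

```bash
python3 - <<'E'
from h import *
plan(.4573,-.1645,.063,8.9,n=1);print(state()['ee_pos'])
E
```

```text
shift [0.009, 0.003, 0.013] twist 0.002 ->  [ 0.457 -0.164  0.063] 8.9
[ 0.45633267 -0.16430794  0.06434619]
```

>>> jog_arm(grip=[1,1,1,1,1,1], translation=[[0,0,0],[0,0,0],[0,0,0],[0,0,0],[0,0,0],[0,0,0]], twist=[0,0,0,0,0,0], force=60)

```text
time: 66.25
ee_pos: [0.4572, -0.1645, 0.0652]
tool_rot: [180.0, -0.1, 9.0]
wrist_force: [0.2, 0.4, 6.2]
opening: 0.0129
```

>>> jog_arm(grip=[1,1,1,1,1,1,1,1], translation=[[0,0,0],[0,0,0],[0,0,0],[0,0,0],[0,0,0],[0,0,0],[0,0,0],[0,0,0]], twist=[0.12,0.24,0.36,0.48,0.6,0.75,0.9,0.9])

```text
time: 67.05
ee_pos: [0.457, -0.1644, 0.0652]
tool_rot: [-180.0, -0.1, -31.6]
wrist_force: [-0.0, 0.2, 6.5]
opening: 0.0129
```

```bash
python3 look.py 53; python3 - <<'E'
from h import *
s=state();print(s['torque'],s['q'])
E
```

```text
67.05 [ 0.457  -0.1644  0.0652] [-1.80e+02 -1.00e-01 -3.16e+01] 0.0129 [-0.   0.2  6.5]
side crop off 253 112 scale 5.714285714285714
scene crop off 163 173 scale 5.714285714285714
[ 0.11998911  0.15577984 -0.11225616] [ 13.8728179   19.86973227   4.81057076 109.51790983  -2.12797264
  50.60169253 -11.76542795]
```

View pics/w53.png

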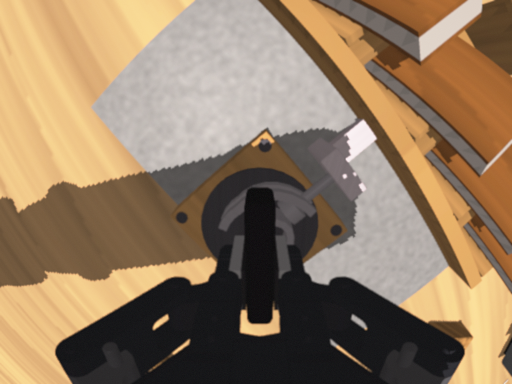

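>>> jog_arm(grip=[1,1,1,1,1,1,1,1], translation=[[0,0,0],[0,0,0],[0,0,0],[0,0,0],[0,0,0],[0,0,0],[0,0,0],[0,0,0]], twist=[0.12,0.24,0.36,0.48,0.6,0.75,0.9,0.9])

```text
time: 68.0
ee_pos: [0.4569, -0.1642, 0.0652]
tool_rot: [-179.9, -0.0, -72.1]
wrist_force: [-0.6, 0.2, 6.5]
opening: 0.0129
```

```bash
python3 look.py 54; python3 - <<'E'
from h import *
s=state();print(s['torque'])
E
```

```text
68.0 [ 0.4569 -0.1642  0.0652] [-179.9   -0.   -72.1] 0.0129 [-0.6  0.2  6.5]
side crop off 253 112 scale 5.714285714285714
scene crop off 163 173 scale 5.714285714285714
[ 0.2206192   0.18158728 -0.15271448]
```

>>> jog_arm(grip=[1,1,1,1,1,1,1,1], translation=[[0,0,0],[0,0,0],[0,0,0],[0,0,0],[0,0,0],[0,0,0],[0,0,0],[0,0,0]], twist=[0.12,0.24,0.36,0.48,0.6,0.75,0.9,0.9])

```text
time: 68.95
ee_pos: [0.4569, -0.1641, 0.0652]
tool_rot: [-179.9, 0.0, -112.6]
wrist_force: [-0.5, 0.4, 6.7]
opening: 0.0126
```

```bash
python3 look.py 55; python3 - <<'E'
from h import *
s=state();print(s['torque'])
E
```

```text
68.95 [ 0.4569 -0.1641  0.0652] [-179.9    0.  -112.6] 0.0126 [-0.5  0.4  6.7]
side crop off 253 112 scale 5.714285714285714
scene crop off 163 173 scale 5.714285714285714
[ 0.27627121  0.21406323 -0.12434671]
```

View pics/w55.png

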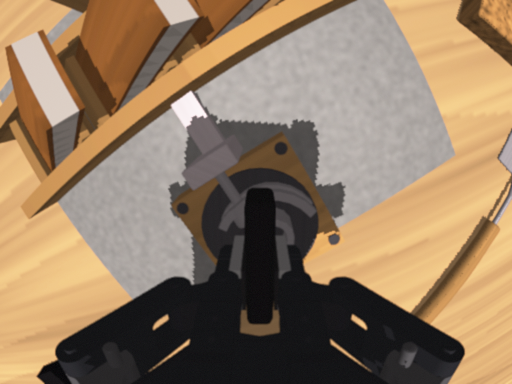

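View pics/s55.png

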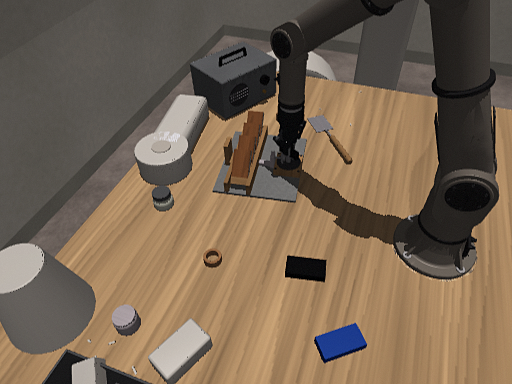

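>>> jog_arm(grip=[1,1,1,1,1,1], translation=[[0,0,0],[0,0,0],[0,0,0],[0,0,0],[0,0,0],[0,0,0]], twist=[0.12,0.24,0.36,0.46,0.5,0.5])

```text
time: 69.7
ee_pos: [0.457, -0.1639, 0.0652]
tool_rot: [-179.9, -0.0, -134.5]
wrist_force: [0.1, 0.7, 7.2]
opening: 0.0131
```

```bash
python3 - <<'E'
from h import *
s=state();print(s['torque'],s['tool_rot'],s['q'][6])
E
```

```text
[0.09716729 0.2480609  1.71730125] [-1.79922386e+02 -4.63355482e-02 -1.34503731e+02] -105.80842847642587
```

>>> jog_arm(grip=[-0.36,-0.36,-0.36,-0.36], translation=[[0,0,0],[0,0,0],[0,0,0],[0,0,0]], twist=[0,0,0,0])

```text
time: 70.1
ee_pos: [0.4556, -0.1644, 0.0639]
tool_rot: [179.9, -0.0, -135.1]
wrist_force: [0.3, 0.8, -0.0]
opening: 0.0577
```

>>> jog_arm(grip=[-0.36,-0.36,-0.36,-0.36], translation=[[0,0,-0.3],[0,0,-0.7],[0,0,-1],[0,0,-1]], twist=[0,0,0,0])

```text
time: 70.5
ee_pos: [0.4593, -0.1658, 0.1686]
tool_rot: [-179.5, 0.3, -135.0]
wrist_force: [0.6, -1.0, -0.0]
opening: 0.0579
```

>>> jog_arm(grip=[-0.36,-0.36,-0.36,-0.36], translation=[[0,0,-0.4],[0,0,-0.8],[0,0,-1],[0,0,-1]], twist=[0,0,0,0])

```text
time: 70.9
ee_pos: [0.4578, -0.1651, 0.2668]
tool_rot: [-179.7, 0.2, -135.0]
wrist_force: [0.3, -0.9, -1.2]
opening: 0.0584
```

```bash
python3 look.py 56; python3 - <<'E'
import cv2
im=cv2.imread('pics/s56.png');a=im[100:205,195:315]
im2=cv2.imread('pics/c56.png');b=im2[185:290,140:300]
cv2.imwrite('pics/z56.png',cv2.resize(a,None,fx=6,fy=5.5,interpolation=2));cv2.imwrite('pics/y56.png',cv2.resize(b,None,fx=5,fy=5,interpolation=2))
E
```

```text
70.9 [ 0.4578 -0.1651  0.2668] [-179.7    0.2 -135. ] 0.0584 [ 0.3 -0.9 -1.2]
side crop off 256 54 scale 5.714285714285714
scene crop off 157 111 scale 5.714285714285714
```

View pics/w56.png

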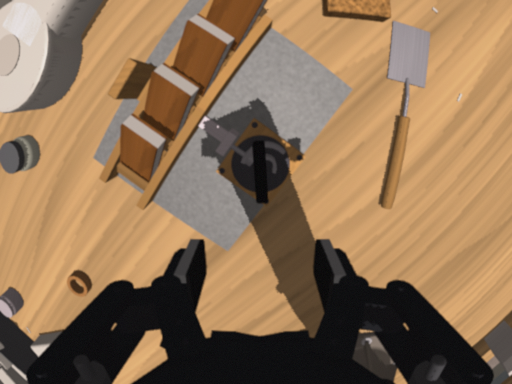

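View pics/z56.png

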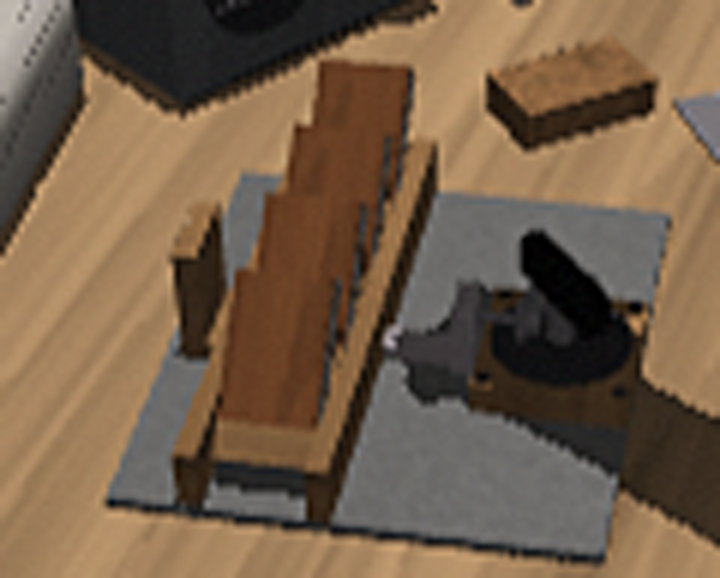

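View pics/y56.png

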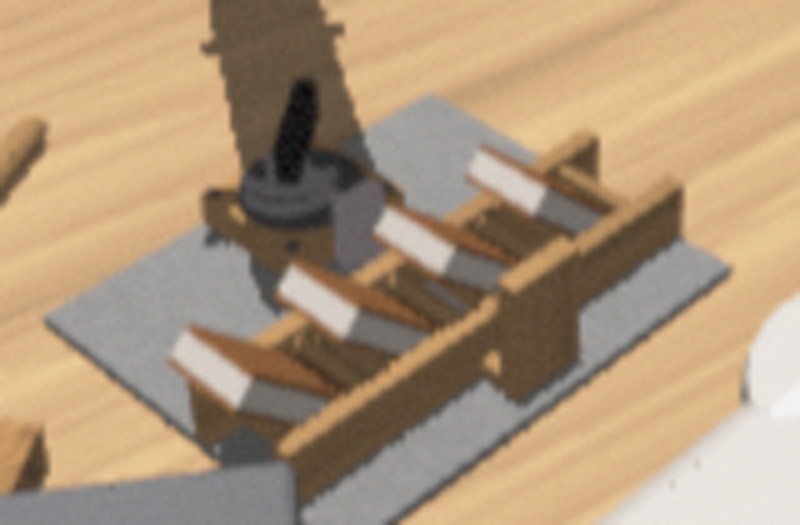

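```bash
python3 - <<'E'
from h import *
s=state()
for c in ['wrist','side','scene']:
  im=cams.snapshot(c)
  for t in ['rail_tab','cam_grip']:
    for r in cams.place_of(c,t)[:1]: print(c,t,round(r['score'],2),np.round(r['xyz'],4), 'rack y',np.round((np.array(r['xyz'])[:2]-RO[:2])@np.array([.988,.155]),4))
  if c=='wrist':
    g=cv2.cvtColor(im,cv2.COLOR_RGB2GRAY);m=(g[120:215,235:290]<22).astype(np.uint8)
    n,l,st,ce=cv2.connectedComponentsWithStats(m);i=1+st[1:,4].argmax();v,u=np.nonzero(l==i)
    P=toplane('wrist',np.c_[u+235,v+120],.088,s)[:,:2];rc=cv2.minAreaRect((P*1000).astype(np.float32));print('bar',rc,'cv')
    d=np.linalg.svd(P-P.mean(0),full_matrices=False)[2][0];print('bar yaw',np.degrees(np.arctan2(d[1],d[0])),'expected 2.45 ->',RYAW-140.4+180)
  for t in ['tape','glue_jar','tin','sanding_block','offcut','putty_knife']:
    for r in cams.place_of(c,t)[:1]: print('   ',c,t,round(r['score'],2),np.round(r['xyz'],3))
print(s['time'])
E
```

```text
wrist rail_tab 0.95 [ 0.6509 -0.1304  0.0714] rack y 0.0899
wrist cam_grip 0.88 [ 0.4558 -0.1678  0.0703] rack y -0.1087
bar ((458.08447265625, -165.25637817382812), (14.194125175476074, 71.52508544921875), 48.69685745239258) cv
bar yaw 138.51595091578517 expected 2.45 -> -41.5
    wrist tape 0.83 [0.54  0.238 0.   ]
    wrist glue_jar 0.95 [ 0.766  0.099 -0.   ]
    wrist tin 0.81 [0.647 0.463 0.003]
    wrist offcut 0.96 [0.499 0.489 0.004]
    wrist putty_knife 0.71 [ 0.362 -0.36   0.001]
side rail_tab 0.94 [ 0.6463 -0.1312  0.0681] rack y 0.0852
side cam_grip 0.65 [ 0.4572 -0.1622  0.0773] rack y -0.1064
    side tape 0.71 [0.537 0.241 0.007]
    side glue_jar 0.81 [0.764 0.104 0.002]
    side tin 0.98 [ 0.647  0.462 -0.002]
    side sanding_block 0.88 [ 0.533 -0.419 -0.001]
    side offcut 0.83 [ 0.495  0.487 -0.003]
    side putty_knife 0.72 [ 0.364 -0.359  0.   ]
scene rail_tab 0.57 [ 0.6534 -0.1333  0.0698] rack y 0.0919
scene cam_grip 0.63 [ 0.4575 -0.1645  0.0742] rack y -0.1065
    scene tape 0.42 [ 0.545  0.239 -0.004]
    scene glue_jar 0.74 [0.763 0.103 0.001]
    scene tin 0.53 [ 0.653  0.466 -0.003]
    scene sanding_block 0.74 [ 0.526 -0.426  0.002]
    scene offcut 0.74 [ 0.498  0.486 -0.002]
    scene putty_knife 0.6 [ 0.364 -0.358  0.   ]
71.05
```

Bar yaw is 138.5°, which matches the expected −41.5° (modulo 180°), so the cam is at its stop. The rail tab moved in about 35 mm, and the bystanders show no movement. I'm handing the job in.

```bash
python3 -c "
from h import *
print(workorder.hand_in()); print(state()['time'])"
```

```text
the job is handed in; nothing more can be done
None
the job is handed in; nothing more can be done
```

The job is done and handed in at about 71 s: all four panels stand in the rack, and the rail is locked by the cam. Each panel was tilted to about 45° by pivoting it in the grip against the rail tab, then put in slots 4, 3, 2 and 1 in that order.

I opened the cam fully to its stop and pulled the rail in by its tab until it stopped, after about 26 mm. I then turned the cam clockwise to its end stop, where the torque rose to 1.7 N m.

**What my last checks showed:**
- **Panels:** in the last pictures all four lean in their slots on their short ends, between the cheeks.
- **Cam:** the grip bar is at 138.5°, the same line as the −41.5° expected for the closed stop at 2.45 rad.
- **Rail:** the tab's rack y before closing, about 122 mm in my rack frame, fell to 85–92 mm. The three cameras disagree by a few millimetres, so this gives 30–37 mm of travel rather than an exact 35 mm.
- **Other objects:** the tape, jar, tin and putty knife are where they were at the start, within measuring error. The sanding block and offcut were only located at the end, but the pictures show no shift. The robot was clear of everything.

No check failed, and I saw no panel knocked aside during the run.

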